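# Clamp tube blocks in a cam tray

### The job

Get the clamping tray ready for a run: swing its cam lever fully open, lift all the blank spacers out of its bays and stand them in the grey parts tray, and set every tube block from the bench flat and square in a bay of its own, between stop bar and jaw. Then turn the lever just far enough that all the blocks are gripped against the stop bar with the jaw's sprung pad pushed about half-way in; never turn so far that the pad is nearly bottomed. Leave everything else on the bench in its place.

Things in the scene. Friction and masses are not known exactly. Their poses are not given: they have to be found in the camera images.
- clamp_tray: fixed aluminium tray, base 192 x 170 x 6 mm (x -70 to +122, y -85 to +85 from its origin, which is on the bench amid the bays). +x runs from stop bar to cam, y along the three bays, which ribs (4 mm thick, tops 18 mm above the bench) part; a bay is 48.5 mm wide in y (blocks 44), its floor 6 mm above the bench. Stop bar, jaw and pad cross all bays, 19 to 32 mm above the bench
- bay1 (a point): centre of the bay on the tray's -y side, on the bay floor, 52.5 mm from the next; axes as the tray's
- bay2 (a point): centre of the middle bay, on the bay floor
- bay3 (a point): centre of the bay on the tray's +y side, on the bay floor
- stop_face (a point): the face of the stop bar that the blocks are pressed against (faces the tray's +x), at mid length, 25.5 mm above the bench; between 37.5 and 43.5 mm on the -x side of the tray's origin. The stop is tightly set and stays put, at a place that differs from start to start. Axes as the tray's
- pad_face (a point): the face of the sprung rubber-covered pad on the jaw that presses on the blocks (faces the tray's -x), at mid length, 25.5 mm above the bench; with the lever open it is 35 mm on the +x side of the tray's origin
- lever (a joint): angle of the cam lever, rad: 0 = fully open (jaw drawn back), 1.8 = end; it turns clockwise seen from above to clamp. The cam moves the jaw from its open place towards the stop by 14.8 mm per rad, over the whole range. Stiff: 0.45 N m of friction (some 5 N at the knob), up to 0.35 N m more while clamping; stays where it is left
- lever_knob (a point): the upright round black knob on the end of the lever, 16 mm diameter, from 46 to 84 mm above the bench; this point is on its axis, 70 mm above the bench, 85 mm from the pivot axis
- lever_pivot (a point): the vertical axis the lever turns about, 70 mm above the bench
- pad (a joint): how far the sprung pad is pushed back into the jaw, m: 0 = free, 0.008 = bottomed. Spring: 2 N to start, then 2.5 N per mm. The open slot between pad and jaw bar is 8 mm when free and shows it
- jaw_bar (a point): a point on the front face of the jaw bar behind the pad; with the pad free it is 12 mm behind the pad face (4 mm pad, 8 mm slot)
- block1_c (a point): loose aluminium block with six tube holes, 60 (x) x 44 (y) x 28 mm, and on top an upright black gripping rib 12 mm thick (x), 34 long (y), 30 high (whole height 58 mm); 130 to 210 g. Point: centre, 29 mm above the underside; the rib's centre is 14 mm above it, its top 29 mm. Stands on the bench, or is absent. All tube blocks are alike; any bay, either way round
- block2_c (a point): like block 1
- block3_c (a point): like block 1
- blank1_c (a point): loose blank spacer: like the tube blocks but without holes and only 46 mm long in x (44 in y, 28 high, same rib, whole height 58 mm, 160 g). Point: centre, 29 mm above its underside. Starts in bay 1, or is absent
- blank2_c (a point): like blank 1; starts in bay 2, or is absent
- blank3_c (a point): like blank 1; starts in bay 3, or is absent
- parts_tray: fixed shallow open grey plastic tray on the bench, 190 (its x) x 92 (y) x 14 mm outside, walls and floor 3 mm (floor top 3 mm above the bench); origin: centre of its underside. Three blanks fit side by side along x
- scint_vial_1: small glass vial with white cap, 27 mm wide, 60 high, bystander; origin at the centre of its underside
- scint_vial_2: the same, bystander; origin at the centre of its underside
- filter_1: white disc-shaped syringe filter, 28 mm wide, 24 high, bystander; origin at the centre of its underside
- tweezers: steel tweezers lying on the bench, 130 mm, bystander; origin at the centre of its underside
- petri: clear petri dish, 63 mm wide, 16 high, bystander; origin at the centre of its underside
Things that resemble listed ones, but are neither listed nor needed, are in the scene too. What is shaped like the part that bears block1_c but purple is not meant.

How it is judged:
On the way, in this order (a step that is already met when the one before it is completed fails the run):
1. the cam lever is swung fully open (value of joint lever below 0.12 rad), for 0.2 s.
2. every tube block present lies flat in a bay of the clamping tray and all the blank spacers stand in the parts tray (x of block1_c in the frame of clamp_tray between -0.03 and 0.02 m and y of block1_c in the frame of clamp_tray between -0.058 and 0.058 m and z of each of block1_c, block2_c, block3_c in the frame of clamp_tray below 0.038 m and angle between each of block1_c, block2_c, block3_c, blank1_c, blank2_c, blank3_c's own z axis and vertical below 0.08 rad and angle between the x axis of each of block1_c, block2_c, block3_c and the x axis of clamp_tray, either way round below 0.15 rad and x of block2_c in the frame of clamp_tray between -0.03 and 0.02 m and y of block2_c in the frame of clamp_tray between -0.058 and 0.058 m and x of block3_c in the frame of clamp_tray between -0.03 and 0.02 m and y of block3_c in the frame of clamp_tray between -0.058 and 0.058 m and x of blank1_c in the frame of parts_tray between -0.092 and 0.092 m and y of blank1_c in the frame of parts_tray between -0.043 and 0.043 m and z of each of blank1_c, blank2_c, blank3_c in the frame of parts_tray below 0.036 m and x of blank2_c in the frame of parts_tray between -0.092 and 0.092 m and y of blank2_c in the frame of parts_tray between -0.043 and 0.043 m and x of blank3_c in the frame of parts_tray between -0.092 and 0.092 m and y of blank3_c in the frame of parts_tray between -0.043 and 0.043 m), for 0.2 s.
3. the lever is turned until the pad is pushed in 2 to 6 mm (value of joint pad between 0.002 and 0.006 m), for 0.2 s.
At the end, for the whole second after the job is handed in: Every tube block present lies flat on the floor of a bay (within 0.08 rad of level), square to the tray within 0.05 rad, its end within 2.5 mm of the stop bar, touched by the pad with more than 0.8 N; the pad is pushed in 2 to 6 mm; the blank spacers stand upright in the parts tray; all at rest (all of step 2 and all of step 3 and angle between the x axis of each of block1_c, block2_c, block3_c and the x axis of clamp_tray, either way round below 0.05 rad and x of block1_c in the frame of stop_face between 0.0275 and 0.0325 m and contact force between each of block1, block2, block3 and pad above 0.8 N and linear speed of each of block1, block2, block3, blank1, blank2, blank3 below 0.02 m/s and x of block2_c in the frame of stop_face between 0.0275 and 0.0325 m and x of block3_c in the frame of stop_face between 0.0275 and 0.0325 m).
It fails at once if the lever is overrun: with the blocks 60 mm long, the jaw comes so near the stop that the pad is pushed in more than 7.3 mm (x of jaw_bar in the frame of stop_face below 0.0647 m).
It fails at once if a bystander is moved more than 40 mm or upset (distance of any of scint_vial_1, scint_vial_2, filter_1, tweezers, petri from where it was at the start of the episode above 0.04 m or angle between any of scint_vial_1, scint_vial_2's own z axis and vertical above 0.6 rad).
Of blank1, blank2, blank3 only 2 to 3 are there at a start; the rules pass over those that are not, and their reading is None.
Of block1, block2, block3 only 2 to 3 are there at a start; the rules pass over those that are not, and their reading is None.
At some moment in a run one of block1, block2, block3, blank1, blank2, blank3 may be knocked a few centimetres aside while the robot is not near it.
It also fails if it takes over 210 s, if anything falls off the work surface, if the arm or the gripper's body presses on something with over 40 N, if the wrist force passes 120 N, or if a joint passes its speed limit or range.

### The arm

A 6-joint arm with a two-finger parallel gripper is mounted at the origin on a cart in front of the work surface, level with it; the furniture and walls round the work are solid. World frame = base frame: x ahead of the robot, y to its left, z up, the work surface at z = 0. Lengths are in m, angles in rad, forces in N, time in s.
With the tool pointing down it reaches from about 0.35 to 0.775 m from the base axis. Payload 5.5 kg.
Tool frame: the origin (TCP) lies on the mounting face of the last link; the fingertips stand 173 mm ahead of it and the grasp point (between the pads) lies arm.grip_depth ahead of it (arm.grip_depth is the distance from the TCP to the grasp point, in m); z points along the fingers, y is the direction in which the jaws open and shut (so a half turn about z gives the same grasp; the last joint's range is limited). The gripper opens to 85 mm and grips with 20 to 120 N. Pads are 22 mm wide; open, the fingers measure 114 mm over their backs; the gripper's body (76 mm by 85 mm) begins 54 mm behind the grasp point. The pads swing forward as they close: fully open they stand 13 mm farther back than shut.
Start: joints at [1.008, 0.313, 0.046, 1.304, 0, 1.431], TCP at [0.236, 0.524, 0.405] pointing down, gripper open.
Joint ranges: [-2.76, 2.76], [-0.86, 1.69], [-1.03, 1.26], [-2.2, 2.34], [-1.47, 1.5], [-3.14, 3.14]. Speed limits (rad/s): [2.57, 2.57, 3.14, 3.14, 3.14, 3.14].

### API

Orientations are given as a 3x3 rotation matrix whose columns are the frame's x, y, z axes.
In Python, from bench import monitor, eyes, job, arm gives the robot as it stands.
- The arm moves only by the shell command python3 -m jog 'ROWS'. ROWS is JSON, a list of rows, each an object of numbers: "tx", "ty", "tz": the shift along the tool's x, y, z normalised to -1 to 1, where 1 is 200 mm; "rx", "ry", "rz": the turn, a rotation vector about the tool's x, y, z normalised to -1 to 1, where 1 is pi/2 rad; "jaw": the finger opening in mm, from 0 to 85.4. A call has exactly 8 rows; each row is the pose to reach, as a shift and turn from the pose measured when the call began, along the tool's axes at that moment; what a row does not reach only later rows make up. A row lasts 1/10 s, in which the tool goes at most 50 mm and 8.59 degrees, less where a joint would pass 70% of its speed; a pose out of reach is approached as far as the arm can. A call with a number of a shift or a turn outside -1 to 1 is refused whole. A call with a gripper value outside its range is refused whole. The fingers move at their own pace and stop on an object; the grip force is fixed at half the most. Time passes only in rows, so rows that repeat a pose let the fingers close, or fill a call up. It gives the time, the measured TCP pose, the force and the opening at its end, in the units of the state.
- monitor.get_obs(): the state, without advancing time (a new reading comes with each control period).
- eyes.snapshot(name): name is "scene" or "top" or "wrist"; returns the picture (420x560x3 uint8, red, green, blue); there is no depth.
- eyes.camera_info(name): a dict with "camera_matrix" (3x3 intrinsics, pixels), "extrinsics" (4x4, takes a point from camera to world coordinates). Camera axes: x right, y down, z forward; pixel columns grow to the right and rows downward; lengths in m; the calibration is good to about 2 mm. A picture is of the moment at which its call begins: read the wrist's pose just before it. camera_info takes no time and is no camera call; for the wrist camera it gives the pose at the moment of the call.
- job.sign_off(): hands the job in, once; it reports no verdict.
The state is a dict: "time": time; "joint_positions": joint angles; "qd": joint speeds; "joint_torque": joint torques, N m; "ee_pos": TCP position; "tool_rot": TCP orientation; "wrist_force": force on the tool from outside, world axes, zero at the start; "wrist_torque": the same for the moment, N m; "grip_width": finger opening in m.
Only numpy, scipy, OpenCV 4.12 (cv2) and the standard library are available. Lean on these libraries where they do the work, as an engineer would, in place of code of your own. Each camera call takes 0.05 s, during which the arm holds its last target.

## Working session

There is one attempt and no reset: what is moved stays moved. The work goes in short steps, Python scripts to look and compute and a shell command to move; the robot and the scene stay as the last step left them, time stands still between calls to the robot, and variables do not carry over. Pictures are saved under pics/ and viewed, and the job is handed in when it is done.

```bash
ls; mkdir -p pics; python3 - <<'E'
from bench import monitor, eyes, job, arm
import cv2
print(monitor.get_obs()); print(arm.grip_depth)
for n in ["scene","top","wrist"]:
    im=eyes.snapshot(n); cv2.imwrite(f"pics/{n}0.png",im[:,:,::-1]); i=eyes.camera_info(n); print(n,i)
E
```

```text
pics
{'time': 0.0, 'joint_positions': array([ 1.00840670e+00,  3.14006109e-01,  4.49381027e-02,  1.30358166e+00,
       -6.17744725e-06,  1.43121810e+00]), 'qd': array([-9.73163370e-04,  1.30370409e-03, -9.15619774e-04,  7.82579584e-04,
        4.88009290e-04,  6.41961798e-05]), 'joint_torque': array([ 7.29208168e-04, -4.80626929e+01,  2.98531401e+01,  1.93156314e-02,
       -1.40462471e-04,  1.83494819e-05]), 'ee_pos': array([0.2358251 , 0.52419065, 0.40378861]), 'tool_rot': array([[-9.11938836e-01,  4.10324986e-01, -9.82991814e-04],
       [ 4.10326086e-01,  9.11937517e-01, -1.57118820e-03],
       [ 2.51729340e-04, -1.83617472e-03, -9.99998283e-01]]), 'wrist_force': array([-0.36935465, -0.15557032,  0.03294009]), 'wrist_torque': array([-0.02021925,  0.01033544,  0.04950308]), 'grip_width': 0.08529579426396514}
0.1547
scene {'camera_matrix': array([[455.08344688,   0.        , 274.23223989],
       [  0.        , 455.08344688, 202.74104693],
       [  0.        ,   0.        ,   1.        ]]), 'extrinsics': array([[ 0.86213237, -0.31487396,  0.3969662 ,  0.16013846],
       [-0.506
[... 442 characters left out ...]
01],
       [-9.94601187e-01, -1.01642857e-01,  2.09095135e-02,
         2.83140235e-01],
       [-7.27660546e-05, -2.00812981e-01, -9.79629594e-01,
         1.25972337e+00],
       [ 0.00000000e+00,  0.00000000e+00,  0.00000000e+00,
         1.00000000e+00]])}
wrist {'camera_matrix': array([[333.16372685,   0.        , 280.56695489],
       [  0.        , 333.16372685, 208.22087056],
       [  0.        ,   0.        ,   1.        ]]), 'extrinsics': array([[ 0.41013703,  0.8768412 ,  0.25087272,  0.17226498],
       [ 0.91202241, -0.39381481, -0.11456452,  0.55306483],
       [-0.0016575 ,  0.27578869, -0.96121686,  0.37389008],
       [ 0.        ,  0.        ,  0.        ,  1.        ]])}
```

View pics/scene0.png

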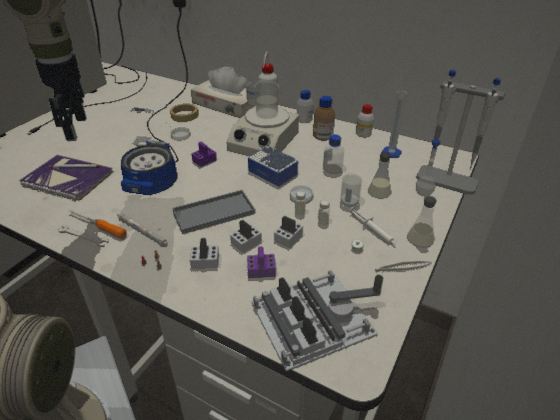

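View pics/top0.png

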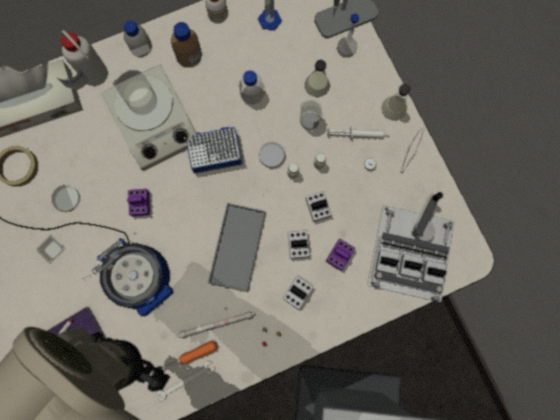

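View pics/wrist0.png

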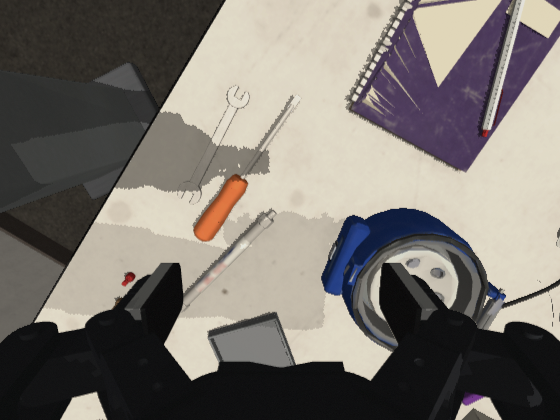

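The top view shows the clamp tray at about (412,258), three blanks in its bays, grey tube blocks at (318,206), (299,244) and (299,292), a purple decoy at (341,255) and the parts tray at (238,247). Next I'll zoom in.

```bash
cat > h.py <<'E'
from bench import monitor, eyes, job, arm
import cv2, numpy as np
def snap(n,f=None):
    im=eyes.snapshot(n)[:,:,::-1].copy(); i=eyes.camera_info(n)
    if f: cv2.imwrite(f"pics/{f}.png",im)
    return im,i['camera_matrix'],i['extrinsics']
def ray(K,E,p,z):
    p=np.atleast_2d(np.array(p,float)); d=np.c_[(p-K[:2,2])/[K[0,0],K[1,1]],np.ones(len(p))]@E[:3,:3].T
    o=E[:3,3]; return o+d*((z-o[2])/d[:,2])[:,None]
def proj(K,E,P):
    P=np.atleast_2d(P); c=(P-E[:3,3])@E[:3,:3]; return c[:,:2]/c[:,2:]*[K[0,0],K[1,1]]+K[:2,2]
def crop(im,x0,y0,w,h,s,f):
    cv2.imwrite(f"pics/{f}.png",cv2.resize(im[y0:y0+h,x0:x0+w],None,fx=s,fy=s,interpolation=cv2.INTER_CUBIC))
E
python3 - <<'E'
from h import *
im=cv2.imread('pics/top0.png')
crop(im,360,180,110,130,5-.5,'c1'); crop(im,200,180,170,140,4.5,'c2')
E
```

```text
(no output)
```

View pics/c1.png

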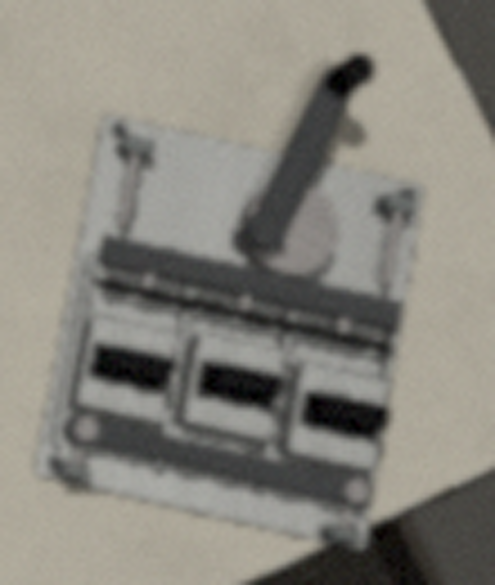

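View pics/c2.png

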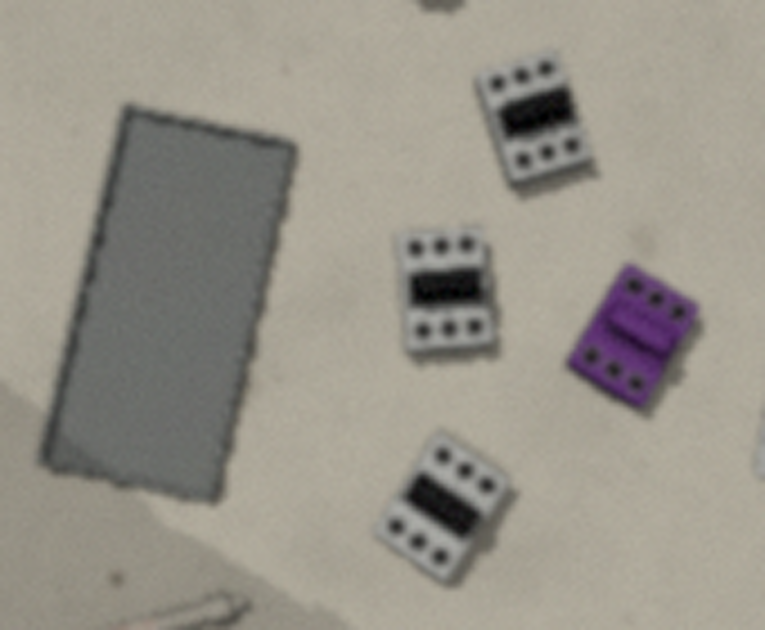

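```bash
python3 - <<'E'
from h import *
im=cv2.imread('pics/top0.png'); i=eyes.camera_info('top');K,E=i['camera_matrix'],i['extrinsics']
def cp(pts,x0,y0): return np.array(pts,float)/4.5+[x0,y0]-0.4
C=ray(K,E,cp([(108,120),(420,188),(365,545),(40,478)],360,180),0.006)
print('clamp corners FL FR NR NL',C.round(4))
print([np.linalg.norm(C[a]-C[b]).round(4) for a,b in((0,1),(1,2),(2,3),(3,0),(0,2),(1,3))])
T=ray(K,E,cp([(128,106),(297,145),(218,500),(43,463)],200,180),0.014)
print('parts',T.round(4),T.mean(0).round(4)); print([np.linalg.norm(T[a]-T[b]).round(4) for a,b in((0,1),(1,2),(2,3),(3,0))])
g=cv2.resize(cv2.cvtColor(im,cv2.COLOR_BGR2GRAY),None,fx=4,fy=4,interpolation=cv2.INTER_CUBIC)
m=(g<48).astype(np.uint8)
cs,_=cv2.findContours(m,cv2.RETR_EXTERNAL,cv2.CHAIN_APPROX_NONE)
for c in cs:
    (x,y),(w,h),a=cv2.minAreaRect(c); x0=x/4-.375;y0=y/4-.375
    if 200<cv2.contourArea(c)<3500 and 200<x0<470 and 160<y0<310:
        q=cv2.boxPoints(((x,y),(w,h),a))/4-.375
        M=cv2.moments(c); cen=ray(K,E,[(M['m10']/M['m00']/4-.375,M['m01']/M['m00']/4-.375)],0.045)[0]
        Q=ray(K,E,q,0.058); e1=Q[1]-Q[0];e2=Q[2]-Q[1]
        l=e1 if np.linalg.norm(e1)>np.linalg.norm(e2) else e2
        print((round(x0,1),round(y0,1)),cen[:2].round(4),'size',np.linalg.norm(e1).round(4),np.linalg.norm(e2).round(4),'long dir deg',np.degrees(np.arctan2(l[1],l[0])).round(1))
E
```

```text
clamp corners FL FR NR NL [[ 0.6092  0.0599  0.006 ]
 [ 0.5901 -0.1034  0.006 ]
 [ 0.4047 -0.083   0.006 ]
 [ 0.421   0.0822  0.006 ]]
[np.float64(0.1644), np.float64(0.1866), np.float64(0.166), np.float64(0.1895), np.float64(0.2495), np.float64(0.2511)]
parts [[0.5772 0.4232 0.014 ]
 [0.5658 0.3337 0.014 ]
 [0.3813 0.3536 0.014 ]
 [0.3905 0.4435 0.014 ]] [0.4787 0.3885 0.014 ]
[np.float64(0.0902), np.float64(0.1856), np.float64(0.0903), np.float64(0.1878)]
(297.9, 292.1) [0.3888 0.2423] size 0.0134 0.0342 long dir deg -118.5
(436.1, 272.1) [ 0.4644 -0.0585] size 0.0151 0.0378 long dir deg -97.0
(413.0, 265.4) [ 0.474  -0.0065] size 0.0149 0.0376 long dir deg -96.7
(388.8, 261.4) [0.4769 0.047 ] size 0.015 0.0362 long dir deg -98.2
(340.8, 255.5) [0.4788 0.1545] size 0.0067 0.0341 long dir deg -112.8
(427.4, 252.8) [ 0.505 -0.038] size 0.0043 0.0627 long dir deg -96.8
(401.1, 246.9) [0.5124 0.0221] size 0.0043 0.0452 long dir deg -96.1
(298.8, 243.4) [0.496  0.2506] size 0.0333 0.0146 long dir deg -79.0
(318.8, 204.7) [0.5891 0.2137] size 0.0344 0.0158 long dir deg -66.3
(436.6, 196.5) [ 0.6352 -0.0519] size 0.0247 0.0127 long dir deg -41.6
(217.2, 166.1) [0.6559 0.4546] size 0.1122 0.012 long dir deg -72.2
```

```bash
cat >> h.py <<'E'
from scipy.spatial.transform import Rotation as Ro
def Rdown(yx):  # tool x yaw deg, tool z down
    a=np.radians(yx); x=np.array([np.cos(a),np.sin(a),0]); z=np.array([0,0,-1.]); return np.c_[x,np.cross(z,x),z]
def go(x,y,z,yx):
    o=monitor.get_obs(); R=o['tool_rot']; d=R.T@(np.array([x,y,z])-o['ee_pos']); w=Ro.from_matrix(R.T@Rdown(yx)).as_rotvec()
    print('t',round(o['time'],2),'T',(d/.2).round(4),'R',(w/(np.pi/2)).round(4),'F',o['wrist_force'].round(1),'grip',o['grip_width'].round(4))
def st():
    o=monitor.get_obs(); print(o['time'].__round__(2),o['ee_pos'].round(4),'yawx',np.degrees(np.arctan2(o['tool_rot'][1,0],o['tool_rot'][0,0])).round(2),'tilt',np.degrees(np.arccos(-o['tool_rot'][2,2])).round(2),'F',o['wrist_force'].round(1),'g',o['grip_width'].round(4))
E
python3 -c "
from h import *
go(.50,.02,.40,83.4)"
```

```text
Traceback (most recent call last):
  File "h.py", line 19, in go
    print('t',round(o['time'],2),'T',(d/.2).round(4),'R',(w/(np.pi/2)).round(4),'F',o['wrist_force'].round(1),'grip',o['grip_width'].round(4))
                                                                                                                     ^^^^^^^^^^^^^^^^^^^^^
AttributeError: 'float' object has no attribute 'round'
```

```bash
sed -i "s/o\['grip_width'\].round(4)/round(o['grip_width'],4)/; s/o\['time'\].__round__(2)/round(o['time'],2)/" h.py
python3 -c "
from h import *
go(.50,.02,.40,83.4)"
```

```text
t 0.15 T [-2.2389 -1.7573  0.0221] R [-9.000e-04  5.000e-04  8.042e-01] F [-0.6 -0.6  0.6] grip 0.0852
```

```bash
python3 -m jog '[{"tx":-0.125,"ty":-0.1,"rz":0.05},{"tx":-0.25,"ty":-0.2,"rz":0.1},{"tx":-0.375,"ty":-0.3,"rz":0.15},{"tx":-0.5,"ty":-0.4,"rz":0.2},{"tx":-0.625,"ty":-0.5,"rz":0.25},{"tx":-0.75,"ty":-0.6,"rz":0.3},{"tx":-0.875,"ty":-0.7,"rz":0.35},{"tx":-1,"ty":-0.8,"rz":0.4}]'; python3 -c "
from h import *
go(.50,.02,.40,83.4)"
```

```text
t 0.15 T [-2.2389 -1.7573  0.0221] R [-9.000e-04  5.000e-04  8.042e-01] F [-0.6 -0.6  0.6] grip 0.0852validation failed for argument at $[0]...
```

```bash
python3 -m jog '[{"tx":-0.125,"ty":-0.1,"tz":0,"rx":0,"ry":0,"rz":0.05,"jaw":85},{"tx":-0.25,"ty":-0.2,"tz":0,"rx":0,"ry":0,"rz":0.1,"jaw":85},{"tx":-0.375,"ty":-0.3,"tz":0,"rx":0,"ry":0,"rz":0.15,"jaw":85},{"tx":-0.5,"ty":-0.4,"tz":0,"rx":0,"ry":0,"rz":0.2,"jaw":85},{"tx":-0.625,"ty":-0.5,"tz":0,"rx":0,"ry":0,"rz":0.25,"jaw":85},{"tx":-0.75,"ty":-0.6,"tz":0,"rx":0,"ry":0,"rz":0.3,"jaw":85},{"tx":-0.875,"ty":-0.7,"tz":0,"rx":0,"ry":0,"rz":0.35,"jaw":85},{"tx":-1,"ty":-0.8,"tz":0,"rx":0,"ry":0,"rz":0.4,"jaw":85}]'; python3 -c "
from h import *
go(.50,.02,.40,83.4)"
```

```text
time: 0.95
ee_pos: [0.3529, 0.295, 0.404]
tool_rot: [[-0.494, 0.869, -0.001], [0.869, 0.494, -0.001], [-0.001, -0.002, -1.0]]
wrist_force: [-0.3, 0.8, 0.1]
grip_width: 0.0851
t 0.95 T [-1.5591 -0.0395  0.0212] R [-0.0008  0.0007  0.4022] F [-0.3  0.8  0.1] grip 0.0851
```

```bash
python3 -m jog '[{"tx":-0.125,"ty":0,"tz":0,"rx":0,"ry":0,"rz":0.05,"jaw":85},{"tx":-0.25,"ty":0,"tz":0,"rx":0,"ry":0,"rz":0.1,"jaw":85},{"tx":-0.375,"ty":0,"tz":0,"rx":0,"ry":0,"rz":0.15,"jaw":85},{"tx":-0.5,"ty":0,"tz":0,"rx":0,"ry":0,"rz":0.2,"jaw":85},{"tx":-0.625,"ty":0,"tz":0,"rx":0,"ry":0,"rz":0.25,"jaw":85},{"tx":-0.75,"ty":-0.02,"tz":0,"rx":0,"ry":0,"rz":0.3,"jaw":85},{"tx":-0.875,"ty":-0.04,"tz":0,"rx":0,"ry":0,"rz":0.35,"jaw":85},{"tx":-1,"ty":-0.04,"tz":0,"rx":0,"ry":0,"rz":0.4,"jaw":85}]'; python3 -c "
from h import *
snap('wrist','w1')
go(.50,.02,.40,83.4)"
```

```text
time: 1.75
ee_pos: [0.4446, 0.1161, 0.404]
tool_rot: [[0.115, 0.993, -0.002], [0.993, -0.115, -0.001], [-0.002, -0.002, -1.0]]
wrist_force: [1.1, 0.3, -0.1]
grip_width: 0.0853
t 1.8 T [-0.4349  0.3219  0.0213] R [ 0.0004  0.0021 -0.0034] F [ 3.4 -1.7 -0.1] grip 0.0846
```

View pics/w1.png

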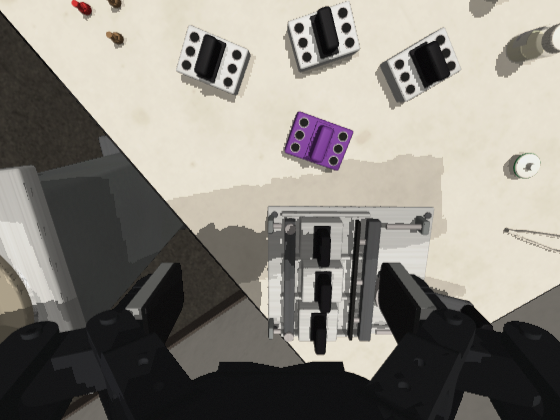

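The wrist view shows the tray at (350,270) with the three ribs at (322,245), (323,290) and (318,333). The blocks are at the top, and the purple decoy at (320,140). I'll move so that the tray is centred.

```bash
python3 -m jog '[{"tx":-0.2,"ty":0.16,"tz":0,"rx":0,"ry":0,"rz":0,"jaw":85},{"tx":-0.4,"ty":0.3,"tz":0,"rx":0,"ry":0,"rz":0,"jaw":85},{"tx":-0.5,"ty":0.3,"tz":0,"rx":0,"ry":0,"rz":0,"jaw":85},{"tx":-0.5,"ty":0.3,"tz":0,"rx":0,"ry":0,"rz":0,"jaw":85},{"tx":-0.5,"ty":0.3,"tz":0,"rx":0,"ry":0,"rz":0,"jaw":85},{"tx":-0.5,"ty":0.3,"tz":0,"rx":0,"ry":0,"rz":0,"jaw":85},{"tx":-0.5,"ty":0.3,"tz":0,"rx":0,"ry":0,"rz":0,"jaw":85},{"tx":-0.5,"ty":0.3,"tz":0,"rx":0,"ry":0,"rz":0,"jaw":85}]'; python3 -c "
from h import *
im,K,E=snap('wrist','w2')
np.savez('w2.npz',K=K,E=E)
crop(im,190,80,260,220,3,'w2c')
go(.50,.02,.40,83.4)"
```

```text
time: 2.6
ee_pos: [0.4938, 0.0086, 0.4044]
tool_rot: [[0.118, 0.993, 0.0], [0.993, -0.118, -0.003], [-0.003, 0.001, -1.0]]
wrist_force: [0.3, 0.8, -0.8]
grip_width: 0.0849
t 2.65 T [0.0609 0.0234 0.0219] R [ 0.0005  0.0021 -0.0024] F [0.2 0.4 0.3] grip 0.0849
```

View pics/w2.png

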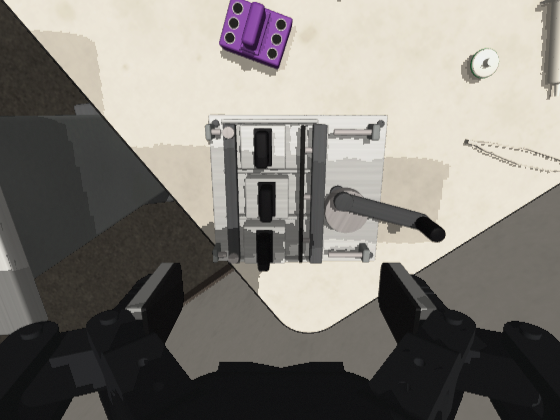

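View pics/w2c.png

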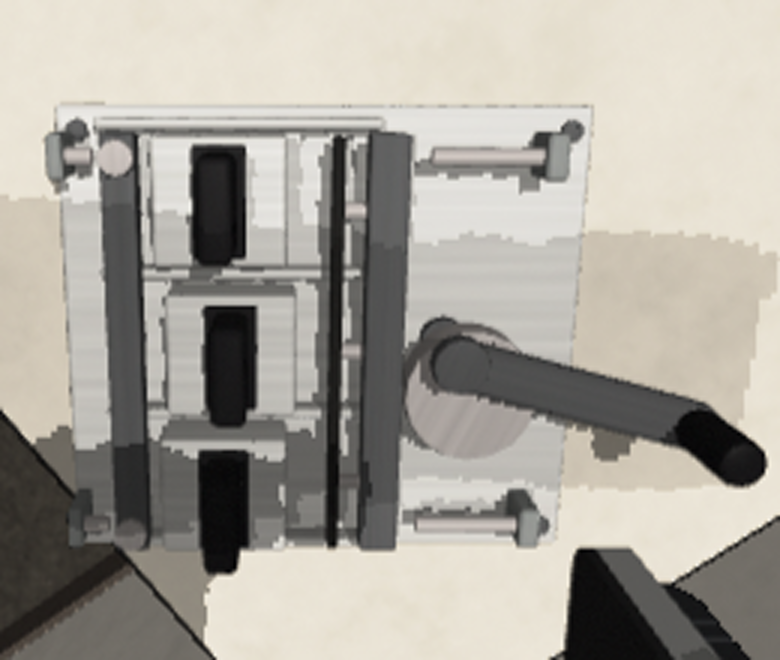

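```bash
cat > tr.py <<'E'
from h import *
d=np.load('w2.npz');K,E=d['K'],d['E']
P=lambda pts,z:ray(K,E,np.array(pts,float)/3+[190,80]-.33,z)
C=P([(56,105),(593,107),(556,545)],.006)
print(C.round(4), np.linalg.norm(C[0]-C[1]).round(4),np.linalg.norm(C[2]-C[1]).round(4))
print('yaw x',np.degrees(np.arctan2(*(C[1]-C[0])[[1,0]])).round(2),'yaw y-90',np.degrees(np.arctan2(*(C[1]-C[2])[[1,0]])).round(2)-90)
cen=(C[0]+C[2])/2; a=np.arctan2(*(C[1]-C[0])[[1,0]]); ux=np.array([np.cos(a),np.sin(a)]);uy=np.array([-ux[1],ux[0]])
O=cen[:2]-.026*ux; print('origin',O.round(4))
T=lambda p:np.round([(p[:2]-O)@ux*1e3,(p[:2]-O)@uy*1e3],1)
for n,p,z in [('stop edge top',(135,150),.032),('stop edge bot',(148,500),.032),('pad L',(335,140),.032),('pad L2',(328,540),.032),('padR',(346,140),.032),('jawL',(371,140),.032),('jawL2',(359,540),.032),('knobtop',(743,466),.084),('knob bot',(703,428),.046),('pivot',(463,363),.046),('rib3top',(219,150),.064),('rib2top',(231,365),.064),('ribwall top',(250,273),.018),('ribwall23',(250,415),.018),('wall3',(250,123),.018)]:
    w=P([p],z)[0]; print(n,w[:2].round(4),T(w))
E
python3 tr.py
```

```text
[[ 0.426   0.0836  0.006 ]
 [ 0.6151  0.0604  0.006 ]
 [ 0.5953 -0.1082  0.006 ]] 0.1905 0.1697
yaw x -7.01 yaw y-90 -6.689999999999998
origin [ 0.4848 -0.0091]
stop edge top [0.455  0.0658] [-38.8  70.8]
stop edge bot [ 0.4401 -0.0591] [-38.4 -55. ]
pad L [0.5216 0.0612] [27.9 74.3]
pad L2 [ 0.5043 -0.0829] [ 28.3 -70.9]
padR [0.5252 0.0607] [31.5 74.3]
jawL [0.5335 0.0598] [39.9 74.3]
jawL2 [ 0.5158 -0.0843] [ 39.9 -70.8]
knobtop [ 0.6342 -0.0488] [153.1 -21.2]
knob bot [ 0.6375 -0.0497] [156.5 -21.6]
pivot [ 0.5565 -0.0165] [72.1  1.4]
rib3top [0.4847 0.064 ] [-9.1 72.6]
rib2top [ 0.4795 -0.0032] [-6.   5.3]
ribwall top [0.4873 0.0179] [-0.8 27.1]
ribwall23 [ 0.4807 -0.0353] [ -1.  -26.5]
wall3 [0.4938 0.0696] [-0.7 79.3]
```

```bash
python3 -c "
from h import *
go(.6358,-.0492,.300,158)"
```

```text
t 2.65 T [-0.2005  0.7383  0.5233] R [-0.0009  0.0021 -0.8312] F [0.2 0.4 0.3] grip 0.0849
```

```bash
python3 -m jog '[{"tx":-0.03,"ty":0.1,"tz":0.07,"rx":0,"ry":0,"rz":-0.09,"jaw":45},{"tx":-0.06,"ty":0.2,"tz":0.14,"rx":0,"ry":0,"rz":-0.18,"jaw":45},{"tx":-0.09,"ty":0.3,"tz":0.21,"rx":0,"ry":0,"rz":-0.27,"jaw":45},{"tx":-0.12,"ty":0.4,"tz":0.28,"rx":0,"ry":0,"rz":-0.36,"jaw":45},{"tx":-0.15,"ty":0.5,"tz":0.35,"rx":0,"ry":0,"rz":-0.45,"jaw":45},{"tx":-0.18,"ty":0.6,"tz":0.42,"rx":0,"ry":0,"rz":-0.54,"jaw":45},{"tx":-0.2,"ty":0.7,"tz":0.48,"rx":0,"ry":0,"rz":-0.63,"jaw":45},{"tx":-0.2,"ty":0.738,"tz":0.523,"rx":0,"ry":0,"rz":-0.72,"jaw":45}]'; python3 -c "
from h import *
go(.6358,-.0492,.2270,158)"
```

```text
time: 3.45
ee_pos: [0.6371, -0.0494, 0.2988]
tool_rot: [[-0.851, 0.525, 0.0], [0.525, 0.851, -0.003], [-0.002, -0.003, -1.0]]
wrist_force: [-0.3, 0.2, -0.1]
grip_width: 0.0447
t 3.45 T [ 0.0068 -0.0016  0.3589] R [-0.0019  0.0012 -0.1076] F [-0.3  0.2 -0.1] grip 0.0447
```

Descending, then a scene/wrist check before gripping.

```bash
python3 -m jog '[{"tx":0.003,"ty":0,"tz":0.04,"rx":0,"ry":0,"rz":-0.05,"jaw":45},{"tx":0.007,"ty":0,"tz":0.08,"rx":0,"ry":0,"rz":-0.107,"jaw":45},{"tx":0.007,"ty":0,"tz":0.14,"rx":0,"ry":0,"rz":-0.107,"jaw":45},{"tx":0.007,"ty":0,"tz":0.2,"rx":0,"ry":0,"rz":-0.107,"jaw":45},{"tx":0.007,"ty":0,"tz":0.26,"rx":0,"ry":0,"rz":-0.107,"jaw":45},{"tx":0.007,"ty":0,"tz":0.32,"rx":0,"ry":0,"rz":-0.107,"jaw":45},{"tx":0.007,"ty":0,"tz":0.359,"rx":0,"ry":0,"rz":-0.107,"jaw":45},{"tx":0.007,"ty":0,"tz":0.359,"rx":0,"ry":0,"rz":-0.107,"jaw":45}]'; python3 -c "
from h import *
st(); snap('wrist','w3')"
```

```text
time: 4.25
ee_pos: [0.6353, -0.0488, 0.2253]
tool_rot: [[-0.927, 0.376, -0.002], [0.376, 0.927, -0.003], [0.001, -0.004, -1.0]]
wrist_force: [-0.6, -0.1, 0.4]
grip_width: 0.045
4.25 [ 0.6353 -0.0488  0.2253] yawx 157.93 tilt 0.21 F [-0.6 -0.1  0.4] g 0.045
```

View pics/w3.png

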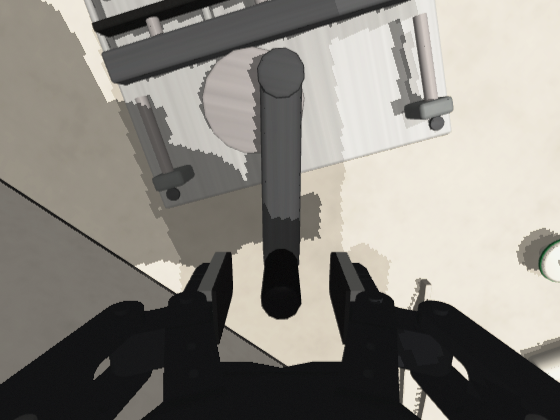

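The knob at (281,290) sits centred between the fingers. Closing, then swinging open (counter-clockwise).

```bash
python3 -m jog '[{"tx":0,"ty":0,"tz":0,"rx":0,"ry":0,"rz":0,"jaw":10},{"tx":0,"ty":0,"tz":0,"rx":0,"ry":0,"rz":0,"jaw":10},{"tx":0,"ty":0,"tz":0,"rx":0,"ry":0,"rz":0,"jaw":10},{"tx":0,"ty":0,"tz":0,"rx":0,"ry":0,"rz":0,"jaw":10},{"tx":0,"ty":0,"tz":0,"rx":0,"ry":0,"rz":0,"jaw":10},{"tx":0,"ty":0,"tz":0,"rx":0,"ry":0,"rz":0,"jaw":10},{"tx":0,"ty":0,"tz":0,"rx":0,"ry":0,"rz":0,"jaw":10},{"tx":0,"ty":0,"tz":0,"rx":0,"ry":0,"rz":0,"jaw":10}]'; python3 -m jog '[{"tx":0.0004,"ty":0.018,"tz":0,"rx":0,"ry":0,"rz":-0.028,"jaw":10},{"tx":0.0016,"ty":0.037,"tz":0,"rx":0,"ry":0,"rz":-0.056,"jaw":10},{"tx":0.0037,"ty":0.056,"tz":0,"rx":0,"ry":0,"rz":-0.084,"jaw":10},{"tx":0.0065,"ty":0.074,"tz":0,"rx":0,"ry":0,"rz":-0.111,"jaw":10},{"tx":0.01,"ty":0.092,"tz":0,"rx":0,"ry":0,"rz":-0.139,"jaw":10},{"tx":0.0145,"ty":0.11,"tz":0,"rx":0,"ry":0,"rz":-0.167,"jaw":10},{"tx":0.02,"ty":0.128,"tz":0,"rx":0,"ry":0,"rz":-0.195,"jaw":10},{"tx":0.0256,"ty":0.145,"tz":0,"rx":0,"ry":0,"rz":-0.222,"jaw":10}]'
```

```text
time: 5.1
ee_pos: [0.6359, -0.049, 0.227]
tool_rot: [[-0.927, 0.376, 0.0], [0.376, 0.927, -0.004], [-0.002, -0.003, -1.0]]
wrist_force: [-2.1, -0.0, 4.8]
grip_width: 0.0143
time: 5.9
ee_pos: [0.6421, -0.0206, 0.227]
tool_rot: [[-0.999, 0.036, 0.0], [0.036, 0.999, -0.005], [-0.0, -0.005, -1.0]]
wrist_force: [-1.2, -3.1, 3.0]
grip_width: 0.0142
```

```bash
python3 -m jog '[{"tx":0,"ty":0.008,"tz":0,"rx":0,"ry":0,"rz":-0.011,"jaw":10},{"tx":0,"ty":0.015,"tz":0,"rx":0,"ry":0,"rz":-0.022,"jaw":10},{"tx":0.0006,"ty":0.022,"tz":0,"rx":0,"ry":0,"rz":-0.033,"jaw":10},{"tx":0.001,"ty":0.03,"tz":0,"rx":0,"ry":0,"rz":-0.044,"jaw":10},{"tx":0.0016,"ty":0.034,"tz":0,"rx":0,"ry":0,"rz":-0.05,"jaw":10},{"tx":0.0016,"ty":0.034,"tz":0,"rx":0,"ry":0,"rz":-0.05,"jaw":10},{"tx":0.0016,"ty":0.034,"tz":0,"rx":0,"ry":0,"rz":-0.05,"jaw":10},{"tx":0.0016,"ty":0.034,"tz":0,"rx":0,"ry":0,"rz":-0.05,"jaw":10}]'
```

```text
time: 6.7
ee_pos: [0.6421, -0.0138, 0.227]
tool_rot: [[-0.999, -0.043, 0.001], [-0.043, 0.999, -0.005], [-0.0, -0.005, -1.0]]
wrist_force: [-1.0, -2.6, 2.6]
grip_width: 0.0144
```

```bash
python3 -m jog '[{"tx":0,"ty":0.005,"tz":0,"rx":0,"ry":0,"rz":-0.008,"jaw":10},{"tx":0,"ty":0.01,"tz":0,"rx":0,"ry":0,"rz":-0.015,"jaw":10},{"tx":0,"ty":0.015,"tz":0,"rx":0,"ry":0,"rz":-0.022,"jaw":10},{"tx":0.0006,"ty":0.019,"tz":0,"rx":0,"ry":0,"rz":-0.028,"jaw":10},{"tx":0.0006,"ty":0.019,"tz":0,"rx":0,"ry":0,"rz":-0.028,"jaw":10},{"tx":0.0006,"ty":0.019,"tz":0,"rx":0,"ry":0,"rz":-0.028,"jaw":10},{"tx":0.0006,"ty":0.019,"tz":0,"rx":0,"ry":0,"rz":-0.028,"jaw":10},{"tx":0.0006,"ty":0.019,"tz":0,"rx":0,"ry":0,"rz":-0.028,"jaw":10}]'; python3 -c "
from h import *
st(); im,K,E=snap('wrist','w4')"
```

```text
time: 7.5
ee_pos: [0.6419, -0.0099, 0.227]
tool_rot: [[-0.996, -0.087, 0.001], [-0.087, 0.996, -0.005], [-0.0, -0.005, -1.0]]
wrist_force: [1.0, -2.3, 1.9]
grip_width: 0.0142
7.5 [ 0.6419 -0.0099  0.227 ] yawx -175.03 tilt 0.26 F [ 1.  -2.3  1.9] g 0.0142
```

View pics/w4.png

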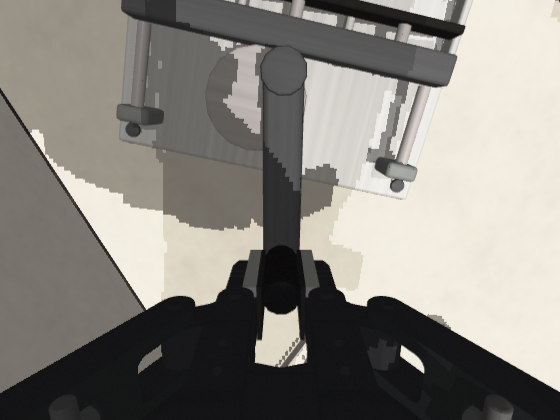

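```bash
python3 -m jog '[{"tx":0,"ty":0.004,"tz":0,"rx":0,"ry":0,"rz":-0.006,"jaw":10},{"tx":0,"ty":0.008,"tz":0,"rx":0,"ry":0,"rz":-0.011,"jaw":10},{"tx":0,"ty":0.012,"tz":0,"rx":0,"ry":0,"rz":-0.018,"jaw":10},{"tx":0,"ty":0.015,"tz":0,"rx":0,"ry":0,"rz":-0.022,"jaw":10},{"tx":0,"ty":0.015,"tz":0,"rx":0,"ry":0,"rz":-0.022,"jaw":10},{"tx":0,"ty":0.015,"tz":0,"rx":0,"ry":0,"rz":-0.022,"jaw":10},{"tx":0,"ty":0.015,"tz":0,"rx":0,"ry":0,"rz":-0.022,"jaw":10},{"tx":0,"ty":0.015,"tz":0,"rx":0,"ry":0,"rz":-0.022,"jaw":10}]'
```

```text
time: 8.35
ee_pos: [0.6418, -0.0087, 0.227]
tool_rot: [[-0.993, -0.119, 0.001], [-0.119, 0.993, -0.008], [0.0, -0.008, -1.0]]
wrist_force: [0.3, -9.8, 1.4]
grip_width: 0.0145
```

```bash
python3 -m jog '[{"tx":0,"ty":-0.006,"tz":0,"rx":0,"ry":0,"rz":0,"jaw":45},{"tx":0,"ty":-0.006,"tz":0,"rx":0,"ry":0,"rz":0,"jaw":45},{"tx":0,"ty":-0.006,"tz":0,"rx":0,"ry":0,"rz":0,"jaw":45},{"tx":0,"ty":-0.006,"tz":0,"rx":0,"ry":0,"rz":0,"jaw":45},{"tx":0,"ty":-0.006,"tz":-0.1,"rx":0,"ry":0,"rz":0,"jaw":45},{"tx":0,"ty":-0.006,"tz":-0.25,"rx":0,"ry":0,"rz":0,"jaw":45},{"tx":0,"ty":-0.006,"tz":-0.4,"rx":0,"ry":0,"rz":0,"jaw":45},{"tx":0,"ty":-0.006,"tz":-0.5,"rx":0,"ry":0,"rz":0,"jaw":45}]';  python3 -c "
from h import *
go(.49,.03,.33,83.2)"
```

```text
time: 9.15
ee_pos: [0.6421, -0.0086, 0.3293]
tool_rot: [[-0.993, -0.119, 0.003], [-0.119, 0.993, -0.008], [-0.002, -0.009, -1.0]]
wrist_force: [0.4, 0.3, 1.0]
grip_width: 0.045
t 9.15 T [ 0.7321  0.2825 -0.0073] R [-0.0027  0.0059  1.1518] F [0.4 0.3 1. ] grip 0.045
```

```bash
python3 -m jog '[{"tx":0.1,"ty":0.03,"tz":0,"rx":0,"ry":0,"rz":0.09,"jaw":60},{"tx":0.2,"ty":0.07,"tz":0,"rx":0,"ry":0,"rz":0.18,"jaw":60},{"tx":0.3,"ty":0.1,"tz":0,"rx":0,"ry":0,"rz":0.27,"jaw":60},{"tx":0.4,"ty":0.14,"tz":0,"rx":0,"ry":0,"rz":0.36,"jaw":60},{"tx":0.5,"ty":0.18,"tz":0,"rx":0,"ry":0,"rz":0.45,"jaw":60},{"tx":0.6,"ty":0.22,"tz":0,"rx":0,"ry":0,"rz":0.54,"jaw":60},{"tx":0.7,"ty":0.26,"tz":0,"rx":0,"ry":0,"rz":0.63,"jaw":60},{"tx":0.732,"ty":0.282,"tz":0,"rx":0,"ry":0,"rz":0.72,"jaw":60}]';  python3 -c "
from h import *
go(.49,.03,.33,83.2)"
```

```text
time: 9.95
ee_pos: [0.4879, 0.0307, 0.3285]
tool_rot: [[-0.527, 0.85, 0.002], [0.85, 0.527, -0.008], [-0.008, -0.003, -1.0]]
wrist_force: [0.4, -0.3, 0.3]
grip_width: 0.0601
t 9.95 T [-0.0086  0.0068 -0.0072] R [-0.      0.0052  0.4288] F [ 0.4 -0.3  0.3] grip 0.0601
```

```bash
python3 -m jog '[{"tx":0,"ty":0,"tz":0,"rx":0,"ry":0,"rz":0.09,"jaw":60},{"tx":0,"ty":0,"tz":0,"rx":0,"ry":0.002,"rz":0.18,"jaw":60},{"tx":0,"ty":0,"tz":0,"rx":0,"ry":0.005,"rz":0.27,"jaw":60},{"tx":-0.008,"ty":0.007,"tz":-0.007,"rx":0,"ry":0.005,"rz":0.36,"jaw":60},{"tx":-0.008,"ty":0.007,"tz":-0.007,"rx":0,"ry":0.005,"rz":0.429,"jaw":60},{"tx":-0.008,"ty":0.007,"tz":-0.007,"rx":0,"ry":0.005,"rz":0.429,"jaw":60},{"tx":-0.008,"ty":0.007,"tz":-0.007,"rx":0,"ry":0.005,"rz":0.429,"jaw":60},{"tx":-0.008,"ty":0.007,"tz":-0.007,"rx":0,"ry":0.005,"rz":0.429,"jaw":60}]';  python3 -c "
from h import *
im,K,E=snap('wrist','w5'); st(); np.savez('w5.npz',K=K,E=E); crop(im,160,60,260,240,2.5,'w5c')"
```

```text
time: 10.75
ee_pos: [0.4899, 0.0303, 0.3299]
tool_rot: [[0.117, 0.993, -0.0], [0.993, -0.117, -0.0], [-0.0, -0.0, -1.0]]
wrist_force: [0.6, -0.3, -0.6]
grip_width: 0.0599
10.8 [0.4899 0.0302 0.3299] yawx 83.27 tilt 0.01 F [-0.3  0.1 -0.1] g 0.0602
```

View pics/w5.png

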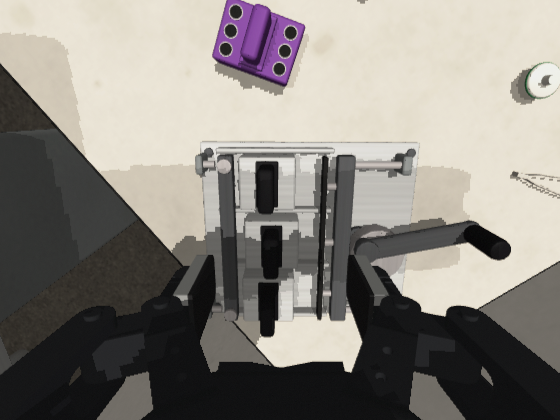

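Lever is open (knob at (490,245)) and the jaw is drawn back. Now the blank ribs in detail.

```bash
python3 -c "
from h import *
im=cv2.imread('pics/w5.png'); crop(im,190,130,180,180,3.3,'w5d')
d=np.load('w5.npz');g=im[:,:,:].max(2)
cv2.imwrite('pics/w5e.png',cv2.resize(np.clip(im[140:340,225:315].astype(int)*3,0,255).astype(np.uint8),None,fx=3,fy=3,interpolation=cv2.INTER_CUBIC))"
```

View pics/w5d.png

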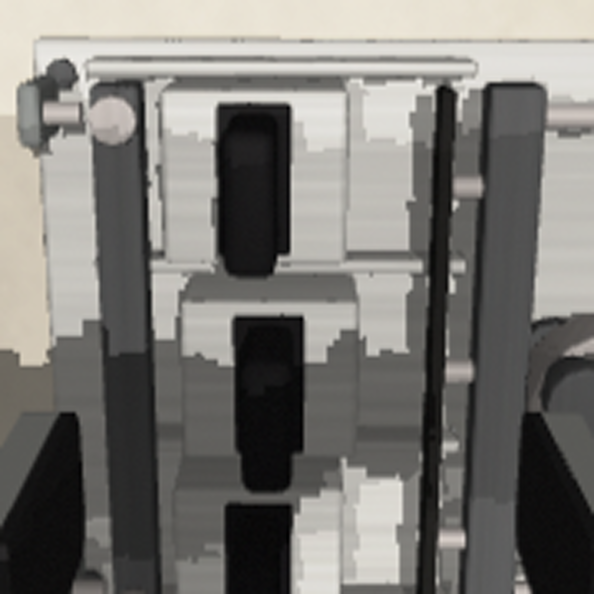

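View pics/w5e.png

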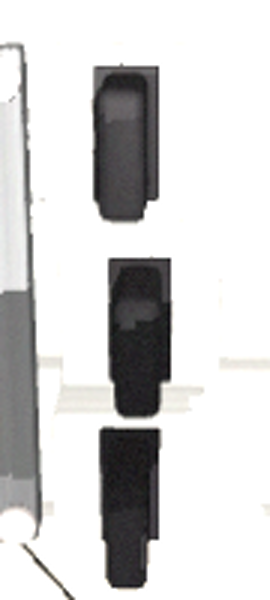

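```bash
cat > fr.py <<'E'
from h import *
a=np.radians(-6.85); ux=np.array([np.cos(a),np.sin(a)]);uy=np.array([-ux[1],ux[0]]); O=np.array([.4848,-.0091])
T=lambda p:np.round([(p[:2]-O)@ux*1e3,(p[:2]-O)@uy*1e3],1)
W=lambda x,y:O+x*ux+y*uy
E
python3 - <<'E'
from fr import *
d=np.load('w5.npz');K,E=d['K'],d['E']
e=lambda x,y:(x/3+225-.33,y/3+140-.33)
f=lambda x,y:(x/3.3+190-.35,y/3.3+130-.35)
for n,p,z in [('r3',e(122,146),.064),('r3 end a',e(122,76),.064),('r3 end b',e(122,217),.064),('r2',e(137,341),.064),('r2b',e(137,414),.064),('r1b',e(126,586),.064),
 ('r3base UL',f(217,104),.034),('r3base UR',f(291,104),.034),('r2base UL',f(234,317),.034),('r2base UR',f(303,317),.034),('r1base UL',f(225,503),.034),('r1 UR',f(292,503),.034),
 ('stop',f(147,150),.032),('stop b',f(155,500),.032),('pad',f(437,150),.032),('jaw',f(485,150),.032),('wall',f(300,262),.018)]:
    w=ray(K,E,[p],z)[0]; print(n,w[:2].round(4),T(w))
E
```

```text
r3 [0.4813 0.0487] [-10.4  57. ]
r3 end a [0.4834 0.0655] [-10.2  73.9]
r3 end b [0.4789 0.031 ] [-10.6  39.1]
r2 [ 0.4785 -0.0023] [-7.1  6. ]
r2b [ 0.4759 -0.0228] [ -7.2 -14.6]
r1b [ 0.4663 -0.0745] [-10.6 -67.1]
r3base UL [0.4741 0.0651] [-19.5  72.4]
r3base UR [0.4918 0.063 ] [-1.6 72.4]
r2base UL [0.4709 0.0107] [-16.2  18. ]
r2base UR [0.4884 0.0086] [ 1.4 18. ]
r1base UL [ 0.4614 -0.0414] [-19.4 -34.8]
r1 UR [ 0.4793 -0.0435] [ -1.3 -34.8]
stop [0.4552 0.0556] [-37.1  60.7]
stop b [ 0.4425 -0.0393] [-38.4 -35.1]
pad [0.5262 0.0473] [34.3 60.9]
jaw [0.5379 0.0459] [46.2 60.9]
wall [0.4888 0.0186] [ 0.6 28. ]
```

```bash
python3 -c "
from fr import *
print(W(-.0106,-.0505))
go(.481,.0475,.211,83.15)"
```

```text
[ 0.46825251 -0.05797525]
t 10.8 T [ 0.0807 -0.0543  0.5947] R [-0.      0.0001  0.0014] F [-0.3  0.1 -0.1] grip 0.0602
```

```bash
python3 -m jog '[{"tx":0.04,"ty":-0.03,"tz":0.08,"rx":0,"ry":0,"rz":0.001,"jaw":40},{"tx":0.08,"ty":-0.054,"tz":0.16,"rx":0,"ry":0,"rz":0.001,"jaw":40},{"tx":0.081,"ty":-0.054,"tz":0.26,"rx":0,"ry":0,"rz":0.001,"jaw":40},{"tx":0.081,"ty":-0.054,"tz":0.36,"rx":0,"ry":0,"rz":0.001,"jaw":40},{"tx":0.081,"ty":-0.054,"tz":0.45,"rx":0,"ry":0,"rz":0.001,"jaw":40},{"tx":0.081,"ty":-0.054,"tz":0.53,"rx":0,"ry":0,"rz":0.001,"jaw":40},{"tx":0.081,"ty":-0.054,"tz":0.595,"rx":0,"ry":0,"rz":0.001,"jaw":40},{"tx":0.081,"ty":-0.054,"tz":0.595,"rx":0,"ry":0,"rz":0.001,"jaw":40}]';  python3 -c "
from h import *
im,K,E=snap('wrist','w6'); st()"
```

```text
time: 11.6
ee_pos: [0.4801, 0.0476, 0.2093]
tool_rot: [[0.118, 0.993, -0.004], [0.993, -0.118, 0.0], [-0.0, -0.004, -1.0]]
wrist_force: [-0.2, -0.1, 0.7]
grip_width: 0.0402
11.65 [0.4806 0.0476 0.2103] yawx 83.23 tilt 0.12 F [-1.1 -0.8  0.2] g 0.0399
```

View pics/w6.png

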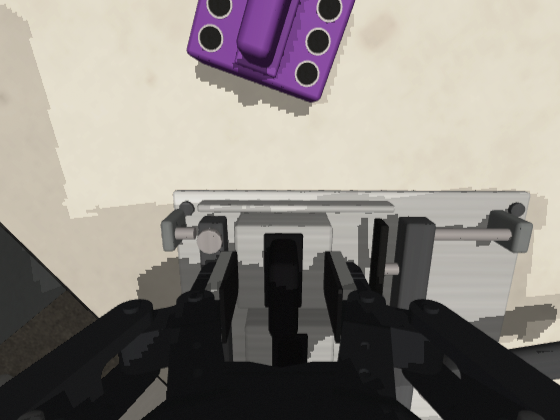

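The rib at (283,270) is centred between the pads. Gripping and lifting.

```bash
python3 -m jog '[{"tx":0,"ty":0,"tz":0,"rx":0,"ry":0,"rz":0,"jaw":5},{"tx":0,"ty":0,"tz":0,"rx":0,"ry":0,"rz":0,"jaw":5},{"tx":0,"ty":0,"tz":0,"rx":0,"ry":0,"rz":0,"jaw":5},{"tx":0,"ty":0,"tz":0,"rx":0,"ry":0,"rz":0,"jaw":5},{"tx":0,"ty":0,"tz":0,"rx":0,"ry":0,"rz":0,"jaw":5},{"tx":0,"ty":0,"tz":0,"rx":0,"ry":0,"rz":0,"jaw":5},{"tx":0,"ty":0,"tz":0,"rx":0,"ry":0,"rz":0,"jaw":5},{"tx":0,"ty":0,"tz":-0.02,"rx":0,"ry":0,"rz":0,"jaw":5}]'; python3 -m jog '[{"tx":0,"ty":0,"tz":-0.08,"rx":0,"ry":0,"rz":0,"jaw":5},{"tx":0,"ty":0,"tz":-0.16,"rx":0,"ry":0,"rz":0,"jaw":5},{"tx":0,"ty":0,"tz":-0.24,"rx":0,"ry":0,"rz":0,"jaw":5},{"tx":0,"ty":0,"tz":-0.32,"rx":0,"ry":0,"rz":0,"jaw":5},{"tx":0,"ty":0,"tz":-0.4,"rx":0,"ry":0,"rz":0,"jaw":5},{"tx":0,"ty":0,"tz":-0.45,"rx":0,"ry":0,"rz":0,"jaw":5},{"tx":0,"ty":0,"tz":-0.45,"rx":0,"ry":0,"rz":0,"jaw":5},{"tx":0,"ty":0,"tz":-0.45,"rx":0,"ry":0,"rz":0,"jaw":5}]'; python3 -c "
from h import *
im,K,E=snap('wrist','w7'); st(); go(.48,.33,.32,83.6)"
```

```text
time: 12.45
ee_pos: [0.4804, 0.0476, 0.2142]
tool_rot: [[0.118, 0.993, -0.003], [0.993, -0.118, -0.0], [-0.0, -0.003, -1.0]]
wrist_force: [0.3, 0.7, -2.1]
grip_width: 0.0109
time: 13.25
ee_pos: [0.4804, 0.0476, 0.3038]
tool_rot: [[0.118, 0.993, -0.003], [0.993, -0.118, 0.0], [-0.0, -0.003, -1.0]]
wrist_force: [-0.2, 0.0, -2.6]
grip_width: 0.0109
13.3 [0.4803 0.0476 0.3034] yawx 83.23 tilt 0.23 F [ 1.2  0.6 -1.1] g 0.0109
t 13.3 T [ 1.4018 -0.1681 -0.0827] R [-0.0025  0.0002 -0.0042] F [ 1.2  0.6 -1.1] grip 0.0109
```

View pics/w7.png

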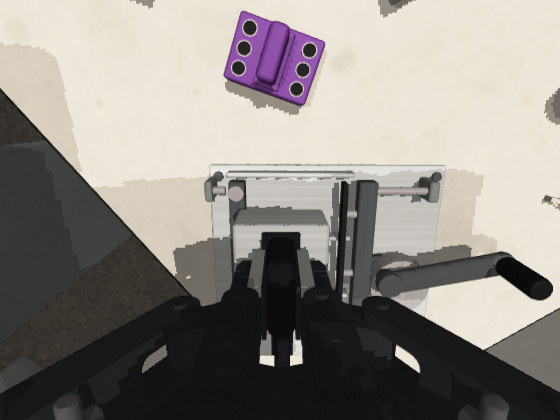

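```bash
python3 -m jog '[{"tx":0.12,"ty":-0.05,"tz":-0.02,"rx":0,"ry":0,"rz":0,"jaw":5},{"tx":0.25,"ty":-0.1,"tz":-0.04,"rx":0,"ry":0,"rz":0,"jaw":5},{"tx":0.38,"ty":-0.15,"tz":-0.06,"rx":0,"ry":0,"rz":0,"jaw":5},{"tx":0.5,"ty":-0.2,"tz":-0.08,"rx":0,"ry":0,"rz":0,"jaw":5},{"tx":0.63,"ty":-0.25,"tz":-0.08,"rx":0,"ry":0,"rz":0,"jaw":5},{"tx":0.76,"ty":-0.3,"tz":-0.08,"rx":0,"ry":0,"rz":0,"jaw":5},{"tx":0.88,"ty":-0.35,"tz":-0.08,"rx":0,"ry":0,"rz":0,"jaw":5},{"tx":1,"ty":-0.4,"tz":-0.08,"rx":0,"ry":0,"rz":0,"jaw":5}]'; python3 -c "
from h import *
go(.424,.395,.32,83.7)"
```

```text
time: 14.1
ee_pos: [0.4237, 0.2566, 0.3186]
tool_rot: [[0.118, 0.993, -0.006], [0.993, -0.118, -0.001], [-0.001, -0.006, -1.0]]
wrist_force: [0.4, 0.3, -1.5]
grip_width: 0.0108
t 14.1 T [ 0.6874 -0.0801 -0.0077] R [-0.0036  0.0008 -0.0052] F [ 0.4  0.3 -1.5] grip 0.0108
```

```bash
python3 -m jog '[{"tx":0.1,"ty":-0.01,"tz":0,"rx":0,"ry":0,"rz":0,"jaw":5},{"tx":0.2,"ty":-0.02,"tz":0,"rx":0,"ry":0,"rz":0,"jaw":5},{"tx":0.3,"ty":-0.03,"tz":0,"rx":0,"ry":0,"rz":0,"jaw":5},{"tx":0.4,"ty":-0.04,"tz":0,"rx":0,"ry":0,"rz":-0.005,"jaw":5},{"tx":0.5,"ty":-0.06,"tz":0,"rx":0,"ry":0,"rz":-0.005,"jaw":5},{"tx":0.6,"ty":-0.08,"tz":0,"rx":-0.003,"ry":0,"rz":-0.005,"jaw":5},{"tx":0.687,"ty":-0.08,"tz":0,"rx":-0.003,"ry":0,"rz":-0.005,"jaw":5},{"tx":0.687,"ty":-0.08,"tz":0,"rx":-0.003,"ry":0,"rz":-0.005,"jaw":5}]'; python3 -c "
from h import *
im,K,E=snap('wrist','w8'); st(); np.savez('w8.npz',K=K,E=E)"
```

```text
time: 14.9
ee_pos: [0.4238, 0.3965, 0.317]
tool_rot: [[0.108, 0.994, -0.002], [0.994, -0.108, -0.002], [-0.002, -0.002, -1.0]]
wrist_force: [1.2, -1.0, -1.1]
grip_width: 0.0108
14.95 [0.4237 0.3954 0.317 ] yawx 83.77 tilt 0.21 F [ 0.4 -0.1 -1.5] g 0.0106
```

View pics/w8.png

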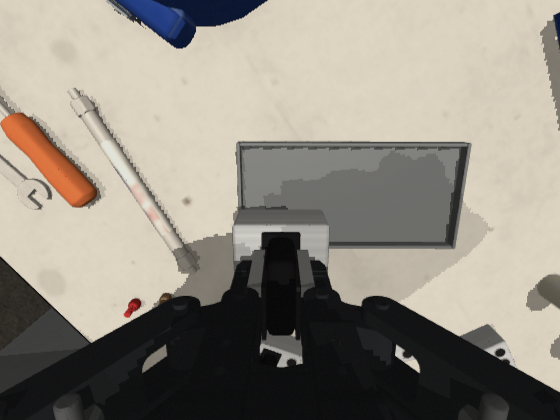

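```bash
python3 - <<'E'
from h import *
d=np.load('w8.npz');K,E=d['K'],d['E']
C=ray(K,E,[(237,142.5),(470,143.5),(454.5,247.5)],.014); print(C.round(4),np.linalg.norm(C[0]-C[1]),np.linalg.norm(C[2]-C[1]))
c=(C[0]+C[2])/2; a=np.arctan2(*(C[1]-C[0])[[1,0]]); print(c,np.degrees(a)); u=np.array([np.cos(a),np.sin(a)])
for s in(-.0575,0,.0575): print(c[:2]+s*u)
E
```

```text
[[0.3933 0.445  0.014 ]
 [0.5798 0.4239 0.014 ]
 [0.5707 0.334  0.014 ]] 0.1877365338021621 0.09035112454519692
[0.48197429 0.38952521 0.014     ] -6.449906115271515
[0.42483824 0.39598445]
[0.48197429 0.38952521]
[0.53911034 0.38306598]
```

```bash
python3 -m jog '[{"tx":0.003,"ty":0.004,"tz":0.1,"rx":0,"ry":0,"rz":0,"jaw":5},{"tx":0.003,"ty":0.004,"tz":0.2,"rx":0,"ry":0,"rz":0,"jaw":5},{"tx":0.003,"ty":0.004,"tz":0.3,"rx":0,"ry":0,"rz":0,"jaw":5},{"tx":0.003,"ty":0.004,"tz":0.38,"rx":0,"ry":0,"rz":0,"jaw":5},{"tx":0.003,"ty":0.004,"tz":0.45,"rx":0,"ry":0,"rz":0,"jaw":5},{"tx":0.003,"ty":0.004,"tz":0.5,"rx":0,"ry":0,"rz":0,"jaw":5},{"tx":0.003,"ty":0.004,"tz":0.53,"rx":0,"ry":0,"rz":0,"jaw":5},{"tx":0.003,"ty":0.004,"tz":0.542,"rx":0,"ry":0,"rz":0,"jaw":5}]'; python3 -c "
from h import *
st()"
```

```text
time: 15.75
ee_pos: [0.424, 0.395, 0.2082]
tool_rot: [[0.109, 0.994, -0.004], [0.994, -0.109, -0.004], [-0.004, -0.003, -1.0]]
wrist_force: [-4.4, -3.7, 14.1]
grip_width: 0.0105
15.75 [0.424  0.395  0.2082] yawx 83.74 tilt 0.31 F [-4.4 -3.7 14.1] g 0.0105
```

```bash
python3 -m jog '[{"tx":0,"ty":0,"tz":0,"rx":0,"ry":0,"rz":0,"jaw":36},{"tx":0,"ty":0,"tz":0,"rx":0,"ry":0,"rz":0,"jaw":36},{"tx":0,"ty":0,"tz":0,"rx":0,"ry":0,"rz":0,"jaw":36},{"tx":0,"ty":0,"tz":0,"rx":0,"ry":0,"rz":0,"jaw":36},{"tx":0,"ty":0,"tz":-0.1,"rx":0,"ry":0,"rz":0,"jaw":36},{"tx":0,"ty":0,"tz":-0.25,"rx":0,"ry":0,"rz":0,"jaw":36},{"tx":0,"ty":0,"tz":-0.4,"rx":0,"ry":0,"rz":0,"jaw":36},{"tx":0,"ty":0,"tz":-0.55,"rx":0,"ry":0,"rz":0,"jaw":36}]'; python3 -c "
from h import *
im,K,E=snap('wrist','w9'); st();go(.47,.06,.32,83.15)"
```

```text
time: 16.55
ee_pos: [0.4243, 0.3954, 0.3195]
tool_rot: [[0.109, 0.994, -0.004], [0.994, -0.109, -0.004], [-0.004, -0.003, -1.0]]
wrist_force: [0.4, -0.3, -0.2]
grip_width: 0.0359
16.6 [0.4254 0.3963 0.3251] yawx 83.75 tilt 0.18 F [1.  0.5 3.6] g 0.0358
t 16.6 T [-1.6473  0.4044  0.0245] R [ 0.0018 -0.0009  0.0067] F [1.  0.5 3.6] grip 0.0358
```

View pics/w9.png

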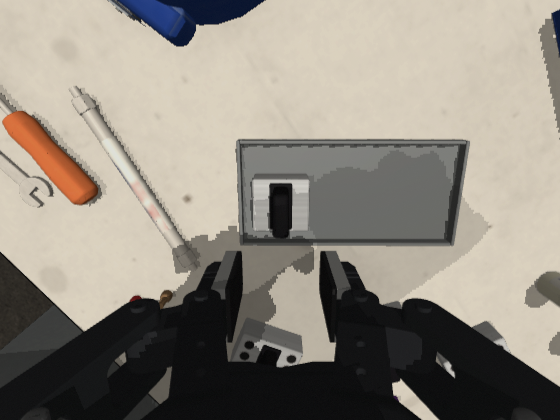

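Blank is standing in the tray at (280,205). Now the next one (bay 2).

```bash
python3 -m jog '[{"tx":-0.125,"ty":0.03,"tz":0,"rx":0,"ry":0,"rz":0.006,"jaw":40},{"tx":-0.25,"ty":0.07,"tz":0,"rx":0,"ry":0,"rz":0.006,"jaw":40},{"tx":-0.375,"ty":0.1,"tz":0,"rx":0,"ry":0,"rz":0.006,"jaw":40},{"tx":-0.5,"ty":0.15,"tz":0,"rx":0,"ry":0,"rz":0.006,"jaw":40},{"tx":-0.625,"ty":0.2,"tz":0,"rx":0,"ry":0,"rz":0.006,"jaw":40},{"tx":-0.75,"ty":0.25,"tz":0,"rx":0,"ry":0,"rz":0.006,"jaw":40},{"tx":-0.875,"ty":0.3,"tz":0,"rx":0,"ry":0,"rz":0.006,"jaw":40},{"tx":-1,"ty":0.35,"tz":0,"rx":0,"ry":0,"rz":0.006,"jaw":40}]';  python3 -c "
from h import *
go(.478,-.0045,.300,83.15)"
```

```text
time: 17.4
ee_pos: [0.4735, 0.1889, 0.3253]
tool_rot: [[0.118, 0.993, 0.004], [0.993, -0.118, 0.001], [0.002, 0.004, -1.0]]
wrist_force: [-0.0, -0.9, -1.0]
grip_width: 0.04
t 17.4 T [-0.9576  0.1362  0.1253] R [ 0.0023 -0.0011  0.0008] F [-0.  -0.9 -1. ] grip 0.04
```

```bash
python3 -m jog '[{"tx":-0.15,"ty":0.02,"tz":0.02,"rx":0,"ry":0,"rz":0,"jaw":40},{"tx":-0.3,"ty":0.04,"tz":0.04,"rx":0,"ry":0,"rz":0,"jaw":40},{"tx":-0.45,"ty":0.06,"tz":0.06,"rx":0,"ry":0,"rz":0,"jaw":40},{"tx":-0.6,"ty":0.08,"tz":0.08,"rx":0,"ry":0,"rz":0,"jaw":40},{"tx":-0.75,"ty":0.1,"tz":0.1,"rx":0.002,"ry":0,"rz":0,"jaw":40},{"tx":-0.9,"ty":0.13,"tz":0.12,"rx":0.002,"ry":0,"rz":0,"jaw":40},{"tx":-0.957,"ty":0.136,"tz":0.125,"rx":0.002,"ry":0,"rz":0,"jaw":40},{"tx":-0.957,"ty":0.136,"tz":0.125,"rx":0.002,"ry":0,"rz":0,"jaw":40}]';  python3 -c "
from h import *
im,K,E=snap('wrist','w10'); go(.478,-.0045,.211,83.15)"
```

```text
time: 18.2
ee_pos: [0.478, -0.0054, 0.3001]
tool_rot: [[0.121, 0.993, 0.001], [0.993, -0.121, 0.002], [0.002, 0.001, -1.0]]
wrist_force: [-1.1, -0.0, 0.2]
grip_width: 0.0401
t 18.25 T [-8.000e-04  1.000e-04  4.459e-01] R [ 0.0003 -0.0014 -0.0001] F [ 0.9 -0.9 -0.7] grip 0.0401
```

View pics/w10.png

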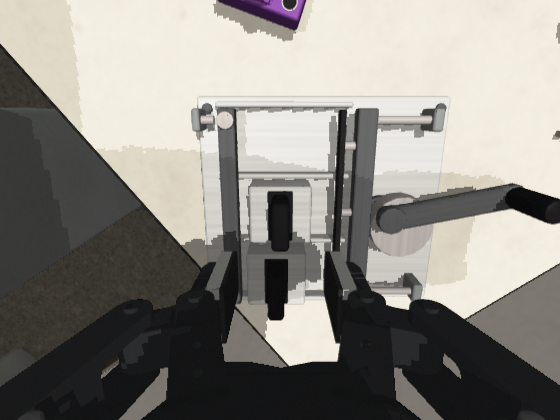

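Ribs 2 and 1 are at (281,220) and (276,285), and the tool is in line with rib 2. Descending and gripping.

```bash
python3 -m jog '[{"tx":0,"ty":0,"tz":0.1,"rx":0,"ry":0,"rz":0,"jaw":40},{"tx":0,"ty":0,"tz":0.2,"rx":0,"ry":0,"rz":0,"jaw":40},{"tx":0,"ty":0,"tz":0.3,"rx":0,"ry":0,"rz":0,"jaw":40},{"tx":0,"ty":0,"tz":0.4,"rx":0,"ry":0,"rz":0,"jaw":40},{"tx":0,"ty":0,"tz":0.445,"rx":0,"ry":0,"rz":0,"jaw":40},{"tx":0,"ty":0,"tz":0.445,"rx":0,"ry":0,"rz":0,"jaw":5},{"tx":0,"ty":0,"tz":0.445,"rx":0,"ry":0,"rz":0,"jaw":5},{"tx":0,"ty":0,"tz":0.445,"rx":0,"ry":0,"rz":0,"jaw":5}]'; python3 -m jog '[{"tx":0,"ty":0,"tz":0,"rx":0,"ry":0,"rz":0,"jaw":5},{"tx":0,"ty":0,"tz":0,"rx":0,"ry":0,"rz":0,"jaw":5},{"tx":0,"ty":0,"tz":-0.03,"rx":0,"ry":0,"rz":0,"jaw":5},{"tx":0,"ty":0,"tz":-0.1,"rx":0,"ry":0,"rz":0,"jaw":5},{"tx":0,"ty":0,"tz":-0.2,"rx":0,"ry":0,"rz":0,"jaw":5},{"tx":0,"ty":0,"tz":-0.3,"rx":0,"ry":0,"rz":0,"jaw":5},{"tx":0,"ty":0,"tz":-0.4,"rx":0,"ry":0,"rz":0,"jaw":5},{"tx":0,"ty":0,"tz":-0.5,"rx":0,"ry":0,"rz":0,"jaw":5}]'; python3 -c "
from h import *
st(); go(.482,.3895,.32,83.55)"
```

```text
time: 19.05
ee_pos: [0.4785, -0.0041, 0.2121]
tool_rot: [[0.119, 0.993, 0.002], [0.993, -0.119, 0.002], [0.002, 0.002, -1.0]]
wrist_force: [0.1, 0.7, -1.2]
grip_width: 0.0106
time: 19.85
ee_pos: [0.4781, -0.0044, 0.3134]
tool_rot: [[0.119, 0.993, 0.002], [0.993, -0.119, 0.002], [0.002, 0.002, -1.0]]
wrist_force: [0.4, -0.1, -1.6]
grip_width: 0.011
19.85 [ 0.4781 -0.0044  0.3134] yawx 83.16 tilt 0.18 F [ 0.4 -0.1 -1.6] g 0.011
t 19.85 T [ 1.9577 -0.2151 -0.0292] R [ 0.0014 -0.0014 -0.0044] F [ 0.4 -0.1 -1.6] grip 0.011
```

```bash
python3 -m jog '[{"tx":0.125,"ty":-0.01,"tz":-0.03,"rx":0,"ry":0,"rz":0,"jaw":5},{"tx":0.25,"ty":-0.03,"tz":-0.03,"rx":0,"ry":0,"rz":0,"jaw":5},{"tx":0.375,"ty":-0.05,"tz":-0.03,"rx":0,"ry":0,"rz":0,"jaw":5},{"tx":0.5,"ty":-0.07,"tz":-0.03,"rx":0,"ry":0,"rz":0,"jaw":5},{"tx":0.625,"ty":-0.08,"tz":-0.03,"rx":0,"ry":0,"rz":0,"jaw":5},{"tx":0.75,"ty":-0.09,"tz":-0.03,"rx":0,"ry":0,"rz":0,"jaw":5},{"tx":0.875,"ty":-0.1,"tz":-0.03,"rx":0,"ry":0,"rz":-0.004,"jaw":5},{"tx":1,"ty":-0.11,"tz":-0.03,"rx":0,"ry":0,"rz":-0.004,"jaw":5}]'; python3 -c "
from h import *
st(); go(.482,.3895,.26,83.55)"
```

```text
time: 20.65
ee_pos: [0.4799, 0.1978, 0.3203]
tool_rot: [[0.113, 0.994, 0.003], [0.994, -0.113, 0.002], [0.002, 0.003, -1.0]]
wrist_force: [-0.2, -0.3, -1.5]
grip_width: 0.0109
20.65 [0.4799 0.1978 0.3203] yawx 83.51 tilt 0.2 F [-0.2 -0.3 -1.5] g 0.0109
t 20.65 T [ 0.953  -0.0987  0.3036] R [ 0.0016 -0.0015 -0.0004] F [-0.2 -0.3 -1.5] grip 0.0109
```

```bash
python3 -m jog '[{"tx":0.14,"ty":-0.015,"tz":0,"rx":0.001,"ry":-0.001,"rz":0,"jaw":5},{"tx":0.28,"ty":-0.03,"tz":0,"rx":0.001,"ry":-0.001,"rz":0,"jaw":5},{"tx":0.42,"ty":-0.045,"tz":0,"rx":0.001,"ry":-0.001,"rz":0,"jaw":5},{"tx":0.56,"ty":-0.06,"tz":0,"rx":0.001,"ry":-0.001,"rz":0,"jaw":5},{"tx":0.7,"ty":-0.075,"tz":0,"rx":0.001,"ry":-0.001,"rz":0,"jaw":5},{"tx":0.84,"ty":-0.09,"tz":0.08,"rx":0.001,"ry":-0.001,"rz":0,"jaw":5},{"tx":0.95,"ty":-0.098,"tz":0.2,"rx":0.001,"ry":-0.001,"rz":0,"jaw":5},{"tx":0.953,"ty":-0.098,"tz":0.3,"rx":0.001,"ry":-0.001,"rz":0,"jaw":5}]'; python3 -c "
from h import *
snap('wrist','w11');go(.482,.3895,.21,83.55)"
```

```text
time: 21.45
ee_pos: [0.482, 0.392, 0.2603]
tool_rot: [[0.11, 0.994, 0.002], [0.994, -0.11, 0.002], [0.002, 0.002, -1.0]]
wrist_force: [-1.0, -0.7, -2.3]
grip_width: 0.011
t 21.5 T [-0.0026  0.0068  0.2318] R [-0.0019  0.0014  0.0009] F [-0.8 -0.6 -5.1] grip 0.011
```

View pics/w11.png

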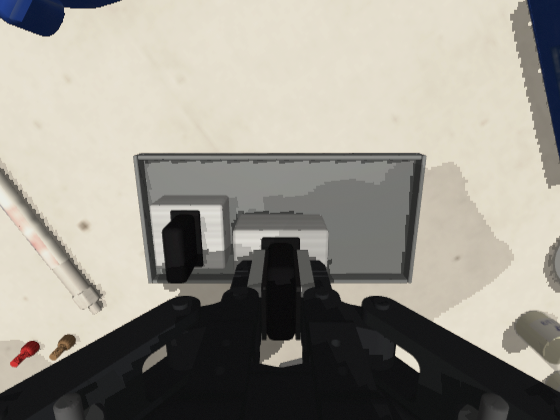

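```bash
python3 -m jog '[{"tx":0,"ty":0.003,"tz":0.06,"rx":0,"ry":0,"rz":0,"jaw":5},{"tx":0,"ty":0.003,"tz":0.12,"rx":0,"ry":0,"rz":0,"jaw":5},{"tx":0,"ty":0.003,"tz":0.17,"rx":0,"ry":0,"rz":0,"jaw":5},{"tx":0,"ty":0.003,"tz":0.21,"rx":0,"ry":0,"rz":0,"jaw":5},{"tx":0,"ty":0.003,"tz":0.23,"rx":0,"ry":0,"rz":0,"jaw":5},{"tx":0,"ty":0.003,"tz":0.237,"rx":0,"ry":0,"rz":0,"jaw":5},{"tx":0,"ty":0.003,"tz":0.237,"rx":0,"ry":0,"rz":0,"jaw":5},{"tx":0,"ty":0.003,"tz":0.237,"rx":0,"ry":0,"rz":0,"jaw":5}]';python3 -m jog '[{"tx":0,"ty":0,"tz":0,"rx":0,"ry":0,"rz":0,"jaw":36},{"tx":0,"ty":0,"tz":0,"rx":0,"ry":0,"rz":0,"jaw":36},{"tx":0,"ty":0,"tz":0,"rx":0,"ry":0,"rz":0,"jaw":36},{"tx":0,"ty":0,"tz":0,"rx":0,"ry":0,"rz":0,"jaw":36},{"tx":0,"ty":0,"tz":-0.1,"rx":0,"ry":0,"rz":0,"jaw":36},{"tx":0,"ty":0,"tz":-0.25,"rx":0,"ry":0,"rz":0,"jaw":36},{"tx":0,"ty":0,"tz":-0.4,"rx":0,"ry":0,"rz":0,"jaw":36},{"tx":0,"ty":0,"tz":-0.55,"rx":0,"ry":0,"rz":0,"jaw":36}]'; python3 -c "
from h import *
im,K,E=snap('wrist','w12'); st();go(.468,-.0575,.32,83.15)"
```

```text
time: 22.3
ee_pos: [0.4816, 0.3902, 0.2095]
tool_rot: [[0.111, 0.994, -0.002], [0.994, -0.111, -0.001], [-0.001, -0.002, -1.0]]
wrist_force: [-0.0, 0.4, -1.5]
grip_width: 0.0107
time: 23.1
ee_pos: [0.4817, 0.3903, 0.3206]
tool_rot: [[0.111, 0.994, -0.002], [0.994, -0.111, -0.001], [-0.002, -0.002, -1.0]]
wrist_force: [0.0, 1.0, -0.3]
grip_width: 0.0363
23.15 [0.4828 0.3911 0.3264] yawx 83.63 tilt 0.31 F [0.5 0.2 3. ] g 0.0356
t 23.15 T [-2.2373  0.1749  0.0252] R [ 0.0027 -0.0022  0.0054] F [0.5 0.2 3. ] grip 0.0356
```

View pics/w12.png

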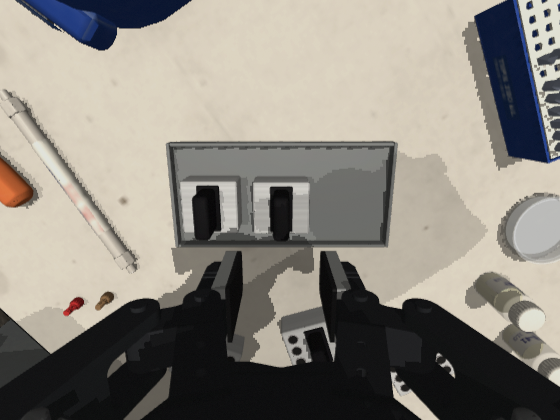

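Two blanks are standing in the tray, at (208,205) and (280,205). Third one next.

```bash
python3 -m jog '[{"tx":-0.14,"ty":0.02,"tz":0,"rx":0,"ry":0,"rz":0.005,"jaw":40},{"tx":-0.28,"ty":0.03,"tz":0,"rx":0,"ry":0,"rz":0.005,"jaw":40},{"tx":-0.42,"ty":0.05,"tz":0,"rx":0,"ry":0,"rz":0.005,"jaw":40},{"tx":-0.56,"ty":0.06,"tz":0,"rx":0,"ry":0,"rz":0.005,"jaw":40},{"tx":-0.7,"ty":0.08,"tz":0,"rx":0,"ry":0,"rz":0.005,"jaw":40},{"tx":-0.84,"ty":0.09,"tz":0,"rx":0,"ry":0,"rz":0.005,"jaw":40},{"tx":-0.98,"ty":0.09,"tz":0,"rx":0,"ry":0,"rz":0.005,"jaw":40},{"tx":-1,"ty":0.09,"tz":0,"rx":0,"ry":0,"rz":0.005,"jaw":40}]';python3 -m jog '[{"tx":-0.14,"ty":0.01,"tz":0,"rx":0,"ry":0,"rz":0,"jaw":40},{"tx":-0.28,"ty":0.02,"tz":0,"rx":0,"ry":0,"rz":0,"jaw":40},{"tx":-0.42,"ty":0.03,"tz":0,"rx":0,"ry":0,"rz":0,"jaw":40},{"tx":-0.56,"ty":0.04,"tz":0,"rx":0,"ry":0,"rz":0,"jaw":40},{"tx":-0.7,"ty":0.06,"tz":0,"rx":0,"ry":0,"rz":0,"jaw":40},{"tx":-0.84,"ty":0.08,"tz":0,"rx":0,"ry":0,"rz":0,"jaw":40},{"tx":-0.98,"ty":0.08,"tz":0,"rx":0,"ry":0,"rz":0,"jaw":40},{"tx":-1,"ty":0.08,"tz":0,"rx":0,"ry":0,"rz":0,"jaw":40}]';  python3 -c "
from h import *
st(); im,K,E=snap('wrist','w13'); go(.468,-.0575,.212,83.15)"
```

```text
time: 23.95
ee_pos: [0.4781, 0.1881, 0.3258]
tool_rot: [[0.122, 0.993, 0.004], [0.993, -0.122, 0.002], [0.003, 0.004, -1.0]]
wrist_force: [-0.4, 0.9, 0.7]
grip_width: 0.0402
time: 24.75
ee_pos: [0.4699, -0.014, 0.3254]
tool_rot: [[0.124, 0.992, 0.005], [0.992, -0.124, 0.002], [0.002, 0.004, -1.0]]
wrist_force: [0.6, 0.4, 0.2]
grip_width: 0.04
24.75 [ 0.4699 -0.014   0.3254] yawx 82.85 tilt 0.29 F [0.6 0.4 0.2] g 0.04
t 24.8 T [-0.2214  0.016   0.5662] R [ 0.0026 -0.0017 -0.0031] F [-0.2 -0.2 -0.8] grip 0.0398
```

View pics/w13.png

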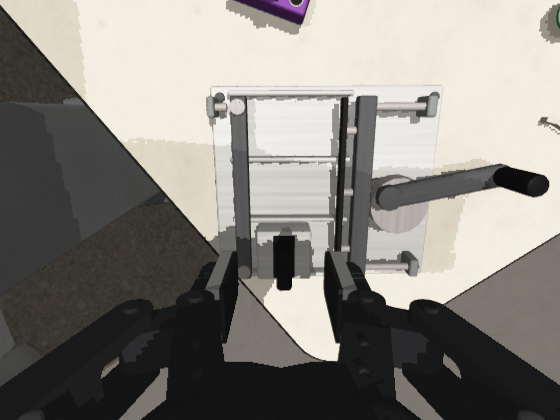

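```bash
python3 -m jog '[{"tx":-0.11,"ty":0.008,"tz":0.05,"rx":0.002,"ry":0,"rz":-0.003,"jaw":40},{"tx":-0.22,"ty":0.016,"tz":0.12,"rx":0.002,"ry":-0.002,"rz":-0.003,"jaw":40},{"tx":-0.22,"ty":0.016,"tz":0.22,"rx":0.002,"ry":-0.002,"rz":-0.003,"jaw":40},{"tx":-0.22,"ty":0.016,"tz":0.32,"rx":0.002,"ry":-0.002,"rz":-0.003,"jaw":40},{"tx":-0.22,"ty":0.016,"tz":0.42,"rx":0.002,"ry":-0.002,"rz":-0.003,"jaw":40},{"tx":-0.22,"ty":0.016,"tz":0.51,"rx":0.002,"ry":-0.002,"rz":-0.003,"jaw":40},{"tx":-0.22,"ty":0.016,"tz":0.566,"rx":0.002,"ry":-0.002,"rz":-0.003,"jaw":40},{"tx":-0.22,"ty":0.016,"tz":0.566,"rx":0.002,"ry":-0.002,"rz":-0.003,"jaw":40}]';  python3 -c "
from h import *
st(); im,K,E=snap('wrist','w14'); go(.468,-.0575,.212,83.15)"
```

```text
time: 25.6
ee_pos: [0.4676, -0.0561, 0.2107]
tool_rot: [[0.118, 0.993, -0.002], [0.993, -0.118, 0.001], [0.0, -0.002, -1.0]]
wrist_force: [-0.3, 0.1, 0.1]
grip_width: 0.04
25.6 [ 0.4676 -0.0561  0.2107] yawx 83.21 tilt 0.11 F [-0.3  0.1  0.1] g 0.04
t 25.65 T [-0.0053  0.0007 -0.0017] R [-0.0002 -0.0001  0.0006] F [ 0.5  0.  -0.1] grip 0.0398
```

View pics/w14.png

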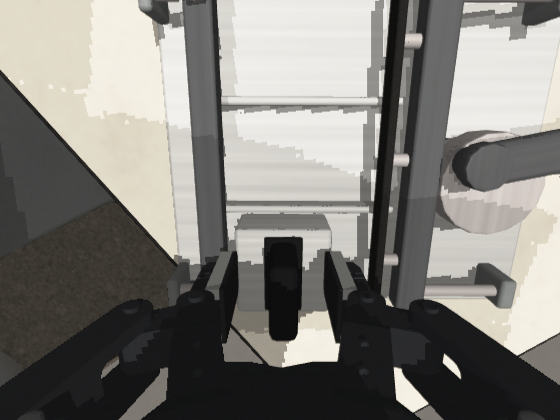

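The rib is centred. I'll save this pose for tray measurement, then grip and lift.

```bash
python3 -c "
from fr import *
i=eyes.camera_info('wrist');K,E=i['camera_matrix'],i['extrinsics']; np.savez('w14.npz',K=K,E=E)
for n,p,z in [('wall3-2 top c',(300,100.5),.018),('wall2-1',(290,208),.018),('stopA',(217,30),.032),('stopB',(226,200),.032),('pad',(389,100),.032),('pad2',(375,230),.032)]:
    w=ray(K,E,[p],z)[0]; print(n,w[:2].round(4),T(w))
"
python3 -m jog '[{"tx":0,"ty":0,"tz":0,"rx":0,"ry":0,"rz":0,"jaw":5},{"tx":0,"ty":0,"tz":0,"rx":0,"ry":0,"rz":0,"jaw":5},{"tx":0,"ty":0,"tz":0,"rx":0,"ry":0,"rz":0,"jaw":5},{"tx":0,"ty":0,"tz":0,"rx":0,"ry":0,"rz":0,"jaw":5},{"tx":0,"ty":0,"tz":0,"rx":0,"ry":0,"rz":0,"jaw":5},{"tx":0,"ty":0,"tz":-0.05,"rx":0,"ry":0,"rz":0,"jaw":5},{"tx":0,"ty":0,"tz":-0.15,"rx":0,"ry":0,"rz":0,"jaw":5},{"tx":0,"ty":0,"tz":-0.25,"rx":0,"ry":0,"rz":0,"jaw":5}]'; python3 -m jog '[{"tx":0.02,"ty":0,"tz":-0.1,"rx":0,"ry":0,"rz":0,"jaw":5},{"tx":0.12,"ty":-0.01,"tz":-0.2,"rx":0,"ry":0,"rz":0,"jaw":5},{"tx":0.26,"ty":-0.01,"tz":-0.3,"rx":0,"ry":0,"rz":0,"jaw":5},{"tx":0.4,"ty":-0.01,"tz":-0.32,"rx":0,"ry":0,"rz":0,"jaw":5},{"tx":0.54,"ty":-0.01,"tz":-0.32,"rx":0,"ry":0,"rz":0,"jaw":5},{"tx":0.68,"ty":-0.01,"tz":-0.32,"rx":0,"ry":0,"rz":0,"jaw":5},{"tx":0.82,"ty":-0.01,"tz":-0.32,"rx":0,"ry":0,"rz":0,"jaw":5},{"tx":0.96,"ty":-0.01,"tz":-0.32,"rx":0,"ry":0,"rz":0,"jaw":5}]';  python3 -c "
from h import *
st(); go(.538,.384,.32,83.55)"
```

```text
wall3-2 top c [0.4862 0.0175] [-1.8 26.6]
wall2-1 [ 0.4758 -0.0339] [ -6.  -25.6]
stopA [0.4548 0.0482] [-36.6  53.3]
stopB [ 0.4468 -0.0225] [-36.1 -17.8]
pad [0.5232 0.0129] [35.5 26.4]
pad2 [ 0.5149 -0.0454] [ 34.2 -32.5]
time: 26.45
ee_pos: [0.4675, -0.0565, 0.2622]
tool_rot: [[0.119, 0.993, -0.002], [0.993, -0.119, 0.0], [-0.0, -0.002, -1.0]]
wrist_force: [1.6, -0.6, -1.6]
grip_width: 0.0109
time: 27.25
ee_pos: [0.4882, 0.1354, 0.3265]
tool_rot: [[0.119, 0.993, -0.002], [0.993, -0.119, -0.0], [-0.001, -0.002, -1.0]]
wrist_force: [0.1, 0.4, -1.2]
grip_width: 0.0111
27.25 [0.4882 0.1354 0.3265] yawx 83.17 tilt 0.14 F [ 0.1  0.4 -1.2] g 0.0111
t 27.25 T [1.264  0.0995 0.0317] R [-0.0015  0.0003 -0.0042] F [ 0.1  0.4 -1.2] grip 0.0111
```

```bash
python3 -m jog '[{"tx":0.14,"ty":0.01,"tz":0,"rx":0,"ry":0,"rz":0,"jaw":5},{"tx":0.28,"ty":0.02,"tz":0,"rx":0,"ry":0,"rz":0,"jaw":5},{"tx":0.42,"ty":0.03,"tz":0,"rx":0,"ry":0,"rz":0,"jaw":5},{"tx":0.56,"ty":0.04,"tz":0,"rx":0,"ry":0,"rz":-0.004,"jaw":5},{"tx":0.7,"ty":0.06,"tz":0,"rx":0,"ry":0,"rz":-0.004,"jaw":5},{"tx":0.84,"ty":0.08,"tz":0,"rx":0,"ry":0,"rz":-0.004,"jaw":5},{"tx":0.98,"ty":0.1,"tz":0,"rx":0,"ry":0,"rz":-0.004,"jaw":5},{"tx":1,"ty":0.1,"tz":0,"rx":0,"ry":0,"rz":-0.004,"jaw":5}]';  python3 -c "
from h import *
st(); go(.538,.387,.26,83.55)"
```

```text
time: 28.05
ee_pos: [0.5322, 0.3338, 0.3262]
tool_rot: [[0.11, 0.994, -0.002], [0.994, -0.11, 0.0], [0.0, -0.002, -1.0]]
wrist_force: [-1.6, -0.2, -2.2]
grip_width: 0.0109
28.05 [0.5322 0.3338 0.3262] yawx 83.66 tilt 0.12 F [-1.6 -0.2 -2.2] g 0.0109
t 28.05 T [2.673e-01 3.000e-04 3.308e-01] R [-0.0013 -0.0001  0.0012] F [-1.6 -0.2 -2.2] grip 0.0109
```

```bash
python3 -m jog '[{"tx":0.1,"ty":0,"tz":0.03,"rx":0,"ry":0,"rz":0,"jaw":5},{"tx":0.2,"ty":0,"tz":0.08,"rx":0,"ry":0,"rz":0,"jaw":5},{"tx":0.267,"ty":0,"tz":0.15,"rx":0,"ry":0,"rz":0,"jaw":5},{"tx":0.267,"ty":0,"tz":0.22,"rx":0,"ry":0,"rz":0,"jaw":5},{"tx":0.267,"ty":0,"tz":0.28,"rx":0,"ry":0,"rz":0,"jaw":5},{"tx":0.267,"ty":0,"tz":0.33,"rx":0,"ry":0,"rz":0,"jaw":5},{"tx":0.267,"ty":0,"tz":0.33,"rx":0,"ry":0,"rz":0,"jaw":5},{"tx":0.267,"ty":0,"tz":0.33,"rx":0,"ry":0,"rz":0,"jaw":5}]';  python3 -c "
from h import *
st(); snap('wrist','w15');go(.538,.387,.209,83.55)"
```

```text
time: 28.85
ee_pos: [0.538, 0.3863, 0.2601]
tool_rot: [[0.111, 0.994, -0.002], [0.994, -0.111, -0.0], [-0.0, -0.002, -1.0]]
wrist_force: [-0.3, -0.1, -1.8]
grip_width: 0.011
28.85 [0.538  0.3863 0.2601] yawx 83.61 tilt 0.14 F [-0.3 -0.1 -1.8] g 0.011
t 28.9 T [ 0.0021 -0.001   0.2588] R [-0.0009 -0.0003  0.0008] F [ 0.3  0.6 -0.6] grip 0.0107
```

View pics/w15.png

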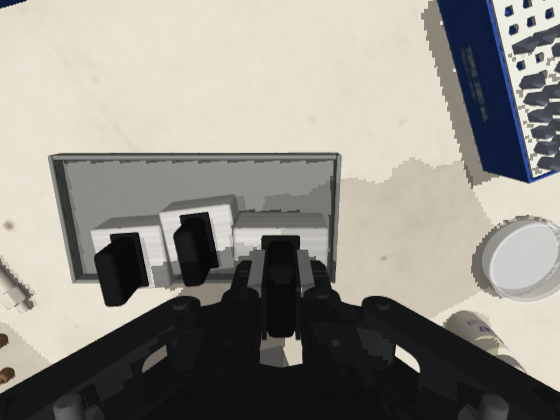

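The two placed blanks, at (130,255) and (200,240), have been knocked askew. The third slot is still free, so I'll place this one 4 mm further out and then look again.

```bash
python3 -m jog '[{"tx":0.002,"ty":0.019,"tz":0.06,"rx":0,"ry":0,"rz":0,"jaw":5},{"tx":0.002,"ty":0.019,"tz":0.12,"rx":0,"ry":0,"rz":0,"jaw":5},{"tx":0.002,"ty":0.019,"tz":0.18,"rx":0,"ry":0,"rz":0,"jaw":5},{"tx":0.002,"ty":0.019,"tz":0.22,"rx":0,"ry":0,"rz":0,"jaw":5},{"tx":0.002,"ty":0.019,"tz":0.245,"rx":0,"ry":0,"rz":0,"jaw":5},{"tx":0.002,"ty":0.019,"tz":0.256,"rx":0,"ry":0,"rz":0,"jaw":5},{"tx":0.002,"ty":0.019,"tz":0.256,"rx":0,"ry":0,"rz":0,"jaw":5},{"tx":0.002,"ty":0.019,"tz":0.256,"rx":0,"ry":0,"rz":0,"jaw":5}]';python3 -m jog '[{"tx":0,"ty":0,"tz":0,"rx":0,"ry":0,"rz":0,"jaw":34},{"tx":0,"ty":0,"tz":0,"rx":0,"ry":0,"rz":0,"jaw":34},{"tx":0,"ty":0,"tz":0,"rx":0,"ry":0,"rz":0,"jaw":34},{"tx":0,"ty":0,"tz":0,"rx":0,"ry":0,"rz":0,"jaw":34},{"tx":0,"ty":0,"tz":-0.1,"rx":0,"ry":0,"rz":0,"jaw":34},{"tx":0,"ty":0,"tz":-0.25,"rx":0,"ry":0,"rz":0,"jaw":34},{"tx":0,"ty":0,"tz":-0.4,"rx":0,"ry":0,"rz":0,"jaw":34},{"tx":0,"ty":-0.1,"tz":-0.55,"rx":0,"ry":0,"rz":0,"jaw":34}]'; python3 -c "
from h import *
im,K,E=snap('wrist','w16'); np.savez('w16.npz',K=K,E=E); st(); crop(im,40,120,330,180,2.4,'w16c')"
```

```text
time: 29.7
ee_pos: [0.5419, 0.3866, 0.2097]
tool_rot: [[0.111, 0.994, -0.001], [0.994, -0.111, 0.001], [0.001, -0.001, -1.0]]
wrist_force: [-1.0, -0.8, 0.7]
grip_width: 0.011
time: 30.5
ee_pos: [0.5237, 0.3883, 0.3207]
tool_rot: [[0.113, 0.994, 0.0], [0.994, -0.113, 0.001], [0.001, 0.0, -1.0]]
wrist_force: [0.3, 0.2, 0.0]
grip_width: 0.0337
30.55 [0.5209 0.3896 0.3268] yawx 83.66 tilt 0.33 F [-2.7  0.7  3.3] g 0.0342
```

View pics/w16.png

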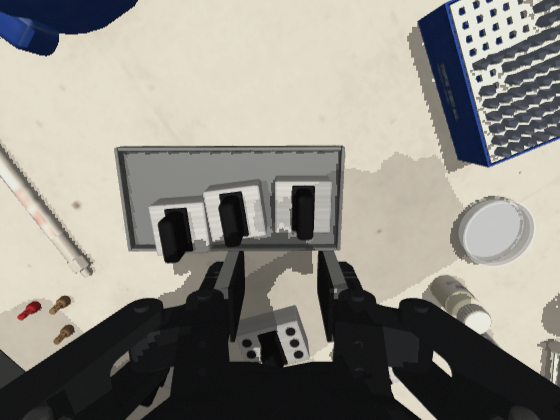

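View pics/w16c.png

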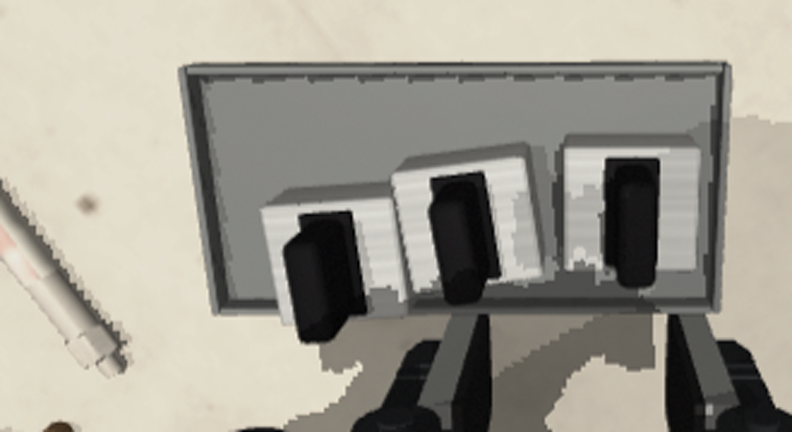

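```bash
python3 - <<'E'
from h import *
d=np.load('w16.npz');K,E=d['K'],d['E']
c=np.array([.482,.3895]);a=np.radians(-6.45);u=np.array([np.cos(a),np.sin(a)]);v=np.array([-u[1],u[0]])
F=lambda w:np.c_[(w[:,:2]-c)@u*1e3,(w[:,:2]-c)@v*1e3].round(1)
cr=lambda p:np.array(p,float)/2.4+[40,120]-.3
for n,p,z in [('A',[(263,209),(392,197),(408,317),(285,325)],.031),('B',[(393,172),(527,157),(543,276),(412,295)],.031),('C',[(564,148),(699,149),(697,272),(564,270)],.031),('A rib top',[(290,240),(327,232),(338,335),(303,342)],.061),('A ribbase',[(300,214),(350,211),(367,311)],.031),('tray',[(180,67),(730,65),(717,313),(213,315)],.014)]:
    w=ray(K,E,cr(p),z); f=F(w); print(n,f.tolist(),'mean',f.mean(0),[np.linalg.norm(f[i]-f[i-1]).round(1) for i in range(len(f))])
E
```

```text
A [[-68.9, 0.9], [-24.2, 5.2], [-21.2, -39.3], [-65.6, -42.4]] mean [-44.975 -18.9  ] [np.float64(43.4), np.float64(44.9), np.float64(44.6), np.float64(44.5)]
B [[-23.3, 14.0], [22.4, 19.3], [27.4, -23.6], [-19.3, -30.8]] mean [ 1.8   -5.275] [np.float64(45.0), np.float64(46.0), np.float64(43.2), np.float64(47.3)]
C [[35.0, 22.4], [80.6, 22.1], [81.8, -22.0], [34.8, -21.3]] mean [58.05  0.3 ] [np.float64(43.7), np.float64(45.6), np.float64(44.1), np.float64(47.0)]
A rib top [[-49.4, -0.7], [-37.8, 1.9], [-37.1, -32.6], [-48.6, -35.1]] mean [-43.225 -16.625] [np.float64(34.4), np.float64(11.9), np.float64(34.5), np.float64(11.8)]
A ribbase [[-56.3, -0.9], [-39.0, 0.2], [-35.7, -37.0]] mean [-43.66666667 -12.56666667] [np.float64(41.6), np.float64(17.3), np.float64(37.3)]
tray [[-99.4, 47.6], [92.8, 48.6], [92.9, -44.8], [-99.3, -45.8]] mean [-3.25  1.4 ] [np.float64(93.4), np.float64(192.2), np.float64(93.4), np.float64(192.2)]
```

```bash
python3 - <<'E'
from h import *
st(); im,K,E=snap('wrist','w17'); im,K,E=snap('wrist','w17'); st(); np.savez('w17.npz',K=K,E=E); crop(im,100,130,260,140,3,'w17c'); im,K,E=snap('scene','s17'); crop(im,160,180,160,130,4.8,'s17c')
E
```

```text
30.55 [0.5209 0.3896 0.3268] yawx 83.66 tilt 0.33 F [-2.7  0.7  3.3] g 0.0342
30.65 [0.5221 0.3894 0.3227] yawx 83.68 tilt 0.26 F [-0.4 -1.  -0.1] g 0.0341
```

View pics/w17c.png

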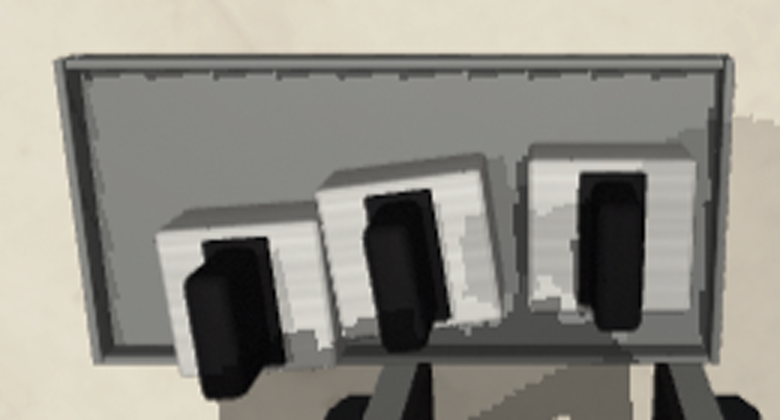

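View pics/s17c.png

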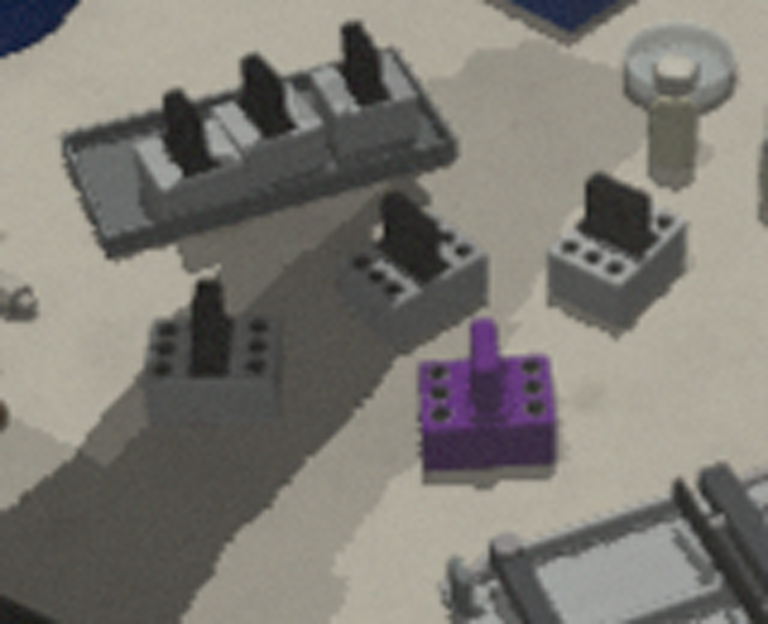

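All three blanks stand upright inside the tray. Now the blocks, starting with the middle one at about (0.499, 0.25).

```bash
python3 -c "
from h import *
go(.499,.28,.33,101)"
```

```text
t 30.7 T [-0.5545 -0.0548 -0.047 ] R [ 0.0005 -0.0011 -0.1927] F [-0.1  0.  -0.9] grip 0.0343
```

```bash
python3 -m jog '[{"tx":-0.11,"ty":-0.01,"tz":-0.03,"rx":0,"ry":0,"rz":-0.05,"jaw":40},{"tx":-0.22,"ty":-0.02,"tz":-0.047,"rx":0,"ry":0,"rz":-0.1,"jaw":40},{"tx":-0.33,"ty":-0.03,"tz":-0.047,"rx":0,"ry":0,"rz":-0.15,"jaw":40},{"tx":-0.44,"ty":-0.045,"tz":-0.047,"rx":0,"ry":0,"rz":-0.193,"jaw":40},{"tx":-0.554,"ty":-0.055,"tz":-0.047,"rx":0,"ry":0,"rz":-0.193,"jaw":40},{"tx":-0.554,"ty":-0.055,"tz":-0.047,"rx":0,"ry":0,"rz":-0.193,"jaw":40},{"tx":-0.554,"ty":-0.055,"tz":-0.047,"rx":0,"ry":0,"rz":-0.193,"jaw":40},{"tx":-0.554,"ty":-0.055,"tz":-0.047,"rx":0,"ry":0,"rz":-0.193,"jaw":40}]'; python3 - <<'E'
from h import *
im,K,E=snap('wrist','w18');st(); np.savez('w18.npz',K=K,E=E)
E
```

```text
time: 31.5
ee_pos: [0.4993, 0.2805, 0.3293]
tool_rot: [[-0.191, 0.982, 0.0], [0.982, 0.191, 0.002], [0.002, 0.001, -1.0]]
wrist_force: [0.3, 0.4, 1.2]
grip_width: 0.0402
31.55 [0.4993 0.2807 0.3294] yawx 101.06 tilt 0.11 F [-0.5  0.1 -0.2] g 0.04
```

View pics/w18.png

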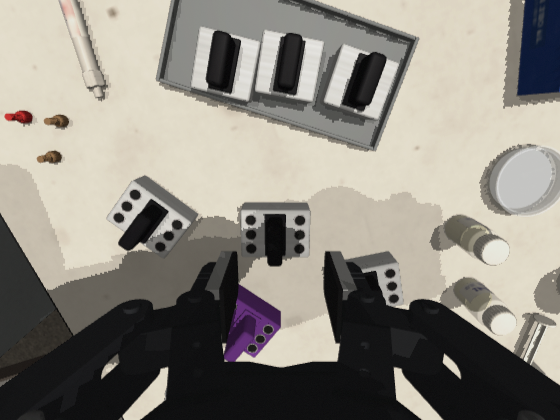

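```bash
python3 - <<'E'
from h import *
im=cv2.imread('pics/w18.png'); crop(im,100,170,230,110,3.4,'w18c')
E
```

```text
(no output)
```

View pics/w18c.png

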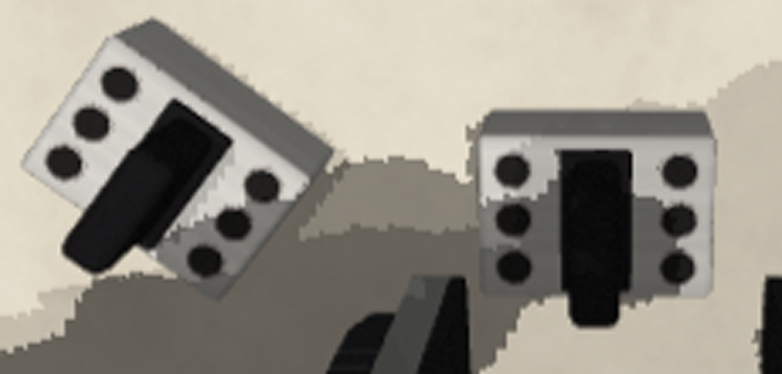

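```bash
cat >> fr.py <<'E'
def blk(K,E,L,R,zt=.028):
    l=ray(K,E,L,zt)[:,:2]; r=ray(K,E,R,zt)[:,:2]; c=(l.mean(0)+r.mean(0))/2; d=r.mean(0)-l.mean(0)
    y=np.degrees(np.arctan2(d[1],d[0])); e=l[0]-l[-1]+r[0]-r[-1]; y2=np.degrees(np.arctan2(e[1],e[0]))-90
    print('centre',c.round(4),'yaw x',y.round(2),'from y',y2.round(2),'dx',np.linalg.norm(d).round(4),'dy',(np.linalg.norm(e)/4).round(4),'tool yawx',(y+90).round(2)); return c,y
E
python3 - <<'E'
from fr import *
d=np.load('w18.npz');K,E=d['K'],d['E']; c=lambda p:np.array(p,float)/3.4+[100,170]-.35
blk(K,E,c([(513,171),(513,219),(514,267)]),c([(680,172),(679,220),(678,267)]))
blk(K,E,c([(120,84),(92,124),(64,162)]),c([(262,186),(235,223),(205,261)]))
go(.4988,.2555,.205,101)
E
```

```text
centre [0.5009 0.2496] yaw x 10.83 from y 10.52 dx 0.0422 dy 0.0129 tool yawx 100.83
centre [0.3917 0.2407] yaw x -27.79 from y -28.02 dx 0.0422 dy 0.013 tool yawx 62.21
t 31.55 T [-0.1245 -0.0269  0.6218] R [ 0.0005 -0.0011  0.0006] F [-0.5  0.1 -0.2] grip 0.04
```

```bash
python3 -c "
from h import *
go(.5009,.2500,.205,100.7)"
```

```text
t 31.55 T [-0.1535 -0.0219  0.6218] R [ 0.0005 -0.0011  0.004 ] F [-0.5  0.1 -0.2] grip 0.04
```

```bash
python3 -m jog '[{"tx":-0.08,"ty":-0.01,"tz":0.08,"rx":0,"ry":0,"rz":0.004,"jaw":40},{"tx":-0.153,"ty":-0.022,"tz":0.16,"rx":0,"ry":0,"rz":0.004,"jaw":40},{"tx":-0.153,"ty":-0.022,"tz":0.27,"rx":0,"ry":0,"rz":0.004,"jaw":40},{"tx":-0.153,"ty":-0.022,"tz":0.38,"rx":0,"ry":0,"rz":0.004,"jaw":40},{"tx":-0.153,"ty":-0.022,"tz":0.48,"rx":0,"ry":0,"rz":0.004,"jaw":40},{"tx":-0.153,"ty":-0.022,"tz":0.57,"rx":0,"ry":0,"rz":0.004,"jaw":40},{"tx":-0.153,"ty":-0.022,"tz":0.622,"rx":0,"ry":0,"rz":0.004,"jaw":40},{"tx":-0.153,"ty":-0.022,"tz":0.622,"rx":0,"ry":0,"rz":0.004,"jaw":40}]';  python3 -c "
from h import *
st(); im,K,E=snap('wrist','w19')"
```

```text
time: 32.35
ee_pos: [0.5002, 0.2504, 0.2032]
tool_rot: [[-0.186, 0.982, -0.003], [0.982, 0.186, 0.001], [0.001, -0.002, -1.0]]
wrist_force: [0.4, 0.4, -0.3]
grip_width: 0.0403
32.35 [0.5002 0.2504 0.2032] yawx 100.74 tilt 0.16 F [ 0.4  0.4 -0.3] g 0.0403
```

View pics/w19.png

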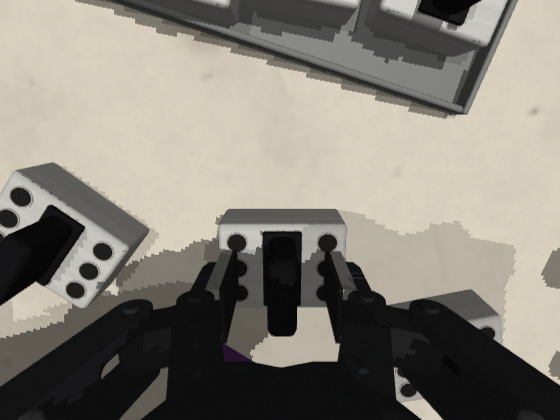

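Rib centred at (282,280). Gripping and lifting.

```bash
python3 -m jog '[{"tx":0,"ty":0,"tz":0.003,"rx":0,"ry":0,"rz":0,"jaw":5},{"tx":0,"ty":0,"tz":0.003,"rx":0,"ry":0,"rz":0,"jaw":5},{"tx":0,"ty":0,"tz":0.003,"rx":0,"ry":0,"rz":0,"jaw":5},{"tx":0,"ty":0,"tz":0.003,"rx":0,"ry":0,"rz":0,"jaw":5},{"tx":0,"ty":0,"tz":0.003,"rx":0,"ry":0,"rz":0,"jaw":5},{"tx":0,"ty":0,"tz":-0.08,"rx":0,"ry":0,"rz":0,"jaw":5},{"tx":0,"ty":0,"tz":-0.2,"rx":0,"ry":0,"rz":0,"jaw":5},{"tx":0,"ty":0,"tz":-0.32,"rx":0,"ry":0,"rz":0,"jaw":5}]';  python3 -c "
from fr import *
print(W(-.002,.053),W(-.002,.0005),W(-.002,-.052))
st(); go(*W(-.002,.053),.32,83.15)"
```

```text
time: 33.2
ee_pos: [0.5002, 0.2501, 0.2682]
tool_rot: [[-0.186, 0.983, -0.003], [0.983, 0.186, 0.0], [0.001, -0.003, -1.0]]
wrist_force: [-0.0, 0.3, -1.6]
grip_width: 0.011
[0.48913561 0.04376022] [ 0.48287391 -0.00836503] [ 0.47661221 -0.06049027]
33.2 [0.5002 0.2501 0.2682] yawx 100.72 tilt 0.19 F [-0.   0.3 -1.6] g 0.011
t 33.2 T [-1.0029 -0.247  -0.2593] R [-0.0021 -0.0004  0.1953] F [-0.   0.3 -1.6] grip 0.011
```

```bash
python3 -m jog '[{"tx":-0.05,"ty":-0.02,"tz":-0.1,"rx":0,"ry":0,"rz":0.03,"jaw":5},{"tx":-0.15,"ty":-0.04,"tz":-0.2,"rx":0,"ry":0,"rz":0.06,"jaw":5},{"tx":-0.28,"ty":-0.07,"tz":-0.26,"rx":0,"ry":0,"rz":0.09,"jaw":5},{"tx":-0.42,"ty":-0.1,"tz":-0.26,"rx":0,"ry":0,"rz":0.12,"jaw":5},{"tx":-0.56,"ty":-0.14,"tz":-0.26,"rx":0,"ry":0,"rz":0.15,"jaw":5},{"tx":-0.7,"ty":-0.18,"tz":-0.26,"rx":0,"ry":0,"rz":0.18,"jaw":5},{"tx":-0.84,"ty":-0.22,"tz":-0.26,"rx":0,"ry":0,"rz":0.195,"jaw":5},{"tx":-0.98,"ty":-0.25,"tz":-0.26,"rx":-0.002,"ry":0,"rz":0.195,"jaw":5}]';  python3 -c "
from fr import *
st(); go(*W(-.002,-.052),.29,83.15)"
```

```text
time: 34.0
ee_pos: [0.4869, 0.047, 0.3197]
tool_rot: [[0.119, 0.993, -0.002], [0.993, -0.119, 0.0], [0.0, -0.002, -1.0]]
wrist_force: [0.4, -0.9, -1.8]
grip_width: 0.0112
34.0 [0.4869 0.047  0.3197] yawx 83.14 tilt 0.09 F [ 0.4 -0.9 -1.8] g 0.0112
t 34.0 T [-0.5397  0.0133  0.1481] R [-0.001  -0.0001 -0.0001] F [ 0.4 -0.9 -1.8] grip 0.0112
```

```bash
python3 -m jog '[{"tx":-0.13,"ty":0.003,"tz":0,"rx":0,"ry":0,"rz":0,"jaw":5},{"tx":-0.26,"ty":0.006,"tz":0,"rx":0,"ry":0,"rz":0,"jaw":5},{"tx":-0.4,"ty":0.01,"tz":0.05,"rx":0,"ry":0,"rz":0,"jaw":5},{"tx":-0.54,"ty":0.013,"tz":0.12,"rx":0,"ry":0,"rz":0,"jaw":5},{"tx":-0.54,"ty":0.013,"tz":0.19,"rx":0,"ry":0,"rz":0,"jaw":5},{"tx":-0.54,"ty":0.013,"tz":0.248,"rx":0,"ry":0,"rz":0,"jaw":5},{"tx":-0.54,"ty":0.013,"tz":0.248,"rx":0,"ry":0,"rz":0,"jaw":5},{"tx":-0.54,"ty":0.013,"tz":0.248,"rx":0,"ry":0,"rz":0,"jaw":5}]';  python3 -c "
from fr import *
st();im,K,E=snap('wrist','w20'); st(); np.savez('w20.npz',K=K,E=E); go(*W(-.002,-.052),.213,83.15)"
```

```text
time: 34.8
ee_pos: [0.4764, -0.0601, 0.2698]
tool_rot: [[0.119, 0.993, -0.003], [0.993, -0.119, 0.001], [0.0, -0.003, -1.0]]
wrist_force: [0.8, -0.3, -1.7]
grip_width: 0.0108
34.8 [ 0.4764 -0.0601  0.2698] yawx 83.19 tilt 0.15 F [ 0.8 -0.3 -1.7] g 0.0108
34.85 [ 0.4767 -0.0601  0.2703] yawx 83.2 tilt 0.08 F [-0.4 -0.2 -2.5] g 0.0108
t 34.85 T [-2.200e-03  2.000e-04  2.867e-01] R [-0.0009 -0.0001  0.0005] F [-0.4 -0.2 -2.5] grip 0.0108
```

View pics/w20.png

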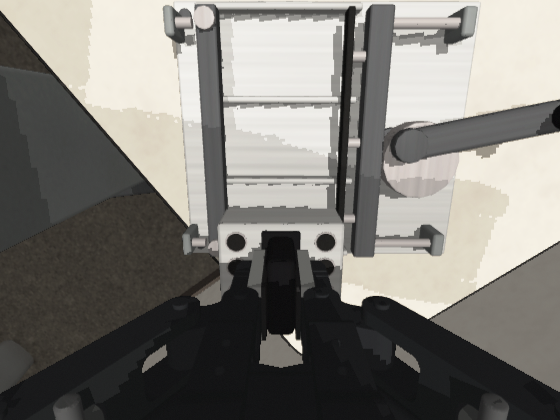

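```bash
python3 - <<'E'
from fr import *
d=np.load('w20.npz');K,E=d['K'],d['E']
for n,p,z in [('blk top edge L',(219,223),.093),('R',(343,223),.093),('bot L',(228,208),.065),('bot R',(335,208),.065),('hole L',(236,242),.093),('hole R',(325,242),.093),('wall32',(290,99.5),.018),('wall21',(290,180),.018),('outer3',(290,7),.018),('stop',(215,20),.032),('stop2',(226,180),.032),('pad',(342,120),.032)]:
    w=ray(K,E,[p],z)[0]; print(n,w[:2].round(4),T(w))
E
```

```text
blk top edge L [ 0.4507 -0.0361] [-30.6 -30.8]
R [ 0.5081 -0.0428] [ 27.1 -30.7]
bot L [ 0.4505 -0.0368] [-30.8 -31.6]
bot R [ 0.5086 -0.0437] [ 27.8 -31.5]
hole L [ 0.4571 -0.0464] [-23.  -40.3]
hole R [ 0.499  -0.0513] [ 19.1 -40.2]
wall32 [0.4918 0.0168] [ 3.8 26.6]
wall21 [ 0.486  -0.0347] [  4.3 -25.3]
outer3 [0.4975 0.0685] [ 3.4 78.6]
stop [0.4544 0.0634] [-38.9  68.4]
stop2 [ 0.4456 -0.0271] [-36.7 -22.6]
pad [0.5213 0.001 ] [35.  14.3]
```

```bash
python3 -m jog '[{"tx":0.006,"ty":0,"tz":0.05,"rx":0,"ry":0,"rz":0,"jaw":5},{"tx":0.006,"ty":0,"tz":0.1,"rx":0,"ry":0,"rz":0,"jaw":5},{"tx":0.006,"ty":0,"tz":0.15,"rx":0,"ry":0,"rz":0,"jaw":5},{"tx":0.006,"ty":0,"tz":0.19,"rx":0,"ry":0,"rz":0,"jaw":5},{"tx":0.006,"ty":0,"tz":0.22,"rx":0,"ry":0,"rz":0,"jaw":5},{"tx":0.006,"ty":0,"tz":0.25,"rx":0,"ry":0,"rz":0,"jaw":5},{"tx":0.006,"ty":0,"tz":0.27,"rx":0,"ry":0,"rz":0,"jaw":5},{"tx":0.006,"ty":0,"tz":0.285,"rx":0,"ry":0,"rz":0,"jaw":5}]';  python3 -c "
from fr import *
st();im,K,E=snap('wrist','w21'); st(); go(*W(-.002,-.052),.211,83.15)"
```

```text
time: 35.65
ee_pos: [0.4767, -0.0589, 0.213]
tool_rot: [[0.119, 0.993, -0.002], [0.993, -0.119, 0.0], [0.0, -0.002, -1.0]]
wrist_force: [0.2, 0.4, -1.5]
grip_width: 0.0111
35.65 [ 0.4767 -0.0589  0.213 ] yawx 83.19 tilt 0.09 F [ 0.2  0.4 -1.5] g 0.0111
35.7 [ 0.4766 -0.0589  0.2127] yawx 83.19 tilt 0.12 F [ 0.4 -1.  -2.2] g 0.0109
t 35.7 T [-0.0081  0.001   0.0085] R [-0.0013 -0.0002  0.0005] F [ 0.4 -1.  -2.2] grip 0.0109
```

View pics/w21.png

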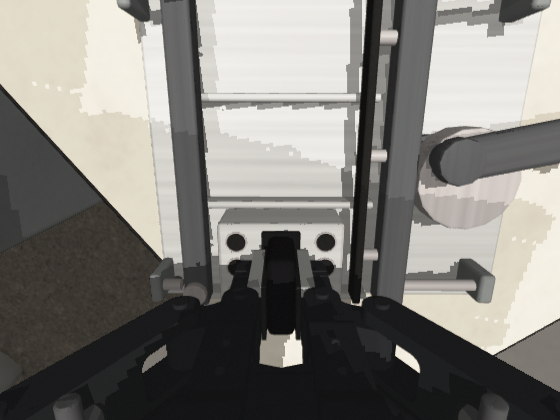

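The block is in bay 1 between the stop and the pad with no side load. Lowering the last 2.5 mm and releasing.

```bash
python3 -m jog '[{"tx":0,"ty":0,"tz":0.004,"rx":0,"ry":0,"rz":0,"jaw":5},{"tx":0,"ty":0,"tz":0.008,"rx":0,"ry":0,"rz":0,"jaw":5},{"tx":0,"ty":0,"tz":0.012,"rx":0,"ry":0,"rz":0,"jaw":5},{"tx":0,"ty":0,"tz":0.012,"rx":0,"ry":0,"rz":0,"jaw":5},{"tx":0,"ty":0,"tz":0.012,"rx":0,"ry":0,"rz":0,"jaw":32},{"tx":0,"ty":0,"tz":0.012,"rx":0,"ry":0,"rz":0,"jaw":32},{"tx":0,"ty":0,"tz":0.012,"rx":0,"ry":0,"rz":0,"jaw":32},{"tx":0,"ty":0,"tz":0.012,"rx":0,"ry":0,"rz":0,"jaw":32}]'; python3 -m jog '[{"tx":0,"ty":0,"tz":-0.05,"rx":0,"ry":0,"rz":0,"jaw":32},{"tx":0,"ty":0,"tz":-0.13,"rx":0,"ry":0,"rz":0,"jaw":32},{"tx":0,"ty":0,"tz":-0.22,"rx":0,"ry":0,"rz":0,"jaw":32},{"tx":0,"ty":0,"tz":-0.35,"rx":0,"ry":0,"rz":0,"jaw":32},{"tx":0.1,"ty":0,"tz":-0.5,"rx":0,"ry":0,"rz":0,"jaw":32},{"tx":0.2,"ty":0,"tz":-0.6,"rx":0,"ry":0,"rz":0,"jaw":32},{"tx":0.3,"ty":0,"tz":-0.6,"rx":0,"ry":0,"rz":0,"jaw":32},{"tx":0.3,"ty":0,"tz":-0.6,"rx":0,"ry":0,"rz":0,"jaw":32}]'; python3 -c "
from fr import *
im,K,E=snap('wrist','w22'); np.savez('w22.npz',K=K,E=E);st();go(.392,.27,.33,62.2)"
```

```text
time: 36.5
ee_pos: [0.4767, -0.0589, 0.2103]
tool_rot: [[0.118, 0.993, -0.002], [0.993, -0.118, 0.0], [0.0, -0.002, -1.0]]
wrist_force: [0.2, 0.5, 0.3]
grip_width: 0.0323
time: 37.3
ee_pos: [0.4843, 0.0021, 0.332]
tool_rot: [[0.116, 0.993, 0.001], [0.993, -0.116, 0.001], [0.001, 0.001, -1.0]]
wrist_force: [0.4, -0.7, 0.1]
grip_width: 0.032
37.35 [0.484  0.0014 0.3312] yawx 83.31 tilt 0.04 F [ 0.7  0.1 -0.3] g 0.032
t 37.35 T [ 1.2805 -0.6133  0.0065] R [-4.000e-04  1.000e-04  2.346e-01] F [ 0.7  0.1 -0.3] grip 0.032
```

View pics/w22.png

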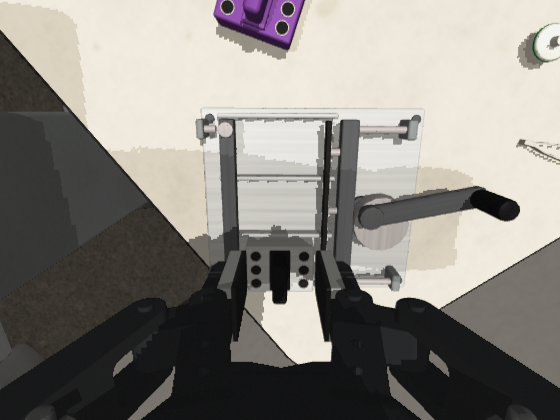

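Block in bay 1 is flat. Next block, at about (0.392, 0.241).

```bash
python3 -m jog '[{"tx":0.12,"ty":-0.06,"tz":0,"rx":0,"ry":0,"rz":0.03,"jaw":40},{"tx":0.24,"ty":-0.12,"tz":0,"rx":0,"ry":0,"rz":0.06,"jaw":40},{"tx":0.36,"ty":-0.18,"tz":0,"rx":0,"ry":0,"rz":0.1,"jaw":40},{"tx":0.48,"ty":-0.24,"tz":0,"rx":0,"ry":0,"rz":0.14,"jaw":40},{"tx":0.6,"ty":-0.3,"tz":0,"rx":0,"ry":0,"rz":0.18,"jaw":40},{"tx":0.73,"ty":-0.36,"tz":0,"rx":0,"ry":0,"rz":0.235,"jaw":40},{"tx":0.86,"ty":-0.42,"tz":0,"rx":0,"ry":0,"rz":0.235,"jaw":40},{"tx":0.99,"ty":-0.48,"tz":0,"rx":0,"ry":0,"rz":0.235,"jaw":40}]'; python3 -c "
from fr import *
go(.392,.27,.33,62.2)"
```

```text
time: 38.15
ee_pos: [0.4113, 0.2093, 0.331]
tool_rot: [[0.468, 0.884, -0.001], [0.884, -0.468, -0.001], [-0.001, -0.001, -1.0]]
wrist_force: [-0.2, 0.3, 0.2]
grip_width: 0.0401
t 38.15 T [ 0.2229 -0.2272  0.0048] R [-0.0006  0.0008 -0.0011] F [-0.2  0.3  0.2] grip 0.0401
```

```bash
python3 -m jog '[{"tx":0.1,"ty":-0.1,"tz":0,"rx":0,"ry":0,"rz":0,"jaw":40},{"tx":0.2,"ty":-0.2,"tz":0,"rx":0,"ry":0,"rz":0,"jaw":40},{"tx":0.223,"ty":-0.227,"tz":0,"rx":0,"ry":0,"rz":0,"jaw":40},{"tx":0.223,"ty":-0.227,"tz":0,"rx":0,"ry":0,"rz":0,"jaw":40},{"tx":0.223,"ty":-0.227,"tz":0,"rx":0,"ry":0,"rz":0,"jaw":40},{"tx":0.223,"ty":-0.227,"tz":0,"rx":0,"ry":0,"rz":0,"jaw":40},{"tx":0.223,"ty":-0.227,"tz":0,"rx":0,"ry":0,"rz":0,"jaw":40},{"tx":0.223,"ty":-0.227,"tz":0,"rx":0,"ry":0,"rz":0,"jaw":40}]'; python3 -c "
from fr import *
im,K,E=snap('wrist','w23'); np.savez('w23.npz',K=K,E=E);st(); crop(im,180,170,250,130,3.2,'w23c')"
```

```text
time: 38.95
ee_pos: [0.3924, 0.2693, 0.331]
tool_rot: [[0.469, 0.883, -0.001], [0.883, -0.469, -0.001], [-0.001, -0.001, -1.0]]
wrist_force: [0.1, -0.7, 0.9]
grip_width: 0.0402
39.0 [0.3923 0.2695 0.331 ] yawx 62.04 tilt 0.09 F [ 0.3 -0.6 -0.8] g 0.0399
```

View pics/w23.png

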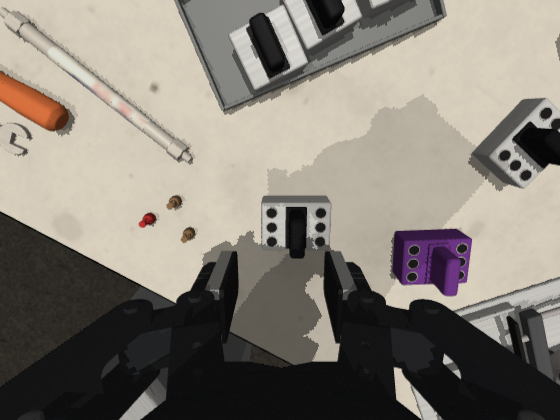

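View pics/w23c.png

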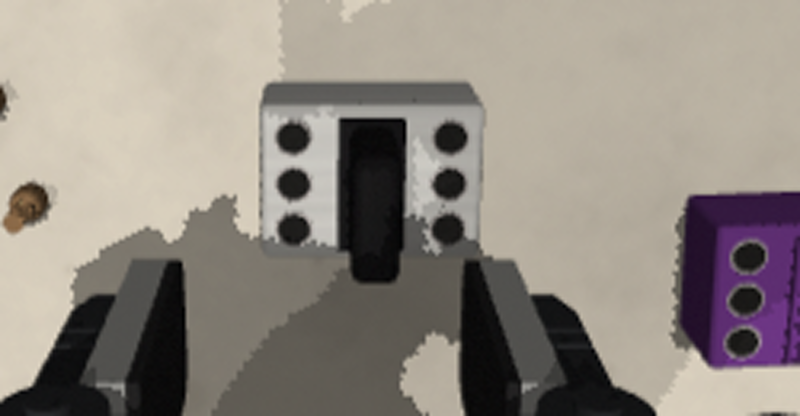

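```bash
python3 - <<'E'
from fr import *
d=np.load('w23.npz');K,E=d['K'],d['E']; c=lambda p:np.array(p,float)/3.2+[180,170]-.35
p,y=blk(K,E,c([(294,137),(294,184),(294,230)]),c([(451,137),(449,184),(448,229)]))
go(*p,.2045,y+90)
E
```

```text
centre [0.3919 0.2407] yaw x -27.79 from y -28.1 dx 0.0421 dy 0.0133 tool yawx 62.21
t 39.0 T [-0.1272  0.0664  0.6327] R [-0.0005  0.0008 -0.0019] F [ 0.3 -0.6 -0.8] grip 0.0399
```

```bash
python3 -m jog '[{"tx":-0.06,"ty":0.03,"tz":0.08,"rx":0,"ry":0,"rz":-0.001,"jaw":40},{"tx":-0.127,"ty":0.066,"tz":0.16,"rx":0,"ry":0,"rz":-0.001,"jaw":40},{"tx":-0.127,"ty":0.066,"tz":0.27,"rx":0,"ry":0,"rz":-0.001,"jaw":40},{"tx":-0.127,"ty":0.066,"tz":0.38,"rx":0,"ry":0,"rz":-0.001,"jaw":40},{"tx":-0.127,"ty":0.066,"tz":0.48,"rx":0,"ry":0,"rz":-0.001,"jaw":40},{"tx":-0.127,"ty":0.066,"tz":0.57,"rx":0,"ry":0,"rz":-0.001,"jaw":40},{"tx":-0.127,"ty":0.066,"tz":0.63,"rx":0,"ry":0,"rz":-0.001,"jaw":40},{"tx":-0.127,"ty":0.066,"tz":0.63,"rx":0,"ry":0,"rz":-0.001,"jaw":40}]';  python3 -c "
from h import *
st(); im,K,E=snap('wrist','w24')"
```

```text
time: 39.8
ee_pos: [0.3911, 0.2402, 0.2036]
tool_rot: [[0.468, 0.884, -0.004], [0.884, -0.468, -0.002], [-0.004, -0.003, -1.0]]
wrist_force: [-0.3, 0.7, 1.5]
grip_width: 0.0399
39.8 [0.3911 0.2402 0.2036] yawx 62.11 tilt 0.28 F [-0.3  0.7  1.5] g 0.0399
```

View pics/w24.png

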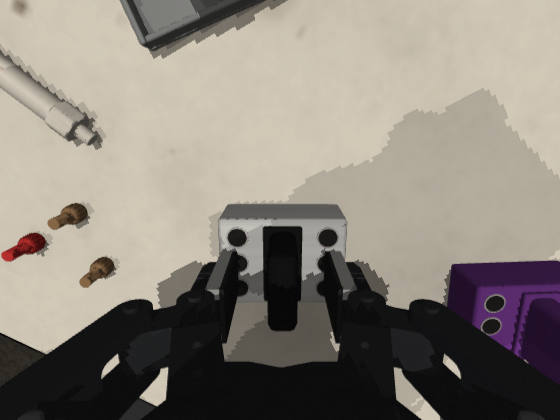

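Rib centred at (282,278). Gripping and lifting.

```bash
python3 -m jog '[{"tx":0,"ty":0,"tz":0,"rx":0,"ry":0,"rz":0,"jaw":5},{"tx":0,"ty":0,"tz":0,"rx":0,"ry":0,"rz":0,"jaw":5},{"tx":0,"ty":0,"tz":0,"rx":0,"ry":0,"rz":0,"jaw":5},{"tx":0,"ty":0,"tz":0,"rx":0,"ry":0,"rz":0,"jaw":5},{"tx":0,"ty":0,"tz":0,"rx":0,"ry":0,"rz":0,"jaw":5},{"tx":0,"ty":0,"tz":-0.08,"rx":0,"ry":0,"rz":0,"jaw":5},{"tx":0,"ty":0,"tz":-0.22,"rx":0,"ry":0,"rz":0,"jaw":5},{"tx":0,"ty":0,"tz":-0.36,"rx":0,"ry":0,"rz":0,"jaw":5}]';  python3 -c "
from fr import *
st(); go(*W(-.002,.0005),.33,83.15)"
```

```text
time: 40.65
ee_pos: [0.3913, 0.2404, 0.2768]
tool_rot: [[0.468, 0.884, -0.005], [0.884, -0.468, -0.002], [-0.004, -0.003, -1.0]]
wrist_force: [0.2, 0.4, -1.5]
grip_width: 0.0112
40.65 [0.3913 0.2404 0.2768] yawx 62.12 tilt 0.3 F [ 0.2  0.4 -1.5] g 0.0112
t 40.65 T [-0.8861  0.9856 -0.2657] R [-0.0025  0.0023 -0.2337] F [ 0.2  0.4 -1.5] grip 0.0112
```

```bash
python3 -m jog '[{"tx":-0.05,"ty":0.05,"tz":-0.12,"rx":0,"ry":0,"rz":-0.03,"jaw":5},{"tx":-0.15,"ty":0.16,"tz":-0.24,"rx":0,"ry":0,"rz":-0.06,"jaw":5},{"tx":-0.28,"ty":0.31,"tz":-0.265,"rx":0,"ry":0,"rz":-0.1,"jaw":5},{"tx":-0.42,"ty":0.46,"tz":-0.265,"rx":0,"ry":0,"rz":-0.14,"jaw":5},{"tx":-0.56,"ty":0.61,"tz":-0.265,"rx":0,"ry":0,"rz":-0.18,"jaw":5},{"tx":-0.7,"ty":0.77,"tz":-0.265,"rx":-0.002,"ry":0.002,"rz":-0.22,"jaw":5},{"tx":-0.82,"ty":0.91,"tz":-0.265,"rx":-0.002,"ry":0.002,"rz":-0.234,"jaw":5},{"tx":-0.886,"ty":0.986,"tz":-0.265,"rx":-0.002,"ry":0.002,"rz":-0.234,"jaw":5}]';  python3 -c "
from fr import *
st(); go(*W(-.002,.0005),.27,83.15)"
```

```text
time: 41.45
ee_pos: [0.4837, -0.011, 0.3297]
tool_rot: [[0.121, 0.993, -0.0], [0.993, -0.121, -0.001], [-0.001, -0.0, -1.0]]
wrist_force: [-1.1, 1.1, -1.4]
grip_width: 0.0108
41.45 [ 0.4837 -0.011   0.3297] yawx 83.06 tilt 0.05 F [-1.1  1.1 -1.4] g 0.0108
t 41.45 T [ 0.0126 -0.0057  0.2985] R [-0.0002  0.0005 -0.0011] F [-1.1  1.1 -1.4] grip 0.0108
```

```bash
python3 -m jog '[{"tx":0.012,"ty":-0.005,"tz":0.06,"rx":0,"ry":0,"rz":-0.001,"jaw":5},{"tx":0.012,"ty":-0.005,"tz":0.12,"rx":0,"ry":0,"rz":-0.001,"jaw":5},{"tx":0.012,"ty":-0.005,"tz":0.18,"rx":0,"ry":0,"rz":-0.001,"jaw":5},{"tx":0.012,"ty":-0.005,"tz":0.24,"rx":0,"ry":0,"rz":-0.001,"jaw":5},{"tx":0.012,"ty":-0.005,"tz":0.298,"rx":0,"ry":0,"rz":-0.001,"jaw":5},{"tx":0.012,"ty":-0.005,"tz":0.298,"rx":0,"ry":0,"rz":-0.001,"jaw":5},{"tx":0.012,"ty":-0.005,"tz":0.298,"rx":0,"ry":0,"rz":-0.001,"jaw":5},{"tx":0.012,"ty":-0.005,"tz":0.298,"rx":0,"ry":0,"rz":-0.001,"jaw":5}]';  python3 -c "
from fr import *
st();im,K,E=snap('wrist','w25'); st(); np.savez('w25.npz',K=K,E=E)
go(*W(-.002,.0005),.213,83.15)"
```

```text
time: 42.25
ee_pos: [0.4833, -0.0084, 0.2706]
tool_rot: [[0.119, 0.993, 0.001], [0.993, -0.119, -0.001], [-0.001, 0.001, -1.0]]
wrist_force: [0.7, 0.5, -0.9]
grip_width: 0.0108
42.25 [ 0.4833 -0.0084  0.2706] yawx 83.17 tilt 0.06 F [ 0.7  0.5 -0.9] g 0.0108
42.3 [ 0.4834 -0.0084  0.2707] yawx 83.16 tilt 0.07 F [-0.6 -0.4 -1. ] g 0.0108
t 42.3 T [ 2.000e-04 -2.700e-03  2.885e-01] R [0.0006 0.0006 0.0002] F [-0.6 -0.4 -1. ] grip 0.0108
```

View pics/w25.png

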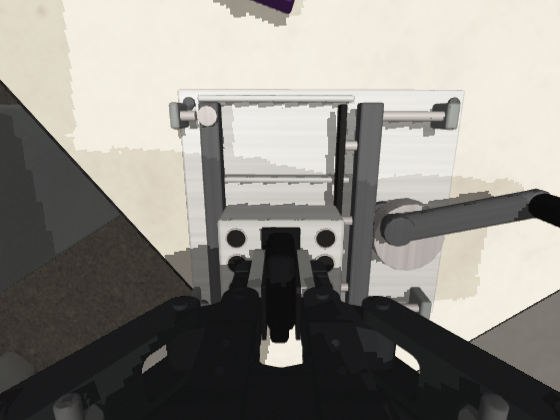

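```bash
python3 - <<'E'
from fr import *
im=cv2.imread('pics/w25.png'); crop(im,170,80,220,200,3,'w25c')
d=np.load('w25.npz');K,E=d['K'],d['E']
for n,p,z in [('blk top edge L',(219,220),.0945),('R',(343,221),.0945),('hole L',(236,239),.0945),('hole R',(325,239),.0945),('wall32',(290,179),.018),('outer3',(290,98.5),.018)]:
    w=ray(K,E,[p],z)[0]; print(n,w[:2].round(4),T(w))
E
```

```text
blk top edge L [0.4583 0.0172] [-29.4  22.9]
R [0.515  0.0099] [27.8 22.4]
hole L [0.4647 0.007 ] [-21.9  13.6]
hole R [0.5061 0.002 ] [19.8 13.6]
wall32 [0.4934 0.0172] [ 5.4 27.1]
outer3 [0.4991 0.0687] [ 5. 79.]
```

View pics/w25c.png

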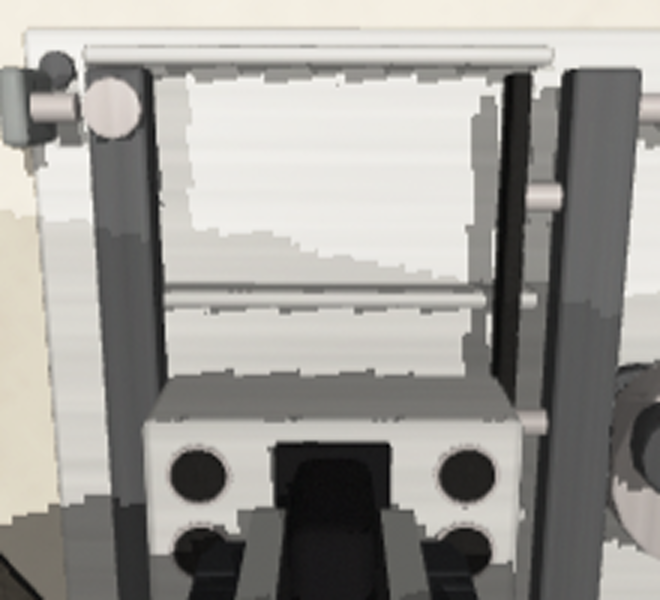

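The block is centred over bay 2 to within 0.5 mm. Descending.

```bash
python3 -m jog '[{"tx":0,"ty":-0.002,"tz":0.05,"rx":0,"ry":0,"rz":0,"jaw":5},{"tx":0,"ty":-0.002,"tz":0.1,"rx":0,"ry":0,"rz":0,"jaw":5},{"tx":0,"ty":-0.002,"tz":0.15,"rx":0,"ry":0,"rz":0,"jaw":5},{"tx":0,"ty":-0.002,"tz":0.19,"rx":0,"ry":0,"rz":0,"jaw":5},{"tx":0,"ty":-0.002,"tz":0.22,"rx":0,"ry":0,"rz":0,"jaw":5},{"tx":0,"ty":-0.002,"tz":0.25,"rx":0,"ry":0,"rz":0,"jaw":5},{"tx":0,"ty":-0.002,"tz":0.27,"rx":0,"ry":0,"rz":0,"jaw":5},{"tx":0,"ty":-0.002,"tz":0.285,"rx":0,"ry":0,"rz":0,"jaw":5}]';  python3 -c "
from fr import *
st();im,K,E=snap('wrist','w26'); st()"
```

```text
time: 43.1
ee_pos: [0.483, -0.0085, 0.2133]
tool_rot: [[0.119, 0.993, 0.001], [0.993, -0.119, -0.001], [-0.001, 0.001, -1.0]]
wrist_force: [0.5, 0.3, -1.2]
grip_width: 0.0109
43.1 [ 0.483  -0.0085  0.2133] yawx 83.16 tilt 0.07 F [ 0.5  0.3 -1.2] g 0.0109
43.15 [ 0.4829 -0.0084  0.2131] yawx 83.16 tilt 0.06 F [-0.1 -0.4 -1.3] g 0.0109
```

View pics/w26.png

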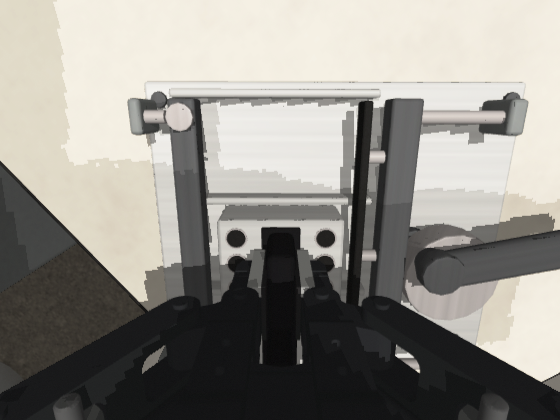

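```bash
python3 -m jog '[{"tx":0,"ty":0,"tz":0.004,"rx":0,"ry":0,"rz":0,"jaw":5},{"tx":0,"ty":0,"tz":0.008,"rx":0,"ry":0,"rz":0,"jaw":5},{"tx":0,"ty":0,"tz":0.013,"rx":0,"ry":0,"rz":0,"jaw":5},{"tx":0,"ty":0,"tz":0.013,"rx":0,"ry":0,"rz":0,"jaw":5},{"tx":0,"ty":0,"tz":0.013,"rx":0,"ry":0,"rz":0,"jaw":32},{"tx":0,"ty":0,"tz":0.013,"rx":0,"ry":0,"rz":0,"jaw":32},{"tx":0,"ty":0,"tz":0.013,"rx":0,"ry":0,"rz":0,"jaw":32},{"tx":0,"ty":0,"tz":0.013,"rx":0,"ry":0,"rz":0,"jaw":32}]'; python3 -m jog '[{"tx":0,"ty":0,"tz":-0.05,"rx":0,"ry":0,"rz":0,"jaw":32},{"tx":0,"ty":0,"tz":-0.13,"rx":0,"ry":0,"rz":0,"jaw":32},{"tx":0,"ty":0,"tz":-0.22,"rx":0,"ry":0,"rz":0,"jaw":32},{"tx":0,"ty":0,"tz":-0.35,"rx":0,"ry":0,"rz":0,"jaw":32},{"tx":0.1,"ty":0.05,"tz":-0.5,"rx":0,"ry":0,"rz":-0.05,"jaw":40},{"tx":0.24,"ty":0.1,"tz":-0.6,"rx":0,"ry":0,"rz":-0.1,"jaw":40},{"tx":0.38,"ty":0.15,"tz":-0.6,"rx":0,"ry":0,"rz":-0.15,"jaw":40},{"tx":0.52,"ty":0.2,"tz":-0.6,"rx":0,"ry":0,"rz":-0.2,"jaw":40}]'; python3 -c "
from fr import *
st();go(.593,.24,.33,113.7)"
```

```text
time: 43.95
ee_pos: [0.4829, -0.0085, 0.2105]
tool_rot: [[0.119, 0.993, 0.0], [0.993, -0.119, -0.001], [-0.001, 0.0, -1.0]]
wrist_force: [-0.8, 0.0, 0.2]
grip_width: 0.0324
time: 44.75
ee_pos: [0.5357, 0.0911, 0.3324]
tool_rot: [[-0.196, 0.981, 0.003], [0.981, 0.196, -0.001], [-0.002, 0.003, -1.0]]
wrist_force: [-0.6, 0.1, -0.6]
grip_width: 0.0397
44.75 [0.5357 0.0911 0.3324] yawx 101.32 tilt 0.2 F [-0.6  0.1 -0.6] g 0.0397
t 44.75 T [0.674  0.4269 0.0124] R [ 0.0019  0.0012 -0.1376] F [-0.6  0.1 -0.6] grip 0.0397
```

```bash
python3 -m jog '[{"tx":0.12,"ty":0.08,"tz":0,"rx":0,"ry":0,"rz":-0.03,"jaw":40},{"tx":0.24,"ty":0.16,"tz":0,"rx":0,"ry":0,"rz":-0.06,"jaw":40},{"tx":0.36,"ty":0.24,"tz":0,"rx":0,"ry":0,"rz":-0.09,"jaw":40},{"tx":0.48,"ty":0.32,"tz":0,"rx":0,"ry":0,"rz":-0.12,"jaw":40},{"tx":0.6,"ty":0.39,"tz":0,"rx":0,"ry":0,"rz":-0.137,"jaw":40},{"tx":0.674,"ty":0.427,"tz":0.01,"rx":0.002,"ry":0.001,"rz":-0.137,"jaw":40},{"tx":0.674,"ty":0.427,"tz":0.01,"rx":0.002,"ry":0.001,"rz":-0.137,"jaw":40},{"tx":0.674,"ty":0.427,"tz":0.01,"rx":0.002,"ry":0.001,"rz":-0.137,"jaw":40}]'; python3 -c "
from fr import *
im,K,E=snap('wrist','w27'); np.savez('w27.npz',K=K,E=E);st(); crop(im,180,170,250,130,3.2,'w27c')"
```

```text
time: 45.55
ee_pos: [0.5927, 0.2398, 0.3304]
tool_rot: [[-0.401, 0.916, -0.001], [0.916, 0.401, -0.001], [-0.001, -0.001, -1.0]]
wrist_force: [0.0, 0.2, 0.2]
grip_width: 0.0396
45.6 [0.5927 0.2394 0.3305] yawx 113.61 tilt 0.07 F [-1.1  0.7 -0. ] g 0.0403
```

View pics/w27.png

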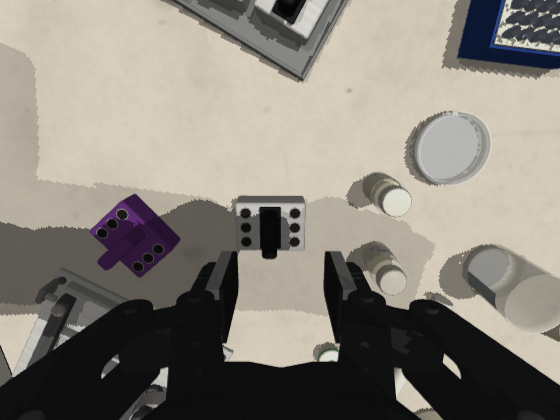

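View pics/w27c.png

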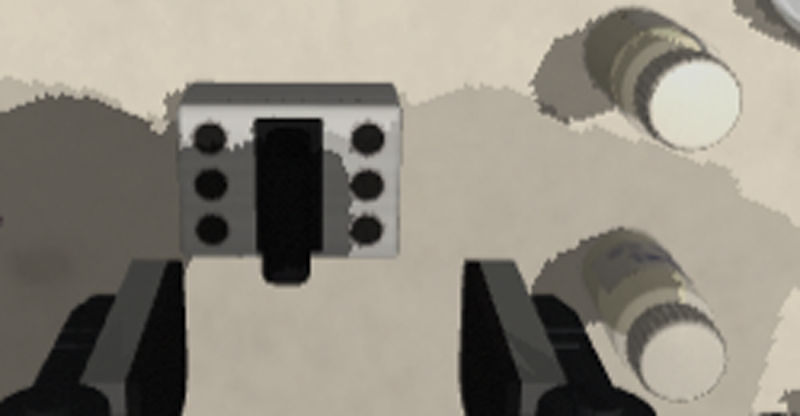

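```bash
python3 - <<'E'
from fr import *
d=np.load('w27.npz');K,E=d['K'],d['E']; c=lambda p:np.array(p,float)/3.2+[180,170]-.35
p,y=blk(K,E,c([(210,139),(211,184),(212,230)]),c([(369,139),(368,184),(367,230)]))
for v in [(683,360),(695,105)]:
    w=ray(K,E,[c([v])[0]],.06)[0,:2]; t=np.radians(y); print(w.round(4),'rel block frame',((w-p)@np.array([[np.cos(t),-np.sin(t)],[np.sin(t),np.cos(t)]])).round(4))
go(*p,.2045,y+90)
E
```

```text
centre [0.5946 0.2122] yaw x 23.65 from y 23.12 dx 0.0424 dy 0.013 tool yawx 113.65
[0.6997 0.2198] rel block frame [ 0.0992 -0.0352]
[0.6701 0.279 ] rel block frame [0.0959 0.0309]
t 45.6 T [-0.1279 -0.045   0.6301] R [-0.0007  0.0004 -0.0005] F [-1.1  0.7 -0. ] grip 0.0403
```

Vials are 95 mm away, clear of the fingers. Descending.

```bash
python3 -m jog '[{"tx":-0.06,"ty":-0.02,"tz":0.08,"rx":0,"ry":0,"rz":0,"jaw":40},{"tx":-0.128,"ty":-0.045,"tz":0.16,"rx":0,"ry":0,"rz":0,"jaw":40},{"tx":-0.128,"ty":-0.045,"tz":0.27,"rx":0,"ry":0,"rz":0,"jaw":40},{"tx":-0.128,"ty":-0.045,"tz":0.38,"rx":0,"ry":0,"rz":0,"jaw":40},{"tx":-0.128,"ty":-0.045,"tz":0.48,"rx":0,"ry":0,"rz":0,"jaw":40},{"tx":-0.128,"ty":-0.045,"tz":0.57,"rx":0,"ry":0,"rz":0,"jaw":40},{"tx":-0.128,"ty":-0.045,"tz":0.628,"rx":0,"ry":0,"rz":0,"jaw":40},{"tx":-0.128,"ty":-0.045,"tz":0.628,"rx":0,"ry":0,"rz":0,"jaw":40}]';  python3 -c "
from h import *
st(); im,K,E=snap('wrist','w28')"
```

```text
time: 46.4
ee_pos: [0.5937, 0.211, 0.2034]
tool_rot: [[-0.399, 0.917, -0.004], [0.917, 0.399, -0.002], [-0.0, -0.005, -1.0]]
wrist_force: [-0.2, 0.4, -1.0]
grip_width: 0.0398
46.4 [0.5937 0.211  0.2034] yawx 113.53 tilt 0.26 F [-0.2  0.4 -1. ] g 0.0398
```

View pics/w28.png

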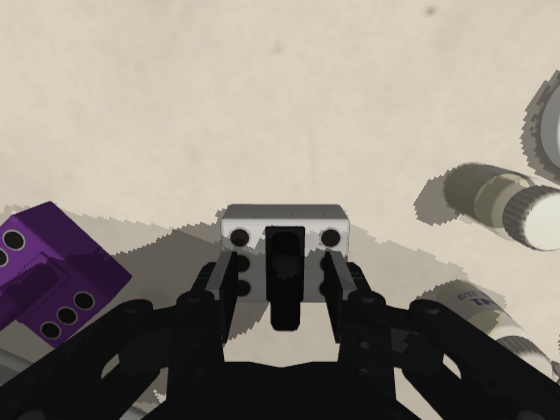

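```bash
python3 -m jog '[{"tx":0,"ty":0,"tz":0.001,"rx":0,"ry":0,"rz":0,"jaw":5},{"tx":0,"ty":0,"tz":0.001,"rx":0,"ry":0,"rz":0,"jaw":5},{"tx":0,"ty":0,"tz":0.001,"rx":0,"ry":0,"rz":0,"jaw":5},{"tx":0,"ty":0,"tz":0.001,"rx":0,"ry":0,"rz":0,"jaw":5},{"tx":0,"ty":0,"tz":0.001,"rx":0,"ry":0,"rz":0,"jaw":5},{"tx":0,"ty":0,"tz":-0.08,"rx":0,"ry":0,"rz":0,"jaw":5},{"tx":0,"ty":0,"tz":-0.22,"rx":0,"ry":0,"rz":0,"jaw":5},{"tx":0,"ty":0,"tz":-0.36,"rx":0,"ry":0,"rz":0,"jaw":5}]';  python3 -c "
from fr import *
st(); go(*W(-.002,.053),.33,83.15)"
```

```text
time: 47.25
ee_pos: [0.5938, 0.2115, 0.2763]
tool_rot: [[-0.4, 0.917, -0.005], [0.917, 0.4, -0.002], [0.0, -0.005, -1.0]]
wrist_force: [1.4, 0.3, -2.3]
grip_width: 0.0112
47.25 [0.5938 0.2115 0.2763] yawx 113.56 tilt 0.3 F [ 1.4  0.3 -2.3] g 0.0112
t 47.25 T [-0.5596 -0.8163 -0.2642] R [-0.0033  0.0007  0.3378] F [ 1.4  0.3 -2.3] grip 0.0112
```

```bash
python3 -m jog '[{"tx":-0.05,"ty":-0.05,"tz":-0.12,"rx":0,"ry":0,"rz":0.04,"jaw":5},{"tx":-0.12,"ty":-0.16,"tz":-0.24,"rx":0,"ry":0,"rz":0.09,"jaw":5},{"tx":-0.2,"ty":-0.29,"tz":-0.264,"rx":0,"ry":0,"rz":0.14,"jaw":5},{"tx":-0.29,"ty":-0.42,"tz":-0.264,"rx":0,"ry":0,"rz":0.19,"jaw":5},{"tx":-0.38,"ty":-0.55,"tz":-0.264,"rx":0,"ry":0,"rz":0.24,"jaw":5},{"tx":-0.47,"ty":-0.69,"tz":-0.264,"rx":-0.003,"ry":0,"rz":0.29,"jaw":5},{"tx":-0.56,"ty":-0.816,"tz":-0.264,"rx":-0.003,"ry":0,"rz":0.338,"jaw":5},{"tx":-0.56,"ty":-0.816,"tz":-0.264,"rx":-0.003,"ry":0,"rz":0.338,"jaw":5}]';  python3 -c "
from fr import *
st();  go(*W(-.002,.053),.271,83.15)"
```

```text
time: 48.05
ee_pos: [0.4872, 0.0418, 0.3297]
tool_rot: [[0.124, 0.992, -0.003], [0.992, -0.124, -0.002], [-0.002, -0.002, -1.0]]
wrist_force: [0.3, -0.7, -0.9]
grip_width: 0.011
48.05 [0.4872 0.0418 0.3297] yawx 82.88 tilt 0.18 F [ 0.3 -0.7 -0.9] g 0.011
t 48.05 T [0.0117 0.0093 0.2935] R [-0.0015  0.0013 -0.003 ] F [ 0.3 -0.7 -0.9] grip 0.011
```

```bash
python3 -m jog '[{"tx":0.012,"ty":0.009,"tz":0.06,"rx":0,"ry":0.001,"rz":-0.003,"jaw":5},{"tx":0.012,"ty":0.009,"tz":0.12,"rx":-0.001,"ry":0.001,"rz":-0.003,"jaw":5},{"tx":0.012,"ty":0.009,"tz":0.18,"rx":-0.001,"ry":0.001,"rz":-0.003,"jaw":5},{"tx":0.012,"ty":0.009,"tz":0.24,"rx":-0.001,"ry":0.001,"rz":-0.003,"jaw":5},{"tx":0.012,"ty":0.009,"tz":0.293,"rx":-0.001,"ry":0.001,"rz":-0.003,"jaw":5},{"tx":0.012,"ty":0.009,"tz":0.293,"rx":-0.001,"ry":0.001,"rz":-0.003,"jaw":5},{"tx":0.012,"ty":0.009,"tz":0.293,"rx":-0.001,"ry":0.001,"rz":-0.003,"jaw":5},{"tx":0.012,"ty":0.009,"tz":0.293,"rx":-0.001,"ry":0.001,"rz":-0.003,"jaw":5}]';  python3 -c "
from fr import *
st();im,K,E=snap('wrist','w29'); st(); np.savez('w29.npz',K=K,E=E);crop(im,170,80,220,200,3,'w29c')
go(*W(-.002,.053),.213,83.15)"
```

```text
time: 48.85
ee_pos: [0.4894, 0.0439, 0.2715]
tool_rot: [[0.119, 0.993, 0.0], [0.993, -0.119, -0.001], [-0.001, 0.0, -1.0]]
wrist_force: [0.9, 0.5, -1.6]
grip_width: 0.011
48.85 [0.4894 0.0439 0.2715] yawx 83.17 tilt 0.03 F [ 0.9  0.5 -1.6] g 0.011
48.9 [0.4894 0.0438 0.2717] yawx 83.16 tilt 0.04 F [ 0.1  0.3 -1.9] g 0.0109
t 48.9 T [-0.0004 -0.0016  0.2934] R [0.0003 0.0003 0.0001] F [ 0.1  0.3 -1.9] grip 0.0109
```

View pics/w29c.png

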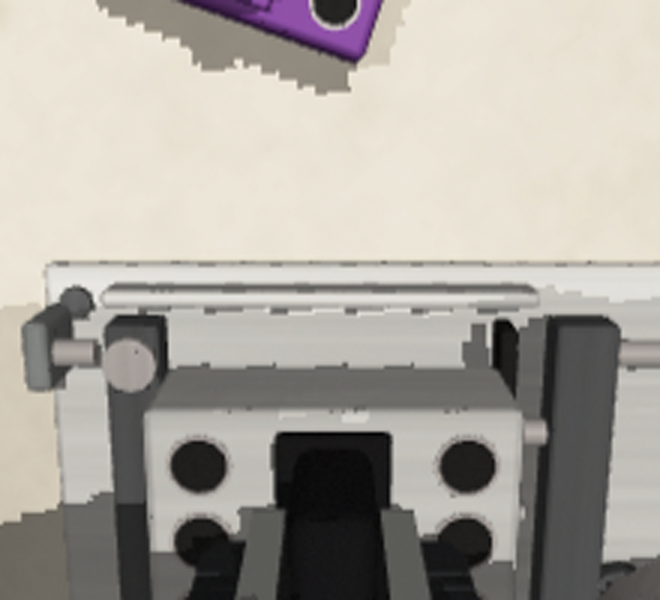

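```bash
python3 - <<'E'
from fr import *
d=np.load('w29.npz');K,E=d['K'],d['E']; c=lambda p:np.array(p,float)/3+[170,80]-.33
for n,p,z in [('top L',(147,411),.0955),('R',(519,410),.0955),('bot L',(172,368),.0675),('bot R',(493,369),.0675),('hole L',(199,466),.0955),('hole R',(468,466),.0955),('outer3',(320,295),.018)]:
    w=ray(K,E,[c([p])[0]],z)[0]; print(n,w[:2].round(4),T(w))
E
```

```text
top L [0.4645 0.0711] [-29.7  77.2]
R [0.5211 0.0645] [27.3 77.4]
bot L [0.4639 0.0705] [-30.2  76.5]
bot R [0.5213 0.0634] [27.6 76.4]
hole L [0.471  0.0613] [-22.1  68.3]
hole R [0.5126 0.0563] [19.8 68.3]
outer3 [0.4902 0.0712] [-4.2 80.3]
```

```bash
python3 -m jog '[{"tx":-0.007,"ty":-0.002,"tz":0.05,"rx":0,"ry":0,"rz":0,"jaw":5},{"tx":-0.007,"ty":-0.002,"tz":0.1,"rx":0,"ry":0,"rz":0,"jaw":5},{"tx":-0.007,"ty":-0.002,"tz":0.15,"rx":0,"ry":0,"rz":0,"jaw":5},{"tx":-0.007,"ty":-0.002,"tz":0.19,"rx":0,"ry":0,"rz":0,"jaw":5},{"tx":-0.007,"ty":-0.002,"tz":0.22,"rx":0,"ry":0,"rz":0,"jaw":5},{"tx":-0.007,"ty":-0.002,"tz":0.25,"rx":0,"ry":0,"rz":0,"jaw":5},{"tx":-0.007,"ty":-0.002,"tz":0.275,"rx":0,"ry":0,"rz":0,"jaw":5},{"tx":-0.007,"ty":-0.002,"tz":0.29,"rx":0,"ry":0,"rz":0,"jaw":5}]';  python3 -c "
from fr import *
st();im,K,E=snap('wrist','w30'); st()"
```

```text
time: 49.7
ee_pos: [0.4889, 0.0425, 0.2132]
tool_rot: [[0.119, 0.993, 0.0], [0.993, -0.119, -0.0], [-0.0, 0.0, -1.0]]
wrist_force: [-0.5, 0.0, -0.9]
grip_width: 0.011
49.7 [0.4889 0.0425 0.2132] yawx 83.16 tilt 0.03 F [-0.5  0.  -0.9] g 0.011
49.75 [0.4888 0.0425 0.2129] yawx 83.16 tilt 0.03 F [-0.2 -0.7 -1.7] g 0.011
```

View pics/w30.png

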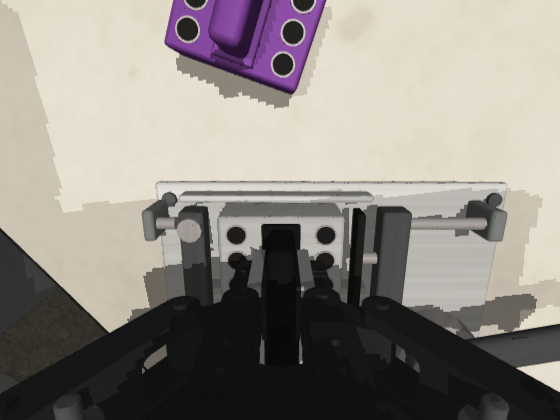

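In bay 3 with no side load. Lowering and releasing, then an overview.

```bash
python3 -m jog '[{"tx":0,"ty":0,"tz":0.004,"rx":0,"ry":0,"rz":0,"jaw":5},{"tx":0,"ty":0,"tz":0.008,"rx":0,"ry":0,"rz":0,"jaw":5},{"tx":0,"ty":0,"tz":0.013,"rx":0,"ry":0,"rz":0,"jaw":5},{"tx":0,"ty":0,"tz":0.013,"rx":0,"ry":0,"rz":0,"jaw":5},{"tx":0,"ty":0,"tz":0.013,"rx":0,"ry":0,"rz":0,"jaw":32},{"tx":0,"ty":0,"tz":0.013,"rx":0,"ry":0,"rz":0,"jaw":32},{"tx":0,"ty":0,"tz":0.013,"rx":0,"ry":0,"rz":0,"jaw":32},{"tx":0,"ty":0,"tz":0.013,"rx":0,"ry":0,"rz":0,"jaw":32}]'; python3 -m jog '[{"tx":0,"ty":0,"tz":-0.05,"rx":0,"ry":0,"rz":0,"jaw":32},{"tx":0,"ty":0,"tz":-0.13,"rx":0,"ry":0,"rz":0,"jaw":32},{"tx":0,"ty":0,"tz":-0.25,"rx":0,"ry":0,"rz":0,"jaw":32},{"tx":0,"ty":0,"tz":-0.4,"rx":0,"ry":0,"rz":0,"jaw":32},{"tx":0,"ty":0,"tz":-0.55,"rx":0,"ry":0,"rz":0,"jaw":32},{"tx":0,"ty":0,"tz":-0.6,"rx":0,"ry":0,"rz":0,"jaw":32},{"tx":0,"ty":0,"tz":-0.6,"rx":0,"ry":0,"rz":0,"jaw":32},{"tx":0,"ty":0,"tz":-0.6,"rx":0,"ry":0,"rz":0,"jaw":32}]'; python3 -c "
from fr import *
im,K,E=snap('wrist','w31'); np.savez('w31.npz',K=K,E=E);crop(im,170,100,260,220,3,'w31c')
im,K,E=snap('top','t31');im,K,E=snap('scene','s31'); crop(im,160,180,230,190,3.4,'s31c'); st()"
```

```text
time: 50.55
ee_pos: [0.4888, 0.0425, 0.2103]
tool_rot: [[0.119, 0.993, -0.0], [0.993, -0.119, -0.0], [-0.0, -0.0, -1.0]]
wrist_force: [-0.4, -0.5, -0.4]
grip_width: 0.0321
time: 51.35
ee_pos: [0.4885, 0.0426, 0.3296]
tool_rot: [[0.119, 0.993, -0.001], [0.993, -0.119, -0.0], [-0.001, -0.001, -1.0]]
wrist_force: [0.5, 0.7, 1.2]
grip_width: 0.0322
51.5 [0.4882 0.0426 0.3288] yawx 83.16 tilt 0.19 F [0.2 0.6 0.2] g 0.0322
```

View pics/w31c.png

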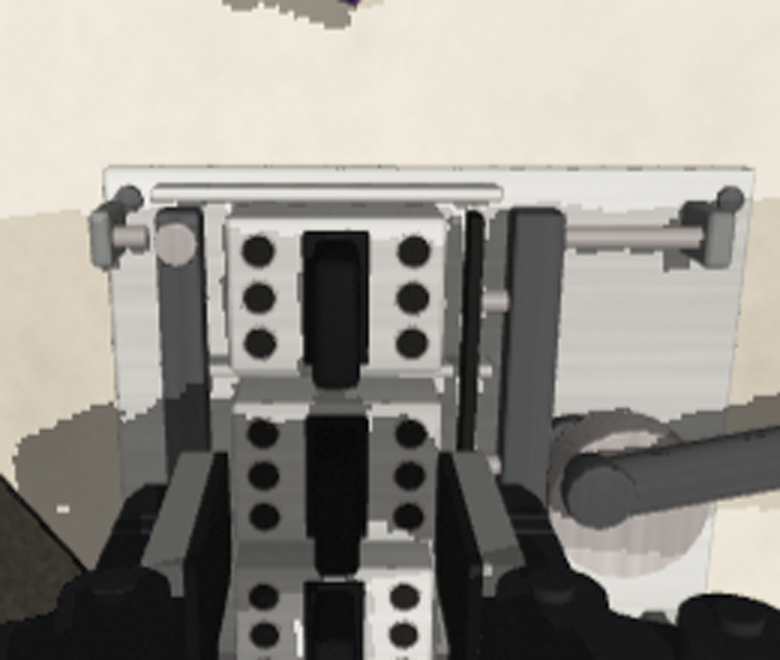

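View pics/s31c.png

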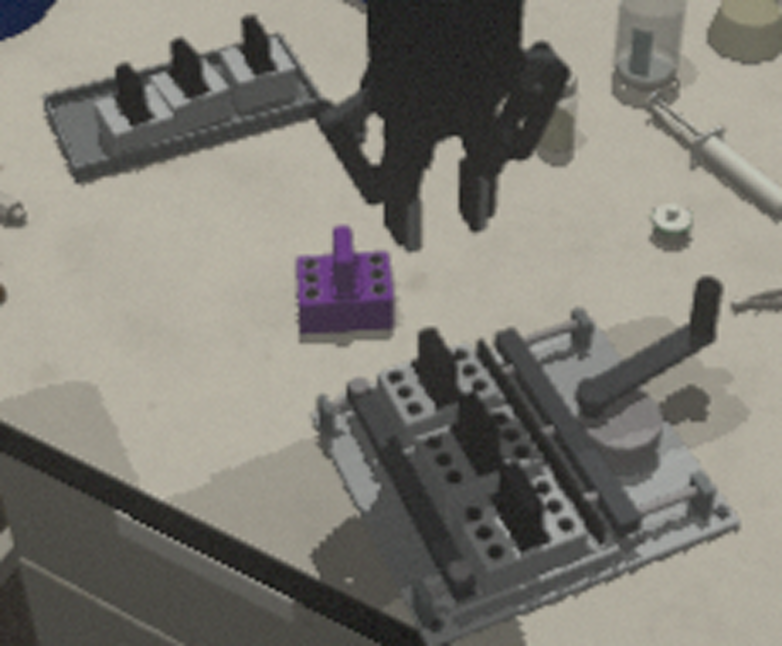

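Everything is in place: three blocks flat in the bays, three blanks in the parts tray, and the lever open. On to the knob.

```bash
python3 -c "
from fr import *
go(.6418,-.0087,.30,186.8)"
python3 -m jog '[{"tx":0,"ty":0.09,"tz":0,"rx":0,"ry":0,"rz":-0.09,"jaw":45},{"tx":-0.03,"ty":0.2,"tz":0,"rx":0,"ry":0,"rz":-0.18,"jaw":45},{"tx":-0.06,"ty":0.32,"tz":0,"rx":0,"ry":0,"rz":-0.27,"jaw":45},{"tx":-0.09,"ty":0.44,"tz":0,"rx":0,"ry":0,"rz":-0.36,"jaw":45},{"tx":-0.12,"ty":0.56,"tz":0,"rx":0,"ry":0,"rz":-0.45,"jaw":45},{"tx":-0.15,"ty":0.68,"tz":0,"rx":0,"ry":0,"rz":-0.54,"jaw":45},{"tx":-0.16,"ty":0.79,"tz":0,"rx":0,"ry":0,"rz":-0.63,"jaw":45},{"tx":-0.163,"ty":0.79,"tz":0,"rx":0,"ry":0,"rz":-0.72,"jaw":45}]'; python3 -c "
from fr import *
go(.6418,-.0087,.30,186.8)"
```

```text
t 51.5 T [-0.1631  0.7933  0.1413] R [-0.0018 -0.0016 -1.1516] F [0.2 0.6 0.2] grip 0.0322
time: 52.3
ee_pos: [0.6432, -0.0096, 0.326]
tool_rot: [[-0.85, 0.526, -0.004], [0.526, 0.85, -0.0], [0.004, -0.002, -1.0]]
wrist_force: [0.4, -0.6, -0.4]
grip_width: 0.0451
t 52.3 T [0.008  0.0003 0.1303] R [-0.0007 -0.0027 -0.4285] F [ 0.4 -0.6 -0.4] grip 0.0451
```

```bash
python3 -m jog '[{"tx":0.004,"ty":0,"tz":0.03,"rx":0,"ry":0,"rz":-0.09,"jaw":45},{"tx":0.008,"ty":0,"tz":0.06,"rx":0,"ry":-0.001,"rz":-0.18,"jaw":45},{"tx":0.008,"ty":0,"tz":0.09,"rx":0,"ry":-0.002,"rz":-0.27,"jaw":45},{"tx":0.008,"ty":0,"tz":0.13,"rx":0,"ry":-0.002,"rz":-0.36,"jaw":45},{"tx":0.008,"ty":0,"tz":0.13,"rx":0,"ry":-0.002,"rz":-0.428,"jaw":45},{"tx":0.008,"ty":0,"tz":0.13,"rx":0,"ry":-0.002,"rz":-0.428,"jaw":45},{"tx":0.008,"ty":0,"tz":0.13,"rx":0,"ry":-0.002,"rz":-0.428,"jaw":45},{"tx":0.008,"ty":0,"tz":0.13,"rx":0,"ry":-0.002,"rz":-0.428,"jaw":45}]'; python3 -c "
from fr import *
st();go(.6418,-.0087,.227,186.8)"
```

```text
time: 53.1
ee_pos: [0.6418, -0.0087, 0.2997]
tool_rot: [[-0.993, -0.116, -0.002], [-0.116, 0.993, -0.001], [0.002, -0.001, -1.0]]
wrist_force: [-0.5, -0.3, 0.3]
grip_width: 0.0445
53.1 [ 0.6418 -0.0087  0.2997] yawx -173.34 tilt 0.11 F [-0.5 -0.3  0.3] g 0.0445
t 53.1 T [-0.0007  0.0004  0.3635] R [-0.0003 -0.0011 -0.0016] F [-0.5 -0.3  0.3] grip 0.0445
```

```bash
python3 -m jog '[{"tx":0,"ty":0,"tz":0.06,"rx":0,"ry":0,"rz":0,"jaw":45},{"tx":0,"ty":0,"tz":0.12,"rx":0,"ry":0,"rz":0,"jaw":45},{"tx":0,"ty":0,"tz":0.18,"rx":0,"ry":0,"rz":0,"jaw":45},{"tx":0,"ty":0,"tz":0.24,"rx":0,"ry":0,"rz":0,"jaw":45},{"tx":0,"ty":0,"tz":0.3,"rx":0,"ry":0,"rz":0,"jaw":45},{"tx":0,"ty":0,"tz":0.363,"rx":0,"ry":0,"rz":0,"jaw":45},{"tx":0,"ty":0,"tz":0.363,"rx":0,"ry":0,"rz":0,"jaw":45},{"tx":0,"ty":0,"tz":0.363,"rx":0,"ry":0,"rz":0,"jaw":45}]'; python3 -c "
from fr import *
st();snap('wrist','w32')"
python3 -m jog '[{"tx":0,"ty":0,"tz":0,"rx":0,"ry":0,"rz":0,"jaw":10},{"tx":0,"ty":0,"tz":0,"rx":0,"ry":0,"rz":0,"jaw":10},{"tx":0,"ty":0,"tz":0,"rx":0,"ry":0,"rz":0,"jaw":10},{"tx":0,"ty":0,"tz":0,"rx":0,"ry":0,"rz":0,"jaw":10},{"tx":0,"ty":0,"tz":0,"rx":0,"ry":0,"rz":0,"jaw":10},{"tx":0,"ty":0,"tz":0,"rx":0,"ry":0,"rz":0,"jaw":10},{"tx":0,"ty":0,"tz":0,"rx":0,"ry":0,"rz":0,"jaw":10},{"tx":0,"ty":0,"tz":0,"rx":0,"ry":0,"rz":0,"jaw":10}]'
```

```text
time: 53.9
ee_pos: [0.6415, -0.0088, 0.2266]
tool_rot: [[-0.993, -0.116, -0.003], [-0.116, 0.993, -0.001], [0.003, -0.0, -1.0]]
wrist_force: [0.0, -0.2, 0.7]
grip_width: 0.0451
53.9 [ 0.6415 -0.0088  0.2266] yawx -173.34 tilt 0.15 F [ 0.  -0.2  0.7] g 0.0451
time: 54.75
ee_pos: [0.6423, -0.0096, 0.2284]
tool_rot: [[-0.993, -0.115, 0.001], [-0.115, 0.993, -0.003], [-0.0, -0.003, -1.0]]
wrist_force: [0.1, -5.5, 4.3]
grip_width: 0.0142
```

View pics/w32.png

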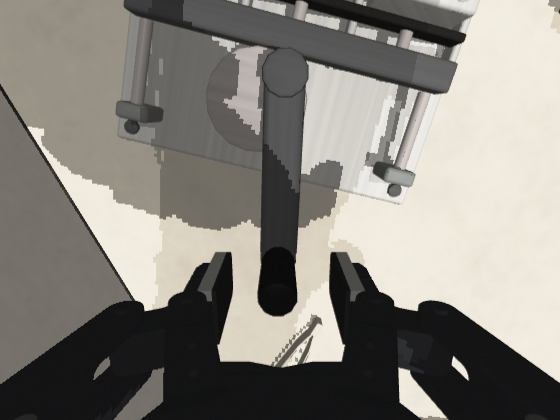

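Knob at (278,285) gripped. Turning clockwise to clamp, 20° per call.

```bash
python3 -m jog '[{"tx":0.001,"ty":-0.018,"tz":0,"rx":0,"ry":0,"rz":0.028,"jaw":10},{"tx":0.0027,"ty":-0.037,"tz":0,"rx":0,"ry":0,"rz":0.056,"jaw":10},{"tx":0.005,"ty":-0.055,"tz":0,"rx":0,"ry":0,"rz":0.083,"jaw":10},{"tx":0.0087,"ty":-0.0735,"tz":0,"rx":0,"ry":0,"rz":0.111,"jaw":10},{"tx":0.013,"ty":-0.092,"tz":0,"rx":0,"ry":0,"rz":0.139,"jaw":10},{"tx":0.018,"ty":-0.11,"tz":0,"rx":0,"ry":0,"rz":0.167,"jaw":10},{"tx":0.024,"ty":-0.127,"tz":0,"rx":0,"ry":0,"rz":0.194,"jaw":10},{"tx":0.03,"ty":-0.145,"tz":0,"rx":0,"ry":0,"rz":0.222,"jaw":10}]'; python3 -c "
from fr import *
st(); o=monitor.get_obs()['ee_pos'][:2]-[.5572,-.0169]; print(np.linalg.norm(o),np.degrees(np.arctan2(o[1],o[0])))"
```

```text
time: 55.55
ee_pos: [0.6399, -0.0383, 0.2285]
tool_rot: [[-0.973, 0.231, 0.001], [0.231, 0.973, -0.0], [-0.001, -0.0, -1.0]]
wrist_force: [0.9, 0.7, 1.0]
grip_width: 0.0141
55.55 [ 0.6399 -0.0383  0.2285] yawx 166.63 tilt 0.08 F [0.9 0.7 1. ] g 0.0141
0.08538678274284899 -14.510120120790814
```

```bash
python3 -m jog '[{"tx":0.001,"ty":-0.018,"tz":0,"rx":0,"ry":0,"rz":0.028,"jaw":10},{"tx":0.0023,"ty":-0.037,"tz":0,"rx":0,"ry":0,"rz":0.056,"jaw":10},{"tx":0.0047,"ty":-0.055,"tz":0,"rx":0,"ry":0,"rz":0.083,"jaw":10},{"tx":0.008,"ty":-0.0735,"tz":0,"rx":0,"ry":0,"rz":0.111,"jaw":10},{"tx":0.012,"ty":-0.092,"tz":0,"rx":0,"ry":0,"rz":0.139,"jaw":10},{"tx":0.0167,"ty":-0.11,"tz":0,"rx":0,"ry":0,"rz":0.167,"jaw":10},{"tx":0.022,"ty":-0.127,"tz":0,"rx":0,"ry":0,"rz":0.194,"jaw":10},{"tx":0.0285,"ty":-0.145,"tz":0,"rx":0,"ry":0,"rz":0.222,"jaw":10}]'; python3 -c "
from fr import *
st(); o=monitor.get_obs()['ee_pos'][:2]-[.5572,-.0169]; print(np.linalg.norm(o),np.degrees(np.arctan2(o[1],o[0])))
im,K,E=snap('wrist','w33');snap('scene','s33')"
```

```text
time: 56.35
ee_pos: [0.628, -0.0649, 0.2285]
tool_rot: [[-0.835, 0.55, 0.003], [0.55, 0.835, 0.0], [-0.002, 0.002, -1.0]]
wrist_force: [2.1, -0.1, -1.4]
grip_width: 0.0143
56.35 [ 0.628  -0.0649  0.2285] yawx 146.64 tilt 0.15 F [ 2.1 -0.1 -1.4] g 0.0143
0.08555249004889187 -34.1672647919992
```

View pics/w33.png

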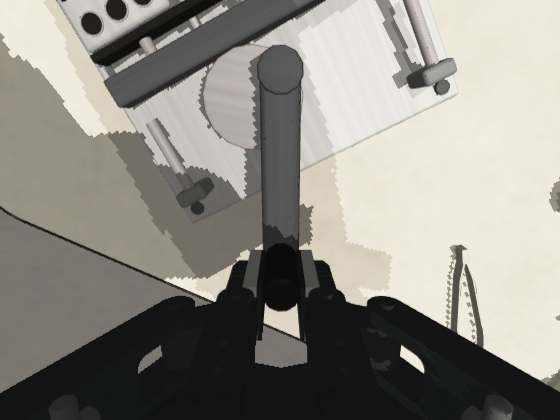

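```bash
python3 -m jog '[{"tx":0.0005,"ty":-0.011,"tz":0,"rx":0,"ry":0,"rz":0.017,"jaw":10},{"tx":0.001,"ty":-0.022,"tz":0,"rx":0,"ry":0,"rz":0.033,"jaw":10},{"tx":0.002,"ty":-0.033,"tz":0,"rx":0,"ry":0,"rz":0.05,"jaw":10},{"tx":0.003,"ty":-0.044,"tz":0,"rx":0,"ry":0,"rz":0.067,"jaw":10},{"tx":0.005,"ty":-0.055,"tz":0,"rx":0,"ry":0,"rz":0.083,"jaw":10},{"tx":0.007,"ty":-0.066,"tz":0,"rx":0,"ry":0,"rz":0.1,"jaw":10},{"tx":0.009,"ty":-0.077,"tz":0,"rx":0,"ry":0,"rz":0.117,"jaw":10},{"tx":0.012,"ty":-0.088,"tz":0,"rx":0,"ry":0,"rz":0.133,"jaw":10}]'; python3 -c "
from fr import *
st(); o=monitor.get_obs()['ee_pos'][:2]-[.5572,-.0169]; print(np.linalg.norm(o),np.degrees(np.arctan2(o[1],o[0])))
im,K,E=snap('scene','s34'); crop(im,240,260,150,110,5,'s34c'); im,K,E=snap('top','t34'); crop(im,360,180,110,130,4.5,'t34c')"
```

```text
time: 57.25
ee_pos: [0.6162, -0.0791, 0.2285]
tool_rot: [[-0.702, 0.713, 0.003], [0.713, 0.702, -0.001], [-0.003, 0.001, -1.0]]
wrist_force: [3.0, -2.9, -1.9]
grip_width: 0.0143
57.25 [ 0.6162 -0.0791  0.2285] yawx 134.56 tilt 0.17 F [ 3.  -2.9 -1.9] g 0.0143
0.08575023750404029 -46.500680799601824
```

View pics/s34c.png

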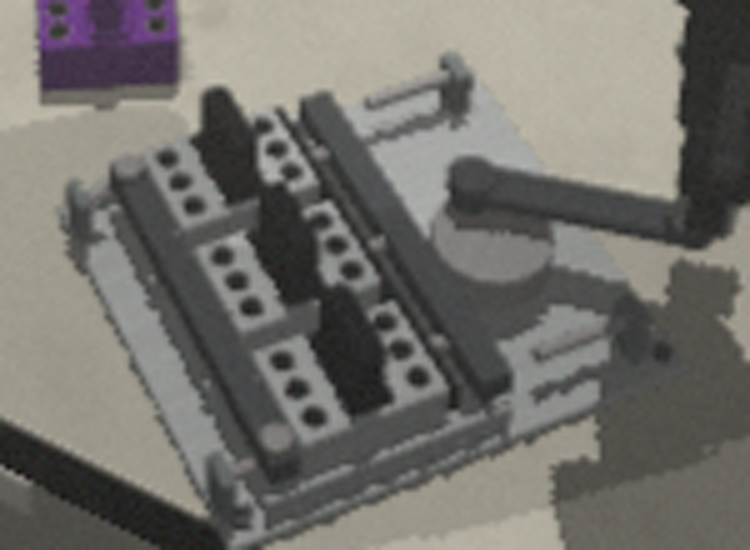

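View pics/t34c.png

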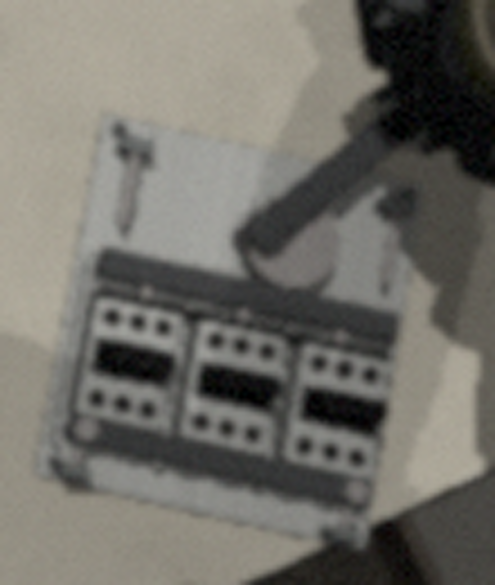

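```bash
python3 -m jog '[{"tx":0.0005,"ty":-0.01,"tz":0,"rx":0,"ry":0,"rz":0.014,"jaw":10},{"tx":0.001,"ty":-0.019,"tz":0,"rx":0,"ry":0,"rz":0.028,"jaw":10},{"tx":0.0015,"ty":-0.028,"tz":0,"rx":0,"ry":0,"rz":0.042,"jaw":10},{"tx":0.0023,"ty":-0.037,"tz":0,"rx":0,"ry":0,"rz":0.056,"jaw":10},{"tx":0.0034,"ty":-0.046,"tz":0,"rx":0,"ry":0,"rz":0.07,"jaw":10},{"tx":0.0046,"ty":-0.056,"tz":0,"rx":0,"ry":0,"rz":0.083,"jaw":10},{"tx":0.006,"ty":-0.065,"tz":0,"rx":0,"ry":0,"rz":0.097,"jaw":10},{"tx":0.008,"ty":-0.074,"tz":0,"rx":0,"ry":0,"rz":0.111,"jaw":10}]'; python3 -c "
from fr import *
st(); o=monitor.get_obs()['ee_pos'][:2]-[.5572,-.0169]; print(np.linalg.norm(o),np.degrees(np.arctan2(o[1],o[0])))
im,K,E=snap('scene','s35'); crop(im,240,260,150,110,5,'s35c')"
```

```text
time: 58.15
ee_pos: [0.6044, -0.0888, 0.2285]
tool_rot: [[-0.566, 0.824, 0.002], [0.824, 0.566, -0.002], [-0.003, 0.001, -1.0]]
wrist_force: [3.5, -4.2, -2.3]
grip_width: 0.0141
58.15 [ 0.6044 -0.0888  0.2285] yawx 124.5 tilt 0.17 F [ 3.5 -4.2 -2.3] g 0.0141
0.08595883384633352 -56.727867989467285
```

View pics/s35c.png

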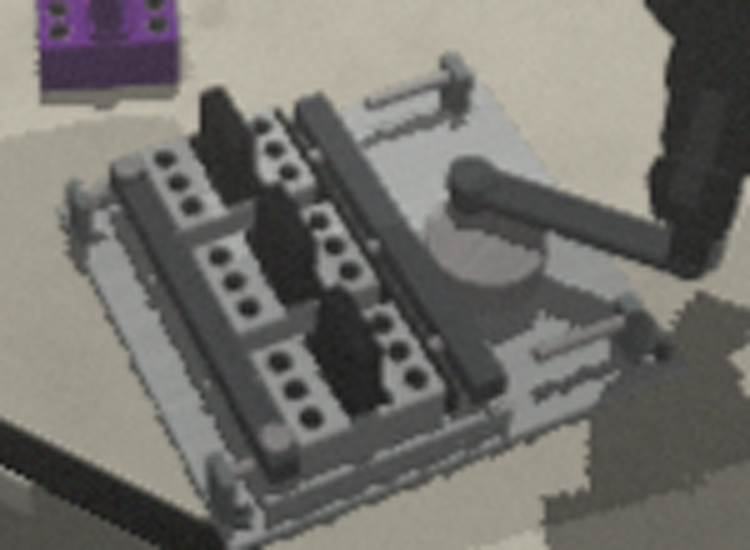

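Lever at about 62° (1.09 rad), so I expect the pad 2.5–3 mm in. Releasing to measure from overhead.

```bash
python3 -m jog '[{"tx":0,"ty":0.004,"tz":0,"rx":0,"ry":0,"rz":0,"jaw":40},{"tx":0,"ty":0.004,"tz":0,"rx":0,"ry":0,"rz":0,"jaw":40},{"tx":0,"ty":0.004,"tz":0,"rx":0,"ry":0,"rz":0,"jaw":40},{"tx":0,"ty":0.004,"tz":0,"rx":0,"ry":0,"rz":0,"jaw":40},{"tx":0,"ty":0.004,"tz":-0.1,"rx":0,"ry":0,"rz":0,"jaw":40},{"tx":0,"ty":0.004,"tz":-0.22,"rx":0,"ry":0,"rz":0,"jaw":40},{"tx":0,"ty":0.004,"tz":-0.35,"rx":0,"ry":0,"rz":0,"jaw":40},{"tx":0,"ty":0.004,"tz":-0.48,"rx":0,"ry":0,"rz":0,"jaw":40}]'; python3 -c "
from fr import *
st(); go(.515,.035,.33,83.2)"
```

```text
time: 59.0
ee_pos: [0.6044, -0.0881, 0.3253]
tool_rot: [[-0.565, 0.825, 0.002], [0.825, 0.565, -0.001], [-0.002, 0.001, -1.0]]
wrist_force: [-0.9, 0.5, -0.2]
grip_width: 0.0406
59.0 [ 0.6044 -0.0881  0.3253] yawx 124.43 tilt 0.12 F [-0.9  0.5 -0.2] g 0.0406
t 59.0 T [ 0.7601 -0.0206 -0.025 ] R [0.0008 0.0011 0.4581] F [-0.9  0.5 -0.2] grip 0.0406
```

```bash
python3 -m jog '[{"tx":0.12,"ty":0,"tz":-0.02,"rx":0,"ry":0,"rz":0.08,"jaw":60},{"tx":0.25,"ty":0,"tz":-0.025,"rx":0,"ry":0,"rz":0.17,"jaw":60},{"tx":0.38,"ty":-0.01,"tz":-0.025,"rx":0,"ry":0,"rz":0.26,"jaw":60},{"tx":0.52,"ty":-0.02,"tz":-0.025,"rx":0,"ry":0,"rz":0.35,"jaw":60},{"tx":0.66,"ty":-0.02,"tz":-0.025,"rx":0,"ry":0,"rz":0.44,"jaw":60},{"tx":0.76,"ty":-0.02,"tz":-0.025,"rx":0,"ry":0,"rz":0.458,"jaw":60},{"tx":0.76,"ty":-0.02,"tz":-0.025,"rx":0,"ry":0,"rz":0.458,"jaw":60},{"tx":0.76,"ty":-0.02,"tz":-0.025,"rx":0,"ry":0,"rz":0.458,"jaw":60}]'; python3 -c "
from fr import *
im,K,E=snap('wrist','w36'); np.savez('w36.npz',K=K,E=E); st(); crop(im,150,120,200,150,4,'w36c')"
```

```text
time: 59.8
ee_pos: [0.5151, 0.0353, 0.3303]
tool_rot: [[0.117, 0.993, 0.002], [0.993, -0.117, -0.002], [-0.001, 0.002, -1.0]]
wrist_force: [-0.4, -0.1, 0.2]
grip_width: 0.0603
59.85 [0.5155 0.0349 0.3303] yawx 83.25 tilt 0.17 F [ 0.6 -0.2  0.9] g 0.0603
```

View pics/w36.png

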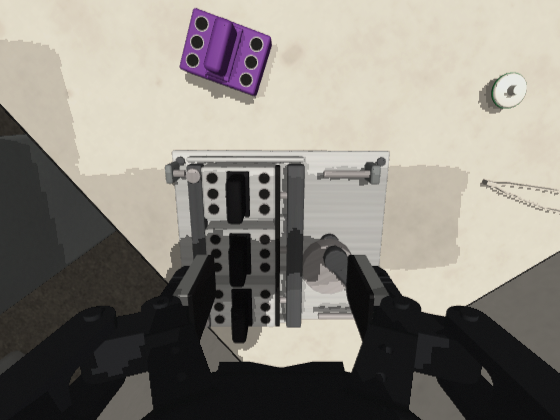

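View pics/w36c.png

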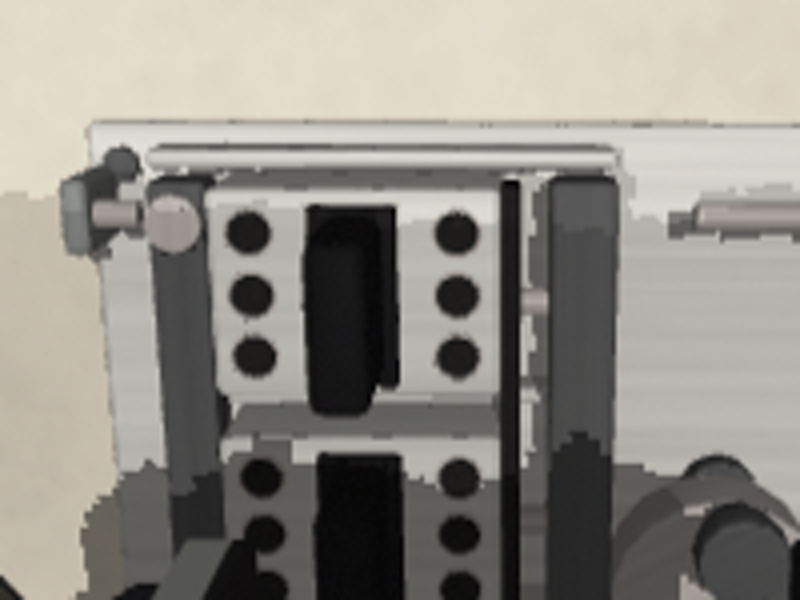

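```bash
python3 - <<'E'
from fr import *
d=np.load('w36.npz');K,E=d['K'],d['E']; c=lambda p:np.array(p,float)/4+[150,120]-.37
im=cv2.imread('pics/w36.png')
for r in (168,172,177,185,190): print(r,im[r,262:306].mean(1).astype(int).tolist())
for n,p,z in [('stopR',(213,190),.032),('stopR2',(222,400),.032),('padL',(502,250),.032),('padR',(521,250),.032),('jawL',(551,250),.032),('padL2',(500,420),.032),('padR2',(520,420),.032),('jawL2',(549,420),.032),('hole3',(249,232),.034),('hole3R',(457,232),.034),('blk3 R',(499,300),.034),('blk3 L',(213,300),.034),('hole2L',(264,534),.034),('hole2R',(460,534),.034)]:
    w=ray(K,E,[c([p])[0]],z)[0]; print(n,w[:2].round(4),T(w))
E
```

```text
168 [197, 197, 197, 197, 196, 196, 196, 196, 196, 196, 197, 185, 148, 49, 32, 32, 32, 32, 130, 174, 176, 101, 92, 92, 92, 56, 75, 87, 88, 88, 88, 88, 88, 88, 88, 89, 89, 90, 91, 90, 87, 82, 93, 174]
172 [180, 153, 164, 166, 190, 208, 216, 216, 216, 216, 217, 199, 174, 55, 32, 31, 34, 32, 132, 177, 179, 102, 93, 92, 94, 55, 71, 87, 88, 88, 88, 87, 88, 88, 88, 88, 89, 91, 91, 88, 87, 81, 90, 178]
177 [26, 27, 28, 27, 29, 27, 28, 87, 163, 179, 182, 169, 153, 49, 27, 27, 29, 27, 130, 173, 176, 175, 100, 92, 91, 48, 61, 73, 75, 84, 86, 84, 84, 85, 75, 75, 75, 77, 77, 88, 87, 80, 83, 173]
185 [183, 184, 183, 183, 183, 184, 184, 184, 185, 185, 186, 174, 160, 53, 28, 27, 28, 27, 128, 171, 98, 90, 90, 90, 90, 49, 62, 74, 73, 75, 76, 74, 74, 75, 74, 76, 76, 76, 78, 77, 76, 68, 100, 170]
190 [27, 28, 26, 28, 27, 48, 136, 165, 177, 178, 180, 168, 156, 50, 27, 28, 28, 27, 129, 173, 127, 94, 91, 91, 91, 51, 63, 74, 75, 75, 76, 75, 75, 75, 74, 76, 77, 76, 78, 75, 75, 67, 135, 175]
stopR [0.4574 0.0693] [-36.6  74.5]
stopR2 [0.4512 0.0251] [-37.5  29.9]
padL [0.5139 0.0501] [21.8 62.3]
padR [0.5177 0.0497] [25.7 62.3]
jawL [0.5238 0.0489] [31.8 62.3]
padL2 [0.509  0.0137] [21.3 25.5]
padR2 [0.5132 0.0132] [25.5 25.5]
jawL2 [0.5193 0.0125] [31.7 25.5]
hole3 [0.4636 0.0602] [-29.4  66.3]
hole3R [0.5054 0.0553] [12.7 66.4]
blk3 R [0.5121 0.0402] [21.2 52.2]
blk3 L [0.4538 0.0472] [-37.5  52.1]
hole2L [ 0.4552 -0.0054] [-29.8   0.1]
hole2R [ 0.4973 -0.0104] [12.6  0.2]
```

Block 3 spans stop to pad face, and the slot measures 5.3–6.1 mm, so the pad is about 2–2.7 mm in. That's slightly under half-way, so I'll turn about 5.5° more.

```bash
python3 -c "
from fr import *
go(.6044,-.0885,.30,124.4)"
```

```text
t 59.85 T [-0.5601  0.5137  0.1535] R [ 0.0013  0.0014 -0.4573] F [ 0.6 -0.2  0.9] grip 0.0603
```

```bash
python3 -m jog '[{"tx":-0.1,"ty":0.09,"tz":0,"rx":0,"ry":0,"rz":-0.08,"jaw":42},{"tx":-0.2,"ty":0.18,"tz":0,"rx":0,"ry":0,"rz":-0.16,"jaw":42},{"tx":-0.3,"ty":0.27,"tz":0,"rx":0,"ry":0,"rz":-0.24,"jaw":42},{"tx":-0.4,"ty":0.36,"tz":0,"rx":0,"ry":0,"rz":-0.33,"jaw":42},{"tx":-0.5,"ty":0.45,"tz":0.05,"rx":0,"ry":0,"rz":-0.42,"jaw":42},{"tx":-0.56,"ty":0.514,"tz":0.1,"rx":0,"ry":0,"rz":-0.457,"jaw":42},{"tx":-0.56,"ty":0.514,"tz":0.153,"rx":0.001,"ry":0.001,"rz":-0.457,"jaw":42},{"tx":-0.56,"ty":0.514,"tz":0.153,"rx":0.001,"ry":0.001,"rz":-0.457,"jaw":42}]'; python3 -c "
from fr import *
st();go(.6044,-.0885,.228,124.4)"
```

```text
time: 60.65
ee_pos: [0.6039, -0.0893, 0.2977]
tool_rot: [[-0.562, 0.827, -0.003], [0.827, 0.562, 0.001], [0.003, -0.002, -1.0]]
wrist_force: [0.2, 0.3, -0.3]
grip_width: 0.0421
60.65 [ 0.6039 -0.0893  0.2977] yawx 124.22 tilt 0.2 F [ 0.2  0.3 -0.3] g 0.0421
t 60.65 T [0.001  0.005  0.3486] R [-0.0015 -0.0016 -0.002 ] F [ 0.2  0.3 -0.3] grip 0.0421
```

```bash
python3 -m jog '[{"tx":0.001,"ty":0.005,"tz":0.06,"rx":-0.001,"ry":-0.001,"rz":-0.002,"jaw":42},{"tx":0.001,"ty":0.005,"tz":0.12,"rx":-0.001,"ry":-0.001,"rz":-0.002,"jaw":42},{"tx":0.001,"ty":0.005,"tz":0.18,"rx":-0.001,"ry":-0.001,"rz":-0.002,"jaw":42},{"tx":0.001,"ty":0.005,"tz":0.24,"rx":-0.001,"ry":-0.001,"rz":-0.002,"jaw":42},{"tx":0.001,"ty":0.005,"tz":0.3,"rx":-0.001,"ry":-0.001,"rz":-0.002,"jaw":42},{"tx":0.001,"ty":0.005,"tz":0.348,"rx":-0.001,"ry":-0.001,"rz":-0.002,"jaw":42},{"tx":0.001,"ty":0.005,"tz":0.348,"rx":-0.001,"ry":-0.001,"rz":-0.002,"jaw":42},{"tx":0.001,"ty":0.005,"tz":0.348,"rx":-0.001,"ry":-0.001,"rz":-0.002,"jaw":42}]'; python3 -c "
from fr import *
st();snap('wrist','w37')"
```

```text
time: 61.45
ee_pos: [0.6044, -0.0885, 0.228]
tool_rot: [[-0.565, 0.825, -0.002], [0.825, 0.565, 0.0], [0.001, -0.001, -1.0]]
wrist_force: [0.3, 0.2, 0.3]
grip_width: 0.0423
61.45 [ 0.6044 -0.0885  0.228 ] yawx 124.4 tilt 0.09 F [0.3 0.2 0.3] g 0.0423
```

View pics/w37.png

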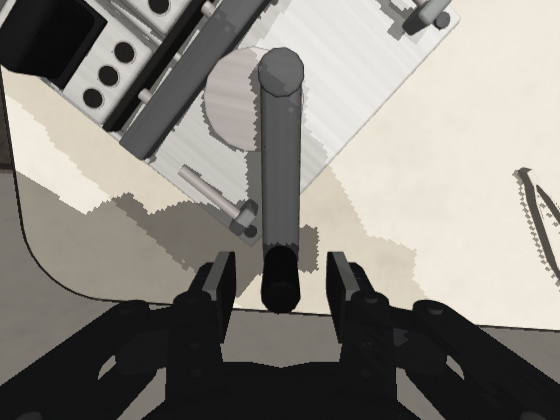

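The knob is still where I left it. Gripping, then turning 5.5°.

```bash
python3 -m jog '[{"tx":0,"ty":0,"tz":0,"rx":0,"ry":0,"rz":0,"jaw":10},{"tx":0,"ty":0,"tz":0,"rx":0,"ry":0,"rz":0,"jaw":10},{"tx":0,"ty":0,"tz":0,"rx":0,"ry":0,"rz":0,"jaw":10},{"tx":0,"ty":0,"tz":0,"rx":0,"ry":0,"rz":0,"jaw":10},{"tx":0,"ty":0,"tz":0,"rx":0,"ry":0,"rz":0,"jaw":10},{"tx":0,"ty":0,"tz":0,"rx":0,"ry":0,"rz":0,"jaw":10},{"tx":0,"ty":0,"tz":0,"rx":0,"ry":0,"rz":0,"jaw":10},{"tx":0,"ty":0,"tz":0,"rx":0,"ry":0,"rz":0,"jaw":10}]'
python3 -c "
from fr import *
st(); o=monitor.get_obs()['ee_pos'][:2]-[.5572,-.0169]; print(np.linalg.norm(o),np.degrees(np.arctan2(o[1],o[0])))"
python3 -m jog '[{"tx":0.0005,"ty":-0.007,"tz":0,"rx":0,"ry":0,"rz":0.01,"jaw":10},{"tx":0.001,"ty":-0.014,"tz":0,"rx":0,"ry":0,"rz":0.02,"jaw":10},{"tx":0.0014,"ty":-0.02,"tz":0,"rx":0,"ry":0,"rz":0.03,"jaw":10},{"tx":0.0018,"ty":-0.027,"tz":0,"rx":0,"ry":0,"rz":0.04,"jaw":10},{"tx":0.0022,"ty":-0.034,"tz":0,"rx":0,"ry":0,"rz":0.05,"jaw":10},{"tx":0.0027,"ty":-0.041,"tz":0,"rx":0,"ry":0,"rz":0.061,"jaw":10},{"tx":0.0027,"ty":-0.041,"tz":0,"rx":0,"ry":0,"rz":0.061,"jaw":10},{"tx":0.0027,"ty":-0.041,"tz":0,"rx":0,"ry":0,"rz":0.061,"jaw":10}]'
python3 -c "
from fr import *
st(); o=monitor.get_obs()['ee_pos'][:2]-[.5572,-.0169]; print(np.linalg.norm(o),np.degrees(np.arctan2(o[1],o[0])))"
```

```text
time: 62.3
ee_pos: [0.6049, -0.0887, 0.2294]
tool_rot: [[-0.565, 0.825, 0.001], [0.825, 0.565, -0.0], [-0.001, 0.0, -1.0]]
wrist_force: [-0.4, -0.4, 5.1]
grip_width: 0.0141
62.3 [ 0.6049 -0.0887  0.2294] yawx 124.4 tilt 0.05 F [-0.4 -0.4  5.1] g 0.0141
0.0862530591390955 -56.39388251361323
time: 63.1
ee_pos: [0.5981, -0.0929, 0.2294]
tool_rot: [[-0.483, 0.875, 0.002], [0.875, 0.483, -0.0], [-0.001, 0.001, -1.0]]
wrist_force: [4.3, 1.3, -1.4]
grip_width: 0.0143
63.1 [ 0.5981 -0.0929  0.2294] yawx 118.91 tilt 0.09 F [ 4.3  1.3 -1.4] g 0.0143
0.08633533281209047 -61.72624657336351
```

Moved to 67.2° (1.17 rad). Releasing and checking from close overhead.

```bash
python3 -m jog '[{"tx":0,"ty":0.004,"tz":0,"rx":0,"ry":0,"rz":0,"jaw":40},{"tx":0,"ty":0.004,"tz":0,"rx":0,"ry":0,"rz":0,"jaw":40},{"tx":0,"ty":0.004,"tz":0,"rx":0,"ry":0,"rz":0,"jaw":40},{"tx":0,"ty":0.004,"tz":0,"rx":0,"ry":0,"rz":0,"jaw":40},{"tx":0,"ty":0.004,"tz":-0.1,"rx":0,"ry":0,"rz":0,"jaw":40},{"tx":0,"ty":0.004,"tz":-0.22,"rx":0,"ry":0,"rz":0,"jaw":40},{"tx":0,"ty":0.004,"tz":-0.35,"rx":0,"ry":0,"rz":0,"jaw":40},{"tx":0,"ty":0.004,"tz":-0.48,"rx":0,"ry":0,"rz":0,"jaw":40}]'; python3 -c "
from fr import *
st(); go(.51,.06,.30,83.2)"
```

```text
time: 63.9
ee_pos: [0.5983, -0.0926, 0.3262]
tool_rot: [[-0.483, 0.875, 0.001], [0.875, 0.483, -0.0], [-0.001, 0.0, -1.0]]
wrist_force: [0.7, -0.2, -0.6]
grip_width: 0.04
63.9 [ 0.5983 -0.0926  0.3262] yawx 118.9 tilt 0.04 F [ 0.7 -0.2 -0.6] g 0.04
t 63.9 T [ 0.8813 -0.0179  0.1305] R [3.000e-04 3.000e-04 3.966e-01] F [ 0.7 -0.2 -0.6] grip 0.04
```

```bash
python3 -m jog '[{"tx":0.12,"ty":0,"tz":0,"rx":0,"ry":0,"rz":0.08,"jaw":60},{"tx":0.25,"ty":0,"tz":0,"rx":0,"ry":0,"rz":0.16,"jaw":60},{"tx":0.39,"ty":-0.01,"tz":0,"rx":0,"ry":0,"rz":0.24,"jaw":60},{"tx":0.53,"ty":-0.02,"tz":0,"rx":0,"ry":0,"rz":0.32,"jaw":60},{"tx":0.67,"ty":-0.02,"tz":0.03,"rx":0,"ry":0,"rz":0.397,"jaw":60},{"tx":0.81,"ty":-0.02,"tz":0.08,"rx":0,"ry":0,"rz":0.397,"jaw":60},{"tx":0.88,"ty":-0.02,"tz":0.13,"rx":0,"ry":0,"rz":0.397,"jaw":60},{"tx":0.88,"ty":-0.02,"tz":0.13,"rx":0,"ry":0,"rz":0.397,"jaw":60}]'; python3 -c "
from fr import *
st();im,K,E=snap('wrist','w38'); np.savez('w38.npz',K=K,E=E); st(); crop(im,150,150,200,150,4,'w38c')"
```

```text
time: 64.7
ee_pos: [0.5083, 0.0607, 0.2987]
tool_rot: [[0.117, 0.993, -0.003], [0.993, -0.117, -0.001], [-0.001, -0.003, -1.0]]
wrist_force: [0.0, -0.1, -0.1]
grip_width: 0.0601
64.7 [0.5083 0.0607 0.2987] yawx 83.31 tilt 0.15 F [ 0.  -0.1 -0.1] g 0.0601
64.75 [0.5094 0.0599 0.2995] yawx 83.25 tilt 0.07 F [ 0.7 -0.5  1.1] g 0.0601
```

View pics/w38.png

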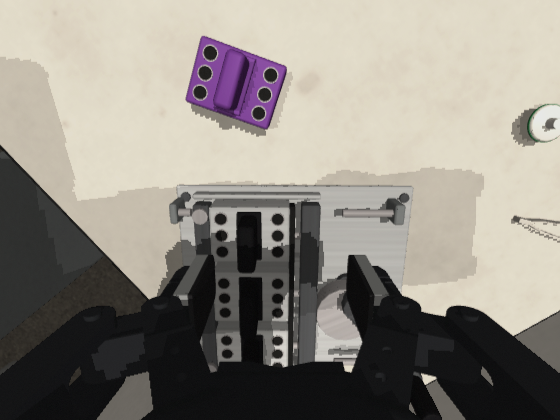

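View pics/w38c.png

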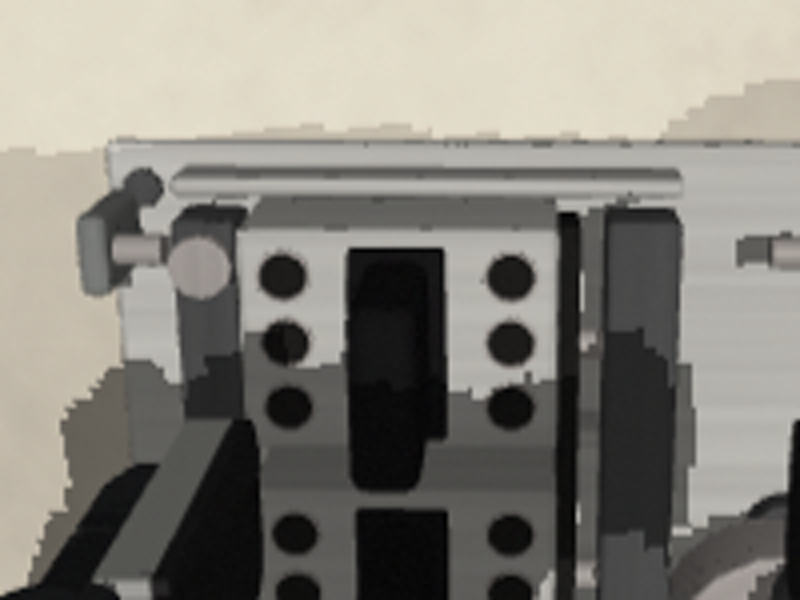

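```bash
python3 - <<'E'
from fr import *
def edges(f,npz,cols,rows):
    im=cv2.imread(f'pics/{f}.png').astype(float).mean(2)
    d=np.load(npz);K,E=d['K'],d['E']
    for r in rows:
        print(r,im[r,cols[0]:cols[1]].astype(int).tolist())
edges('w38','w38.npz',(284,326),(208,212,218,225,228))
d=np.load('w38.npz');K,E=d['K'],d['E']; c=lambda p:np.array(p,float)/4+[150,150]-.37
for n,p,z in [('padL',(559,270),.032),('padR',(579,270),.032),('jawL',(605,270),.032),('jawR',(681,270),.032),('padL2',(558,400),.032),('padR2',(579,400),.032),('jawL2',(602,400),.032),('hole3L',(288,408),.034),('hole3R',(511,408),.034),('h2L',(296,534),.034),('h2R',(512,534),.034),('blkR',(557,350),.034),('blkL',(240,300),.034)]:
    w=ray(K,E,[c([p])[0]],z)[0]; print(n,w[:2].round(4),T(w))
# open reference in w5
d=np.load('w5.npz');K,E=d['K'],d['E'];f=lambda x,y:(x/3.3+190-.35,y/3.3+130-.35)
for n,p in [('padL',(437,150)),('padR',(456,150)),('jawL',(486,150)),('jawR',(546,150))]:
    w=ray(K,E,[f(*p)],.032)[0]; print('open',n,T(w))
im=cv2.imread('pics/w5.png').astype(float).mean(2)
for r in (165,172,180): print(r,im[r,318:362].astype(int).tolist())
E
```

```text
208 [166, 166, 166, 164, 154, 87, 29, 27, 27, 26, 25, 70, 92, 93, 93, 93, 93, 35, 56, 68, 73, 73, 73, 74, 73, 73, 73, 73, 73, 74, 75, 76, 75, 74, 73, 68, 91, 178, 181, 181, 181, 181]
212 [179, 179, 179, 177, 164, 130, 41, 28, 28, 27, 29, 68, 90, 91, 90, 91, 77, 33, 59, 70, 72, 73, 74, 74, 74, 74, 74, 73, 74, 75, 76, 76, 75, 72, 72, 66, 101, 172, 176, 176, 176, 176]
218 [159, 175, 176, 173, 158, 93, 31, 27, 26, 29, 28, 144, 97, 92, 92, 92, 76, 33, 60, 72, 73, 73, 73, 74, 73, 72, 73, 73, 74, 74, 75, 76, 75, 73, 72, 66, 135, 173, 176, 176, 176, 175]
225 [180, 179, 180, 175, 162, 90, 32, 27, 26, 26, 26, 168, 99, 90, 90, 91, 61, 35, 59, 72, 73, 73, 74, 73, 74, 73, 72, 74, 75, 76, 76, 76, 75, 73, 71, 66, 170, 174, 175, 175, 174, 175]
228 [182, 182, 182, 176, 163, 70, 27, 27, 26, 28, 26, 88, 91, 91, 90, 91, 62, 36, 62, 73, 73, 73, 74, 74, 73, 73, 73, 74, 75, 75, 75, 76, 74, 74, 70, 89, 173, 177, 177, 176, 176, 176]
padL [0.5154 0.0538] [22.9 66.1]
padR [0.5191 0.0534] [26.6 66.2]
jawL [0.5239 0.0528] [31.5 66.2]
jawR [0.538  0.0512] [45.7 66.2]
padL2 [0.5123 0.0278] [22.9 39.9]
padR2 [0.516
[... 228 characters left out ...]
L [0.4557 0.0556] [-36.6  60.8]
open padL [34.3 60.9]
open padR [39.  60.9]
open jawL [46.4 60.9]
open jawR [61.2 61. ]
165 [132, 131, 131, 118, 33, 19, 34, 34, 34, 33, 139, 186, 135, 130, 130, 130, 130, 130, 48, 33, 58, 81, 93, 95, 94, 94, 93, 93, 92, 92, 94, 94, 95, 96, 94, 93, 83, 128, 192, 195, 195, 195, 195, 195]
172 [121, 129, 129, 63, 16, 28, 33, 34, 37, 45, 95, 96, 96, 97, 96, 97, 96, 77, 35, 30, 60, 76, 79, 80, 81, 81, 80, 80, 79, 81, 82, 82, 83, 82, 79, 79, 96, 181, 185, 185, 185, 185, 185, 185]
180 [97, 97, 96, 27, 11, 25, 30, 30, 29, 100, 97, 96, 97, 97, 96, 96, 97, 52, 31, 37, 66, 80, 80, 80, 80, 80, 79, 80, 80, 81, 82, 82, 83, 80, 80, 74, 150, 185, 187, 187, 187, 187, 187, 187]
```

The slot is now about 4–4.8 mm (8 mm free), so the pad is about 3.2–4 mm in. The lever angle gives 3.8–4.3 mm. One more check of bays 1–2 and the parts tray.

```bash
python3 -m jog '[{"tx":-0.1,"ty":0,"tz":-0.05,"rx":0,"ry":0,"rz":0,"jaw":60},{"tx":-0.2,"ty":0,"tz":-0.1,"rx":0,"ry":0,"rz":0,"jaw":60},{"tx":-0.3,"ty":0,"tz":-0.1,"rx":0,"ry":0,"rz":0,"jaw":60},{"tx":-0.4,"ty":0,"tz":-0.1,"rx":0,"ry":0,"rz":0,"jaw":60},{"tx":-0.5,"ty":0,"tz":-0.1,"rx":0,"ry":0,"rz":0,"jaw":60},{"tx":-0.5,"ty":0,"tz":-0.1,"rx":0,"ry":0,"rz":0,"jaw":60},{"tx":-0.5,"ty":0,"tz":-0.1,"rx":0,"ry":0,"rz":0,"jaw":60},{"tx":-0.5,"ty":0,"tz":-0.1,"rx":0,"ry":0,"rz":0,"jaw":60}]'; python3 -c "
from fr import *
im,K,E=snap('wrist','w39'); np.savez('w39.npz',K=K,E=E); st(); crop(im,170,90,200,150,4,'w39c'); snap('top','t39'); im,K,E=snap('scene','s39')"
```

```text
time: 65.55
ee_pos: [0.498, -0.0395, 0.3198]
tool_rot: [[0.118, 0.993, -0.0], [0.993, -0.118, -0.001], [-0.001, -0.0, -1.0]]
wrist_force: [-0.1, 0.4, 0.4]
grip_width: 0.0598
65.6 [ 0.4979 -0.0392  0.3197] yawx 83.27 tilt 0.06 F [ 0.6 -0.7  0.4] g 0.0599
```

View pics/w39.png

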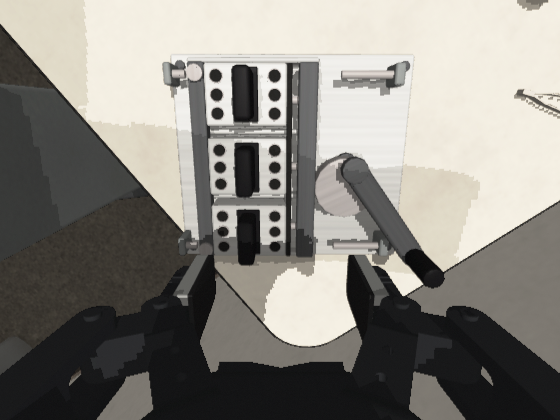

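View pics/w39c.png

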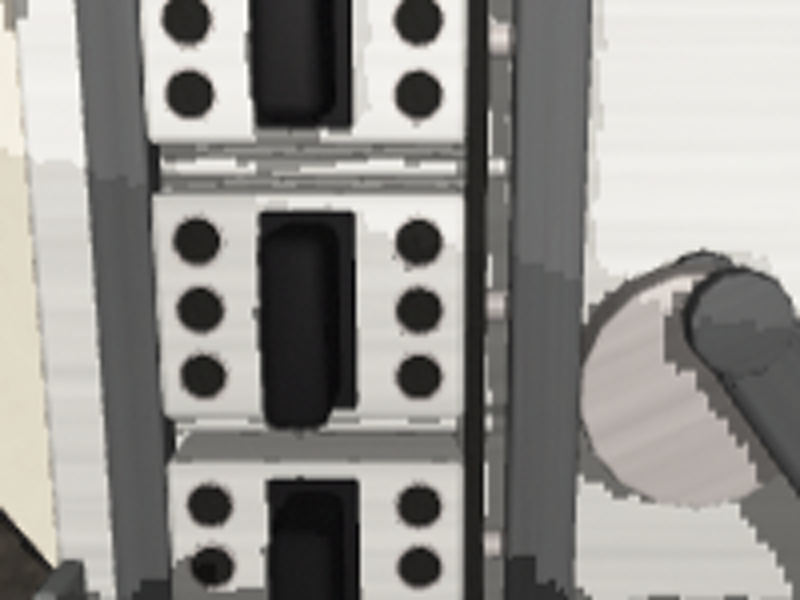

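View pics/s39.png

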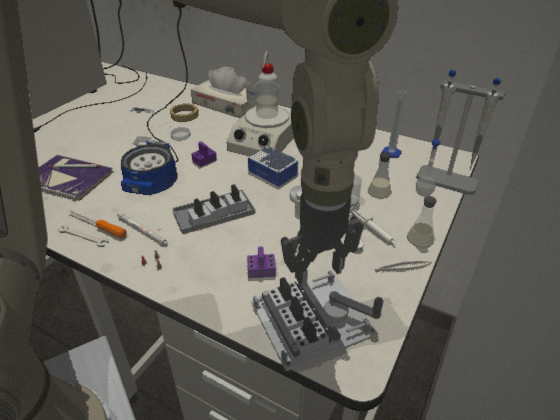

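View pics/t39.png

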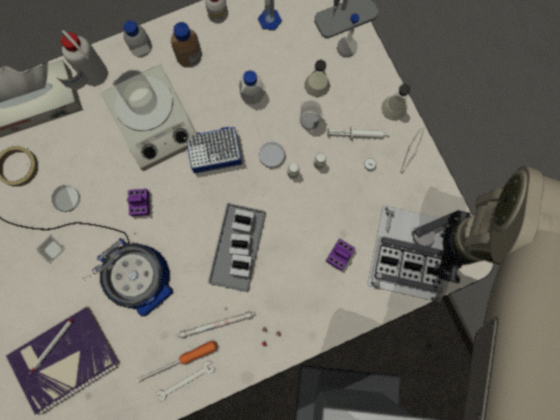

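In the close view all three blocks run from the stop bar to the pad. The pad and the open slot are both about 23 crop pixels wide (pad 4 mm), so the slot is about 4 mm and the pad about half-way in. The blanks are upright in the parts tray and the bystanders haven't moved. Handing in.

```bash
python3 -c "
from bench import job,monitor
print(monitor.get_obs()['time'],job.sign_off())"
```

```text
the job is handed in; nothing more can be done
65.7 None
```

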